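# Weigh out the polished stones

## Robot

A 6-joint arm with a two-finger parallel gripper is mounted at the origin on the work surface. World frame = base frame: x ahead of the robot, y to its left, z up, the work surface at z = 0. Lengths are in m, angles in rad, forces in N, time in s.
With the tool pointing down it reaches from about 0.225 to 0.875 m from the base axis. Payload 3.4 kg.
Tool frame: the origin (TCP) lies between the finger pads; the fingertips stand 25 mm ahead of it and the grasp point (between the pads) lies 6 mm ahead of it; z points along the fingers, y is the line along which they close (so a half turn about z gives the same grasp; the last joint's range is limited). The gripper opens to 85 mm and grips with 20 to 120 N. Pads are 22 mm wide; open, the fingers measure 114 mm over their backs; the gripper's body (76 mm by 85 mm) begins 54 mm behind the grasp point. The pads swing forward as they close: fully open they stand 13 mm farther back than shut.
Start: joints at [1.035, 0.276, 1.505, -0, 1.361, -0.121], TCP at [0.232, 0.526, 0.256] pointing down, gripper open.
Joint ranges: [-2.89, 2.89], [-0.75, 2.08], [0.22, 2.7], [-1.18, 4.32], [0.11, 2.71], [-2.7, 2.7]. Speed limits (rad/s): [2.57, 2.57, 3.14, 3.14, 3.14, 3.14].

## Interface

Orientations are given as a unit quaternion [x, y, z, w].
In Python, from station import manip gives the robot as it stands.
- The arm moves only by the tool drive_tool, never from a script. Its argument "plan" is text: rows parted by semicolons, each of 5 numbers parted by spaces: the finger opening in m, from 0 to 0.0854, then the shift along the tool's x, y, z in m, then the turn about the tool's z in rad. A call has 1 to 12 rows; each row shifts and turns the commanded pose from where the row before left it, along the tool's axes as they then stand; what a row does not reach is not made up. A row lasts 1/8 s, in which the tool goes at most 62.5 mm and 10.7 degrees, less where a joint would pass 70% of its speed; a pose out of reach is approached as far as the arm can. A call is refused whole if a number of a shift passes 0.0625 or a number of a turn 0.188, either way. A call with a gripper value outside its range is refused whole. The fingers move at their own pace and stop on an object; "force" is the grip in N (left out, the last holds). Time passes only in rows, so rows that do not move let the fingers close. It gives the time, the measured TCP pose, the force, the opening and the grip force at its end, in the units of the state.
- manip.get_state(): the state, without advancing time (a new reading comes with each control period).
- manip.read_camera(name): name is "side" or "top" or "wrist"; returns (picture, depth): 480x640x3 uint8, red, green, blue; 480x640 float32, m along the optical axis (not along the pixel's ray), 0 where there is no reading.
- manip.get_calibration(name): a dict with "K" (3x3 intrinsics, pixels), "R" (3x3) and "t" (3): a world point X has camera coordinates R X + t. Camera axes: x right, y down, z forward; pixel columns grow to the right and rows downward; lengths in m; the calibration is good to about 2 mm. A picture is of the moment at which its call begins: read the wrist's pose just before it. get_calibration takes no time and is no camera call; for the wrist camera it gives the pose at the moment of the call.
- manip.finish_job(): hands the job in; it is judged then, once.
The state is a dict: "time_s": time; "q": joint angles; "joint_velocities": joint speeds; "effort": joint torques, N m; "tcp_pos": TCP position; "ee_rot": TCP orientation; "contact_force": force on the tool from outside, world axes, zero at the start; "ft_torque": the same for the moment, N m; "opening": opening from 0.0 (shut) to 1.0 (fully open); "grip_force": force on a finger pad.
Only numpy, scipy, OpenCV 4.12 (cv2) and the standard library are available. Lean on these libraries where they do the work, as an engineer would, in place of code of your own. Each camera call takes 0.05 s, during which the arm holds its last target. There are 200 camera calls.

## Task

First turn the scale's tare knob so that its pointer stands on the long zero line and let go of it. Then lift the stone bin by its handle until it is tipped right over to its stop, so that the stones roll together into its far corner, and use the hand scoop to bring every stone into the weighing pan, without touching a stone with the gripper. When the bin is empty, lower it flat again and put the scoop back, standing on the cork mat; leave the other things on the bench where they are.

Things in the scene. Friction and masses are not known exactly. Their poses are not given: they have to be found in the camera images.
- tare (a joint): tare knob of the white weighing scale: angle of its pointer from the zero line, rad, positive anticlockwise from above; range -1.6 to 1.6, 0 = pointer on the zero line; stiff (0.05 N m), stays where it is left
- tare_grip (a point): point on the upright axis of the black tare knob (disc 52 mm wide, with a finger bar on it 50 mm long, 16 mm thick), 32 mm above the scale's deck and 20 mm above the disc; the bar's top is 12 mm higher. Turns with the knob: x runs along the bar, the pointer sticks out over the dial along -x to 48 mm from the axis; z up. The pan's rim comes within 64 mm of the axis
- zero_mark (a point): middle of the long zero line on the scale's dial, 39 mm from the knob's axis. Axes of the scale: x points from the zero line through the knob's axis to the pan's centre, 150 mm from the knob's axis; z up
- pan_floor (a point): centre of the inner floor of the round steel weighing pan fixed on the scale; pan 150 mm across at the bottom, 172 mm at the rim, rim 51 mm above this point; z up, axes as the scale's
- bin (a joint): tip angle of the grey stone bin, rad: 0 flat on its board, grows as the handle end is lifted, stop at 0.3; stiff hinge that stays where it is left (12 to 17 N at the handle to lift, 7 to 12 N to push down)
- bin_corner (a point): inside far corner of the bin, on its floor. The bin is a square tub, inside 176 x 176 mm, walls 4 mm thick and 76 mm above the floor, set cornerwise; this corner is opposite the handle. Axes tip with the bin: x from the bin's middle to this corner along the floor, z square to the floor. Level hinge axis along y, at +6 mm in x and -4 mm in z from here. Tipped, the floor slopes down towards +x
- bin_handle (a point): middle of the bin's handle, a bar 18 mm thick and 18 mm high along the bin's x axis, sticking out 57 mm from the outer corner opposite bin_corner; this point is 30 mm out from that corner; from the hinge it is -290 mm in x and +47 mm in z; flat, it is 67 mm above the bench; axes as bin_corner
- bin_mid (a point): centre of the bin's inner floor, 124 mm from bin_corner
- scoop_grip (a point): grip point on the wooden handle of the steel hand scoop: square section 20 x 20 mm, two faces square to y; it runs on 32 mm above this point and 108 mm below, standing square to the pan near its rear corner. Axes of the scoop: x towards its nose, z up when it stands level. From scoop_pan this point is at (-56, 0, 122) mm. Scoop mass about 220 g
- scoop_pan (a point): centre of the underside of the scoop's pan: a flat square plate 90 x 90 mm, 2 mm thick, set cornerwise, with 32 mm high walls along its two rear sides and two open front sides that meet at the nose. Axes as scoop_grip: nose tip at x = +64 mm, side corners at y = +-64 mm, rear corner at x = -64 mm
- mat_top (a point): centre of the top of the cork mat, 200 x 200 x 5 mm, where the scoop stands; axes of the mat, z up
- stone0_center (a point): centre of a polished stone ball 34 mm in diameter, about 55 g, rolls easily; starts in the bin; may be absent
- stone1_center (a point): centre of a polished stone ball 34 mm in diameter, about 55 g, rolls easily; starts in the bin; may be absent
- stone2_center (a point): centre of a polished stone ball 34 mm in diameter, about 55 g, rolls easily; starts in the bin; may be absent
- stone3_center (a point): centre of a polished stone ball 34 mm in diameter, about 55 g, rolls easily; starts in the bin; may be absent
- stone4_center (a point): centre of a polished stone ball 34 mm in diameter, about 55 g, rolls easily; starts in the bin; may be absent
- mug: white mug, 80 mm wide, 95 mm high; origin under its centre; not to be disturbed
- jar: amber jar, 64 mm wide, 90 mm high; origin under its centre; not to be disturbed
- block: steel bench block 80 x 80 x 25 mm; origin under its centre; not to be disturbed
- pick: blue-handled pick 190 mm long, lying along its x; not to be disturbed
- brush: brush 180 mm long, lying along its x; not to be disturbed
- bangle: brass bangle 68 mm wide, 12 mm high, lying on the soldering board; not to be disturbed
Mind the look-alikes: they are no part of the job. What is shaped like the part that bears scoop_grip but purple or yellow is not meant.

How it is judged:
By the outcome, as a careful person would: the job done as asked, in the order asked, and still so for the second after the job is handed in, with the robot touching nothing.
Of stone0, stone1, stone2, stone3, stone4 only 3 to 5 are there at a start; the rules pass over those that are not, and their reading is None.
At some moment in a run one of scoop, stone0, stone1, stone2, stone3, stone4 may be knocked a few centimetres aside while the robot is not near it.
It also fails if it takes over 210 s, if anything falls off the work surface, if the arm or the gripper's body presses on something with over 40 N, if the wrist force passes 120 N, or if a joint passes its speed limit or range.

## Working session

There is one attempt and no reset: what is moved stays moved. The work goes in short steps, Python scripts to look and compute and a tool call to move; the robot and the scene stay as the last step left them, time stands still between calls to the robot, and variables do not carry over. Pictures are saved under pics/ and viewed, at most 14 in all, crops included, and the job is handed in when it is done.

Besides the shell and the picture viewer there is one more tool, called after ">>>" by a JSON object that holds its "api" and its "payload". drive_tool: Moves the arm, as the interface text tells. Its arguments: {"type":"object","properties":{"plan":{"type":"string"},"force":{"type":"number"}},"required":["plan"]}

```bash
ls; mkdir -p pics; python3 - <<'E'
from station import manip
import cv2,numpy as np
s=manip.get_state();print(s)
for n in ("top","side"):
    im,d=manip.read_camera(n);c=manip.get_calibration(n)
    np.savez(f"pics/{n}0.npz",im=im,d=d,**c);cv2.imwrite(f"pics/{n}0.png",im[:,:,::-1])
    print(n,c,d.min(),d.max())
E
```

```text
pics
{'time_s': 0.0, 'q': array([ 1.03498621e+00,  2.76606813e-01,  1.50616105e+00, -2.51933529e-05,
        1.36071118e+00, -1.20966727e-01]), 'joint_velocities': array([-3.49930410e-04,  1.97380925e-03, -3.77551292e-05, -8.63280936e-04,
        1.04522071e-03,  8.20471769e-05]), 'effort': array([-1.33890262e-03, -4.16776371e+01, -2.45799816e+01, -2.56282556e-04,
        1.14843503e-02,  1.53212994e-05]), 'tcp_pos': array([0.23148976, 0.52579719, 0.25542182]), 'ee_rot': array([ 2.05934874e-01,  9.78565245e-01, -8.96764813e-04, -2.92537795e-04]), 'contact_force': array([-0.38345377,  0.36828163, -0.0503496 ]), 'ft_torque': array([-0.05076435,  0.02634729,  0.01460603]), 'grip_force': 0.0, 'opening': 1.0003531012238893}
top {'K': array([[508.5257608 ,   0.        , 323.62366144],
       [  0.        , 508.5257608 , 237.55482346],
       [  0.        ,   0.        ,   1.        ]]), 'R': array([[-0.00654574, -0.99995575, -0.00675619],
       [-0.97788652,  0.00781332, -0.2089902 ],
       [ 0.20903374,  0.00523879, -0.9778944 ]]), 't': array([0.05552578, 0.52383236, 1.19634771])} 0.0 2.3054721
side {'K': array([[588.82735562,   0.        , 315.38187599],
       [  0.        , 588.82735562, 249.36743605],
       [  0.        ,   0.        ,   1.        ]]), 'R': array([[ 0.79530912, -0.60594526, -0.01771293],
       [-0.41362073, -0.52105662, -0.74660424],
       [ 0.44317187,  0.60110759, -0.6650326 ]]), 't': array([-0.35483136,  0.30913651,  1.18895722])} 0.0 3.8263564
```

The top view shows five stones in the bin around (365,215), with the bin handle at (383,270) and its far corner at (350,160). The tare knob is at (447,277) and the pan at (511,255). The scoop is on the mat at (233,257), with a plain block at (295,290). The side view agrees.

```bash
cat > h.py <<'E'
from station import manip
import cv2,numpy as np
from scipy.spatial.transform import Rotation as Ro
def load(n):
    f=np.load(f"pics/{n}.npz");return f['im'],f['d'],dict(K=f['K'],R=f['R'],t=f['t'])
def snap(n,tag):
    c=manip.get_calibration(n);im,d=manip.read_camera(n)
    np.savez(f"pics/{tag}.npz",im=im,d=d,**c);cv2.imwrite(f"pics/{tag}.png",im[:,:,::-1]);return im,d,c
def cast(c,u,v,z):
    "ray through pixel onto the plane z"
    r=c['R'].T@np.linalg.solve(c['K'],[u,v,1.]);o=-c['R'].T@c['t'];return o+r*(z-o[2])/r[2]
def cloud(d,c):
    v,u=np.mgrid[:480,:640];p=np.stack([(u-c['K'][0,2])/c['K'][0,0]*d,(v-c['K'][1,2])/c['K'][1,1]*d,d],-1)
    return (p-c['t'])@c['R']
def proj(c,X):
    p=c['K']@(c['R']@np.asarray(X,float)+c['t']);return p[:2]/p[2]
def crop(im,x0,y0,w,h,k,name):
    cv2.imwrite(f"pics/{name}.png",cv2.resize(im[y0:y0+h,x0:x0+w,::-1],None,fx=k,fy=k,interpolation=cv2.INTER_CUBIC))
E
python3 - <<'E'
from h import *
im,d,c=load('top0');P=cloud(d,c)
print('cam',-c['R'].T@c['t'])
for n,(u,v) in dict(bench=(330,330),mat=(200,270),knob=(448,277),deck=(440,305),pan=(511,250),scooppan=(230,255),sh=(252,250),sh2=(272,263),flat=(295,290),binhandle=(383,270),bin1=(362,240),board=(350,95)).items(): print(n,P[v,u].round(3))
a=cv2.resize(im[205:325,165:325,::-1],None,fx=5,fy=5,interpolation=cv2.INTER_CUBIC);cv2.imwrite('pics/cA.png',a)
a=cv2.resize(im[150:330,310:560,::-1],None,fx=3.2,fy=3.2,interpolation=cv2.INTER_CUBIC);cv2.imwrite('pics/cB.png',a)
E
```

```text
cam [0.26253502 0.04516304 1.27975269]
bench [ 0.302  0.038 -0.002]
mat [0.453 0.365 0.006]
knob [ 0.42 -0.24  0.09]
deck [ 0.358 -0.229  0.04 ]
pan [ 0.49  -0.406  0.055]
scooppan [0.491 0.29  0.01 ]
sh [0.483 0.219 0.113]
sh2 [0.471 0.184 0.001]
flat [0.399 0.124 0.02 ]
binhandle [ 0.439 -0.089  0.077]
bin1 [ 0.524 -0.045  0.024]
board [ 0.928 -0.022  0.013]
```

Crop A shows the scoop's nose pointing left at (218,248), with its handle rising at the rear corner near (460,280). Crop B shows the knob at (437,405), its pointer pointing down to (430,460) and the zero line at (387,423), so the pointer is about +62° off. Next I move above the knob and look with the wrist camera.

>>> {"api": "drive_tool", "payload": {"plan": "0.0854 -0.034 -0.0448 -0.002 0;0.0854 -0.034 -0.0448 -0.002 0;0.0854 -0.034 -0.0448 -0.002 0;0.0854 -0.034 -0.0448 -0.002 0;0.0854 -0.034 -0.0448 -0.002 0;0.0854 -0.034 -0.0448 -0.002 0;0.0854 -0.034 -0.0448 -0.002 0;0.0854 -0.034 -0.0448 -0.002 0;0.0854 -0.034 -0.0448 -0.002 0;0.0854 -0.034 -0.0448 -0.002 0;0.0854 -0.034 -0.0448 -0.002 0;0.0854 -0.034 -0.0448 -0.002 0"}}

```text
time_s: 1.6
tcp_pos: [0.3884, -0.132, 0.2802]
ee_rot: [0.206, 0.978, 0.0, 0.0]
contact_force: [0.7, 1.0, 0.3]
opening: 1.003
grip_force: 0.0
```

>>> {"api": "drive_tool", "payload": {"plan": "0.0854 -0.034 -0.0448 0 0;0.0854 -0.034 -0.0448 0 0;0.045 0 0 0 -0.145;0.045 0 0 0 -0.145;0.045 0 0 0 0;0.045 0 0 0 0"}}

```text
time_s: 2.35
tcp_pos: [0.4145, -0.2393, 0.2801]
ee_rot: [0.063, 0.998, 0.0, -0.0]
contact_force: [-0.4, 0.5, 0.4]
opening: 0.528
grip_force: 0.0
```

```bash
python3 - <<'E'
from h import *
im,d,c=load('top0');P=cloud(d,c)
print(manip.get_state()['tcp_pos'],Ro.from_quat(manip.get_state()['ee_rot']).as_matrix().round(3))
w,dw,cw=snap('wrist','w1');print('wcam',(-cw['R'].T@cw['t']).round(3))
snap('top','top1')
# scale heights from top
R=P[200:325,415:555].reshape(-1,3);h,e=np.histogram(R[:,2],bins=np.arange(-.01,.14,.005));print(dict(zip(e.round(3),h)))
# pan rim
E
```

```text
[ 0.41448395 -0.23934448  0.28012236] [[-0.992  0.126 -0.   ]
 [ 0.126  0.992  0.   ]
 [ 0.     0.    -1.   ]]
wcam [ 0.337 -0.23   0.397]
{np.float64(-0.01): np.int64(625), np.float64(-0.005): np.int64(4854), np.float64(0.0): np.int64(2213), np.float64(0.005): np.int64(84), np.float64(0.01): np.int64(40), np.float64(0.015): np.int64(40), np.float64(0.02): np.int64(51), np.float64(0.025): np.int64(44), np.float64(0.03): np.int64(77), np.float64(0.035): np.int64(490), np.float64(0.04): np.int64(2606), np.float64(0.045): np.int64(1548), np.float64(0.05): np.int64(1273), np.float64(0.055): np.int64(1690), np.float64(0.06): np.int64(232), np.float64(0.065): np.int64(127), np.float64(0.07): np.int64(155), np.float64(0.075): np.int64(136), np.float64(0.08): np.int64(171), np.float64(0.085): np.int64(234), np.float64(0.09): np.int64(166), np.float64(0.095): np.int64(140), np.float64(0.1): np.int64(180), np.float64(0.105): np.int64(235), np.float64(0.11): np.int64(21), np.float64(0.115): np.int64(0), np.float64(0.12): np.int64(0), np.float64(0.125): np.int64(0), np.float64(0.13): np.int64(0), np.float64(0.135): np.int64(0)}
```

The wrist view shows the knob disc at (317,213) with its pointer up at (321,172). The long zero line is at (355,195), the pan at (148,290) and the bin handle at (495,210).

```bash
cat > scale.py <<'E'
from h import *
from scipy.optimize import least_squares
def knob(tag,zd,axis=None):
    im,d,c=load(tag); 
    # rectified plan picture at given height, 0.25 mm/px centred on guess
    def plan(z,cen,n=400,s=.00025):
        a=(np.arange(n)-n/2)*s
        X=np.stack(np.meshgrid(cen[0]+a,cen[1]+a,indexing='ij'),-1);X=np.concatenate([X,np.full((n,n,1),z)],-1)
        p=(X@c['R'].T+c['t'])@c['K'].T;p=p[...,:2]/p[...,2:]
        return cv2.remap(im,p[...,0].astype(np.float32),p[...,1].astype(np.float32),cv2.INTER_CUBIC)
    g=np.array([.415,-.245]) if axis is None else axis
    if axis is None:
      for _ in range(3):
        I=cv2.cvtColor(plan(zd+.012,g),cv2.COLOR_RGB2GRAY)
        m=(I<75).astype(np.uint8);m=cv2.morphologyEx(m,cv2.MORPH_OPEN,np.ones((25,25),np.uint8))
        k=max(cv2.findContours(m,0,2)[0],key=cv2.contourArea)[:,0,::-1]*.00025-.05+g  # x=row,y=col
        r=least_squares(lambda a:np.hypot(*(k-a).T)-.026,g,loss='soft_l1',f_scale=.001);g=r.x
      print('axis',g.round(4),'resid',np.median(abs(r.fun)).round(4))
    I=cv2.cvtColor(plan(zd,g),cv2.COLOR_RGB2GRAY).astype(np.float32)
    th=np.radians(np.arange(0,360,1));out={}
    for lo,hi in ((.031,.036),(.036,.041),(.041,.046)):
        rr=np.arange(lo,hi,.0005)[:,None]
        S=cv2.remap(I,(200+rr*np.sin(th)/.00025).astype(np.float32),(200+rr*np.cos(th)/.00025).astype(np.float32),1).mean(0)
        mn=[i for i in range(360) if S[i]<110 and S[i]==S.take(range(i-6,i+7),mode='wrap').min()]
        print((lo,hi),[(i,int(S[i])) for i in mn])
    return g
if __name__=='__main__':
    im,d,c=load('top0');P=cloud(d,c)
    im2,d2,c2=load('w1');Q=cloud(d2,c2)
    zd=[np.median(P[295:305,435:450,2]),np.median(Q[120:150,290:310,2])];print('deck',zd,'bench',np.median(P[330:340,450:470,2]))
    for D,C,n in ((P,c,'top'),(Q,c2,'w')):
        z=D[...,2];m=(z>.097)&(z<.112)&(abs(D[...,0]-.47)<.11)&(abs(D[...,1]+.38)<.11)
        q=D[m];r=least_squares(lambda a:np.hypot(q[:,0]-a[0],q[:,1]-a[1])-.086,[.47,-.38],loss='soft_l1',f_scale=.002)
        print(n,'rim',m.sum(),r.x.round(4),np.median(abs(r.fun)),np.percentile(z[m],95))
    print('panfloor',np.median(P[250:262,505:520,2]))
    g=knob('w1',np.mean(zd));knob('w1',np.mean(zd)+.01,g)
    knob('top0',np.mean(zd))
E
python3 scale.py; python3 -c "
from h import *
im,_,_=load('w1');crop(im,250,140,140,130,5,'cC')"
```

```text
deck [np.float64(0.04400617202197875), np.float64(0.04451223788417849)] bench -0.0014020554505976951
top rim 527 [ 0.4729 -0.3856] 0.0026261387606093117 0.10937304999414284
w rim 3615 [ 0.4753 -0.3856] 0.0013906532208687594 0.10847056485967677
panfloor 0.05553102021124245
axis [ 0.426  -0.2299] resid 0.0004
(0.031, 0.036) [(196, 92), (237, 75), (250, 75), (263, 74), (275, 74), (292, 74), (331, 78)]
(0.036, 0.041) [(191, 91), (263, 76), (280, 75), (292, 75), (312, 78), (333, 80)]
(0.041, 0.046) [(188, 89), (222, 99), (283, 96), (316, 79)]
(0.031, 0.036) [(120, 108), (196, 92), (233, 75), (246, 75), (255, 75), (283, 74), (330, 79)]
(0.036, 0.041) [(191, 92), (276, 76), (312, 79)]
(0.041, 0.046) [(188, 88), (220, 104), (316, 82)]
axis [ 0.4273 -0.2449] resid 0.0014
(0.031, 0.036) [(37, 97), (84, 96), (109, 45), (158, 107), (170, 45), (203, 97), (320, 33)]
(0.036, 0.041) [(14, 90), (37, 68), (61, 92), (85, 83), (109, 51), (157, 102), (170, 58), (179, 106), (203, 75)]
(0.041, 0.046) [(109, 46), (169, 58)]
```

The crop shows the knob disc centred at crop (331,376). The pointer runs from (350,238) to (361,115), and the thick zero line from (480,305) to (575,263).

```bash
sed -i 's/I<75/I<120/' scale.py; cat >> scale.py <<'E'
    c=c2;f=lambda u,v,z:cast(c,250+(u+.5)/5-.5,140+(v+.5)/5-.5,z)
    A=f(331,377,.056);print('axis by hand',A)
    for z in (.0443,.050,.056):
        a=f(350,238,z);b=f(361,115,z);e=(b-a);print(z,'ptr',a[:2],b[:2],np.degrees(np.arctan2(e[1],e[0])),np.hypot(*(b-A)[:2]))
    a=f(480,305,.0443);b=f(575,263,.0443);e=b-a;print('zero',np.degrees(np.arctan2(e[1],e[0])),np.hypot(*((a+b)/2-A)[:2]),np.degrees(np.arctan2(*((a+b)/2-A)[1::-1])))
    a=f(344,292,.088);b=f(331,416,.088);e=a-b;print('bar',np.degrees(np.arctan2(e[1],e[0])))
    print('pan dir',np.degrees(np.arctan2(-.3856-A[1],.474-A[0])),np.hypot(-.3856-A[1],.474-A[0]))
E
python3 scale.py | tail -16
```

```text
(0.036, 0.041) [(16, 103), (38, 106), (61, 107), (83, 109), (106, 74), (130, 104), (153, 103), (165, 81), (177, 105), (201, 102), (342, 100), (355, 95)]
(0.041, 0.046) [(16, 108), (38, 108), (106, 73), (165, 81)]
(0.031, 0.036) [(110, 74), (166, 82), (337, 80), (358, 81)]
(0.036, 0.041) [(18, 106), (41, 106), (64, 107), (87, 109), (110, 74), (132, 97), (154, 103), (166, 82), (176, 108), (199, 95)]
(0.041, 0.046) [(109, 73), (166, 83)]
axis [ 0.4261 -0.2453] resid 0.0005
(0.031, 0.036) [(82, 103), (107, 45), (157, 90), (169, 40), (203, 82), (321, 24)]
(0.036, 0.041) [(14, 91), (36, 68), (59, 90), (83, 83), (107, 51), (155, 108), (169, 61), (179, 108), (203, 89)]
(0.041, 0.046) [(14, 100), (37, 100), (107, 45), (169, 55)]
axis by hand [ 0.42508559 -0.24646454  0.056     ]
0.0443 ptr [ 0.40266257 -0.24019016] [ 0.38093307 -0.2354069 ] 167.58561808187252 0.04551611630537774
0.05 ptr [ 0.40160737 -0.24002325] [ 0.38022863 -0.2353172 ] 167.58561808187244 0.04622132063875685
0.056 ptr [ 0.40049663 -0.23984756] [ 0.37948711 -0.23522279] 167.58561808187252 0.04696380130708583
zero 107.20257356672676 0.03869010723486665 104.77491285472486
bar 166.71656368046672
pan dir -70.6303842871513 0.1474832008978704
```

>>> {"api": "drive_tool", "payload": {"plan": "0.045 -0.0118 -0.0053 0 0;0.045 0 0 0.05 0.1;0.045 0 0 0.05 0;0.045 0 0 0.05 0;0.045 0 0 0.034 0;0.045 0 0 0.01 0;0.008 0 0 0 0;0.008 0 0 0 0;0.008 0 0 0 0;0.008 0 0 0 0;0.008 0 0 0 0", "force": 40}}

```text
time_s: 3.82
tcp_pos: [0.4269, -0.2465, 0.0875]
ee_rot: [0.112, 0.994, -0.0, 0.002]
contact_force: [2.6, 4.2, 6.9]
opening: 0.18
grip_force: 43.7
```

>>> {"api": "drive_tool", "payload": {"plan": "0.008 0 0 0 0.15;0.008 0 0 0 0.15;0.008 0 0 0 0.15;0.008 0 0 0 0.15;0.008 0 0 0 0.15;0.008 0 0 0 0.15;0.008 0 0 0 0.15;0.008 0 0 0 0.006;0.008 0 0 0 0;0.045 0 0 0 0;0.045 0 0 0 0;0.045 0 0 0 0"}}

```text
time_s: 5.32
tcp_pos: [0.4253, -0.2464, 0.0861]
ee_rot: [0.597, 0.802, -0.0, -0.0]
contact_force: [0.1, -0.8, 1.1]
opening: 0.526
grip_force: 0.0
```

>>> {"api": "drive_tool", "payload": {"plan": "0.045 0 0 -0.03 0;0.045 0 0 -0.0625 0;0.045 0 0 -0.0625 0;0.045 0 0 -0.04 0;0.045 0 0 0 0;0.045 0 0 0 0"}}

```text
time_s: 6.08
tcp_pos: [0.425, -0.246, 0.2803]
ee_rot: [0.598, 0.802, -0.0, -0.001]
contact_force: [0.3, 0.6, -1.3]
opening: 0.527
grip_force: 0.0
```

```bash
python3 - <<'E'
from h import *
print(Ro.from_quat(manip.get_state()['ee_rot']).as_matrix().round(3))
im,d,c=snap('wrist','w2');snap('top','top2');u,v=proj(c,[.4255,-.246,.05]);print(u,v)
x0,y0=int(u)-60,int(v)-60;print(x0,y0)
crop(im,x0,y0,120,120,5,'cD')
from scale import knob
knob('w2',.0443);knob('top2',.0443)
E
```

```text
[[-0.286  0.958 -0.002]
 [ 0.958  0.286  0.001]
 [ 0.001 -0.001 -1.   ]]
322.4827605906092 201.0312372073438
262 141
axis [ 0.4263 -0.2471] resid 0.0007
(0.031, 0.036) [(108, 67), (275, 75), (290, 75), (299, 74)]
(0.036, 0.041) [(16, 100), (38, 99), (62, 100), (85, 99), (108, 67), (131, 95), (155, 105), (178, 105)]
(0.041, 0.046) [(108, 65)]
axis [ 0.4249 -0.2454] resid 0.007
(0.031, 0.036) [(104, 22), (277, 81), (304, 71)]
(0.036, 0.041) [(14, 100), (36, 74), (58, 90), (81, 85), (105, 16), (156, 107), (173, 109), (268, 80), (284, 81), (299, 78)]
(0.041, 0.046) [(14, 105), (36, 91), (58, 107), (105, 29), (262, 78), (279, 81), (289, 81)]
```

The pointer now covers the long zero line; the tick pairs bisect at 108° and the pointer reads 108°. Next I measure the bin.

```bash
cat > binm.py <<'E'
from h import *
def rimrect(tag,lo=.09,hi=.112):
    im,d,c=load(tag);P=cloud(d,c);g=im.max(-1).astype(int)
    m=(P[...,2]>lo)&(P[...,2]<hi)&(P[...,0]>.42)&(P[...,0]<.8)&(P[...,1]>-.2)&(P[...,1]<.13)&(im[...,0].astype(int)-im[...,2]<25)
    m=cv2.morphologyEx(m.astype(np.uint8),cv2.MORPH_CLOSE,np.ones((3,3)))
    n,l,s,_=cv2.connectedComponentsWithStats(m);k=1+s[1:,4].argmax()
    q=P[l==k];r=cv2.minAreaRect(q[:,:2].astype(np.float32));return r,q,cv2.boxPoints(r)
if __name__=='__main__':
    for t in ('top0','top1','w1'):
        r,q,b=rimrect(t);print(t,len(q),r,np.median(q[:,2]));print(b.round(4).tolist())
        im,d,c=load(t);P=cloud(d,c)
        m=(im.max(-1)<60)&(P[...,2]>.06)&(P[...,2]<.09)&(P[...,0]<.5)&(P[...,0]>.38)&(abs(P[...,1]+.08)<.07)
        n,l,s,_=cv2.connectedComponentsWithStats(m.astype(np.uint8));k=1+s[1:,4].argmax()
        vu=np.argwhere(l==k);w=np.array([cast(c,u,v,.076) for v,u in vu]);R=cv2.minAreaRect(w[:,:2].astype(np.float32));print('handle',len(w),R,cv2.boxPoints(R).round(4).tolist())
    im,d,c=load('top0')
    h=cv2.cvtColor(im,cv2.COLOR_RGB2HSV);m=((im.min(-1)>120)&(h[...,1]<70)).astype(np.uint8);m[:, :300]=0;m[:,420:]=0;m[:170]=0;m[265:]=0
    n,l,s,ce=cv2.connectedComponentsWithStats(m)
    for i in range(1,n):
        if s[i,4]>30: print('stone',s[i,4],ce[i].round(1),cast(c,*ce[i],.041)[:2].round(3))
E
python3 binm.py
```

```text
top0 885 ((0.5917418003082275, -0.04305526614189148), (0.18726736307144165, 0.18967707455158234), 61.298030853271484) 0.09948113224163836
[[0.4636000096797943, -0.07959999889135361], [0.6299999952316284, -0.17069999873638153], [0.7199000120162964, -0.006500000134110451], [0.5534999966621399, 0.08460000157356262]]
handle 248 ((0.4635546803474426, -0.06815093755722046), (0.11940808594226837, 0.03687598183751106), 38.29436111450195) [[0.40529999136924744, -0.09070000052452087], [0.42809998989105225, -0.11959999799728394], [0.5217999815940857, -0.04560000076889992], [0.49900001287460327, -0.016699999570846558]]
top1 898 ((0.48820626735687256, 0.013176605105400085), (0.18733792006969452, 0.4270670413970947), 61.46195602416992) 0.09964525071157873
[[0.25589999556541443, 0.03290000185370445], [0.6309999823570251, -0.17110000550746918], [0.7204999923706055, -0.006500000134110451], [0.34540000557899475, 0.19750000536441803]]
handle 242 ((0.46292126178741455, -0.06914900243282318), (0.11733956634998322, 0.03620089218020439), 37.48624801635742) [[0.40540000796318054, -0.09049999713897705], [0.4
[... 272 characters left out ...]
30000257492065, -0.22990000247955322], [0.4440000057220459, -0.3075999915599823], [0.6256999969482422, -0.05829999968409538], [0.5189999938011169, 0.019500000402331352]]
handle 1750 ((0.4418870806694031, -0.09107135236263275), (0.06955154240131378, 0.022472159937024117), 19.4166259765625) [[0.40540000796318054, -0.09200000017881393], [0.41280001401901245, -0.11320000141859055], [0.47839999198913574, -0.09009999781847], [0.4708999991416931, -0.06889999657869339]]
stone 108 [370.7 193.6] [ 0.64  -0.068]
stone 90 [390.3 202.2] [ 0.617 -0.117]
stone 107 [363.4 215. ] [ 0.585 -0.049]
stone 72 [331.9 220.6] [0.571 0.031]
stone 94 [370.9 243.2] [ 0.512 -0.066]
stone 72 [417.2 253.1] [ 0.486 -0.179]
```

>>> {"api": "drive_tool", "payload": {"plan": "0.06 0.0492 0.0195 0 0;0.06 0.0491 0.0196 0 0;0.06 0.0491 0.0195 0 0;0.06 0 0 0 0.175;0.06 0 0 0 0.175;0.06 0 0 0 0.175;0.06 0 0 0 0.175;0.06 0 0 0 0.175;0.06 0 0 0 0.175;0.06 0 0 0 0.175;0.06 0 0 0 0.175;0.06 0 0 0 0.172", "force": 60}}

```text
time_s: 7.68
tcp_pos: [0.4389, -0.0881, 0.2796]
ee_rot: [0.99, 0.141, -0.002, -0.001]
contact_force: [0.7, -0.5, -0.3]
opening: 0.706
grip_force: 0.0
```

```bash
python3 - <<'E'
from h import *
s=manip.get_state();M=Ro.from_quat(s['ee_rot']).as_matrix();print(s['tcp_pos'],np.degrees(np.arctan2(M[1,0],M[0,0])),s['q'])
T=np.array([.439,-.0885,.073]);print('tool shift',M.T@(T-s['tcp_pos']))
im,d,c=snap('wrist','w3')
from binm import rimrect
P=cloud(d,c)
m=(im.max(-1)<80)&(P[...,2]>.06)&(P[...,2]<.09)&(P[...,0]<.5)&(P[...,0]>.38)&(abs(P[...,1]+.08)<.07)
n,l,st,_=cv2.connectedComponentsWithStats(m.astype(np.uint8));k=1+st[1:,4].argmax()
w=np.array([cast(c,u,v,.076) for v,u in np.argwhere(l==k)]);print(len(w),cv2.minAreaRect(w[:,:2].astype(np.float32)))
E
```

```text
[ 0.43892497 -0.08808866  0.27958631] 16.21945111509062 [-3.53706028e-01  6.97739004e-02  1.70858965e+00 -6.46167274e-06
  1.36690956e+00  9.34012029e-01]
tool shift [0.00056924 0.00086698 0.20658413]
1154 ((0.4403035342693329, -0.0883340984582901), (0.054930105805397034, 0.016491303220391273), 16.67218589782715)
```

>>> {"api": "drive_tool", "payload": {"plan": "0.06 0.0006 0.0006 0.05 0;0.06 0 0 0.05 0;0.06 0 0 0.05 0;0.06 0 0 0.04 0;0.06 0 0 0.0166 0;0.01 0 0 0 0;0.01 0 0 0 0;0.01 0 0 0 0;0.01 0 0 0 0;0.01 0 0 0 0", "force": 60}}

```text
time_s: 8.98
tcp_pos: [0.4403, -0.0875, 0.0753]
ee_rot: [0.99, 0.143, 0.0, -0.001]
contact_force: [0.4, 5.2, -0.6]
opening: 0.198
grip_force: 59.3
```

>>> {"api": "drive_tool", "payload": {"plan": "0.01 0.0013 0 -0.0072 0;0.01 0.0014 0 -0.0072 0;0.01 0.0017 0 -0.0072 0;0.01 0.0018 0 -0.0071 0;0.01 0.002 0 -0.0071 0;0.01 0.0021 0 -0.007 0;0.01 0.0024 0 -0.007 0;0.01 0.0025 0 -0.0069 0;0.01 0.0027 0 -0.0068 0;0.01 0.0028 0 -0.0068 0;0.01 0.003 0 -0.0067 0;0.01 0.0031 0 -0.0067 0"}}

```text
time_s: 10.48
tcp_pos: [0.4651, -0.0802, 0.1567]
ee_rot: [0.99, 0.144, -0.001, -0.001]
contact_force: [4.9, 2.2, -20.7]
opening: 0.198
grip_force: 59.0
```

>>> {"api": "drive_tool", "payload": {"plan": "0.01 0.001 0 -0.002 0;0.01 0.0005 0 -0.002 0;0.01 0 0 0 0;0.01 0 0 0 0"}}

```text
time_s: 10.98
tcp_pos: [0.4668, -0.0797, 0.1603]
ee_rot: [0.99, 0.144, -0.001, -0.001]
contact_force: [5.9, 3.3, -22.9]
opening: 0.196
grip_force: 60.8
```

```bash
python3 - <<'E'
from h import *
s=manip.get_state();print(s['tcp_pos'],s['contact_force'])
snap('side','s4');im,d,c=snap('top','top4');P=cloud(d,c)
# bin tilt from wall/floor plane: fit plane to floor pixels (grey, inside bin)
mid=np.array([.5917,-.0431]);dx=np.array([.9598,.2807])
rel=P[...,:2]-mid;u=rel@dx;v=rel@np.array([-dx[1],dx[0]])
m=(abs(u)+abs(v)<.10)&(u<.02)&(P[...,2]<.1)&(P[...,2]>.01)
q=np.c_[u[m],v[m],np.ones(m.sum())];sol=np.linalg.lstsq(q,P[...,2][m],rcond=None)[0];res=P[...,2][m]-q@sol
for _ in range(5):
    k=abs(res)<.004;sol=np.linalg.lstsq(q[k],P[...,2][m][k],rcond=None)[0];res=P[...,2][m]-q@sol
print('slope',sol,k.sum(),np.arctan(-sol[0]))
crop(im,300,140,130,150,4,'cE')
E
```

```text
[ 0.46679801 -0.07967738  0.16025295] [  5.86373234   3.26942192 -22.90714288]
slope [-0.32864251  0.00126684  0.06354645] 431 0.3175228911543643
```

The crop shows all five stones gathered in the bin's far corner at crop (172,168), (211,135), (147,210), (220,187) and (265,157), so the bin is at its stop. Now I release the handle and locate the scoop and the stones.

>>> {"api": "drive_tool", "payload": {"plan": "0.06 0 0 0 0;0.06 0 0 0 0;0.06 0 0 0 0;0.06 0 0 -0.05 0;0.06 0 0 -0.06 0;0.06 0 0 -0.04 0;0.06 0 0 0 0"}}

```text
time_s: 11.95
tcp_pos: [0.4693, -0.0814, 0.3168]
ee_rot: [0.99, 0.144, 0.004, 0.002]
contact_force: [-0.3, -0.4, 0.2]
opening: 0.703
grip_force: 0.0
```

```bash
cat >> h.py <<'E'
D=np.array([.9598,.2807,0]);Yb=np.array([-.2807,.9598,0]);H=np.array([.7169,-.0065,.020])
def binR(a=.3):
    ex=D*np.cos(a)-np.array([0,0,np.sin(a)]);ez=D*np.sin(a)+np.array([0,0,np.cos(a)]);return np.stack([ex,Yb,ez],1)
def corner(a=.3): return H+binR(a)@np.array([-.006,0,.004])
def stones(tag,a=.3):
    "centres (bin frame, from the inside far corner) by ray onto the plane 17 mm above the floor"
    im,d,c=load(tag);R=binR(a);o=corner(a);C=-c['R'].T@c['t']
    ns=[]
    poly=np.array([proj(c,o+R@np.array(p)) for p in ([0,0,.03],[-.124,.124,.03],[-.249,0,.03],[-.124,-.124,.03])])
    msk=cv2.fillPoly(np.zeros((480,640),np.uint8),[cv2.convexHull(poly.astype(np.int32))],1)
    m=((im.min(-1)>95)&(im.max(-1).astype(int)-im.min(-1)<70)).astype(np.uint8)*cv2.dilate(msk,np.ones((9,9)))
    n,l,s,ce=cv2.connectedComponentsWithStats(m)
    for i in range(1,n):
        if s[i,4]<25: continue
        r=c['R'].T@np.linalg.solve(c['K'],[*ce[i],1]);b=R.T@(C-o);rb=R.T@r;p=b+rb*(.017-b[2])/rb[2];ns.append((s[i,4],ce[i].round(0),p.round(3)))
    return ns
E
python3 - <<'E'
from h import *
im,d,c=snap('top','top5')
print('corner px',proj(c,corner()))
for s in stones('top5'): print(s)
A=lambda u,v,z:cast(c,165+(u+.5)/5-.5,205+(v+.5)/5-.5,z)
t=A(404,215,.159);n=A(218,248,.007);l=A(318,380,.007);print('handle top',t,'nose',n,'side',l)
e=n-t;e[2]=0;print('len',np.hypot(*e[:2]),np.degrees(np.arctan2(e[1],e[0])))
print('mat corners',[A(u,v,.005)[:2].round(4) for u,v in((232,40),(566,220),(377,562),(36,375))])
print(manip.get_state()['tcp_pos'])
E
```

```text
corner px [346.14357493 168.85613798]
(np.int32(1919), array([356., 206.]), array([-0.127,  0.013,  0.017]))
(np.int32(259), array([384., 183.]), array([-0.084, -0.074,  0.017]))
(np.int32(393), array([401., 188.]), array([-0.114, -0.109,  0.017]))
(np.int32(33), array([386., 221.]), array([-0.191, -0.042,  0.017]))
handle top [0.48043305 0.22705789 0.159     ] nose [0.49361729 0.34608405 0.007     ] side [0.42572168 0.29289885 0.007     ]
len 0.1197541263052184 83.67925479251129
mat corners [array([0.6036, 0.3438]), array([0.5071, 0.1692]), array([0.3349, 0.261 ]), array([0.4296, 0.4359])]
[ 0.46807978 -0.08098157  0.31438755]
```

Stone masks need a tighter threshold, but the scoop is well measured: the handle is at (0.480, 0.227) and the nose is 120 mm away at 83.7°, as it should be. I move over it.

>>> {"api": "drive_tool", "payload": {"plan": "0.06 0.0163 -0.0487 0 0;0.06 0.0163 -0.0487 0 0;0.06 0.0163 -0.0487 0 0;0.06 0.0163 -0.0487 0 0;0.06 0.0163 -0.0487 0 0;0.06 0.0163 -0.0487 0 0;0.06 0 0 0 -0.168;0.06 0 0 0 -0.168;0.06 0 0 0 -0.168;0.06 0 0 0 -0.168;0.06 0 0 0 -0.168;0.06 0 0 0 -0.168"}}

```text
time_s: 13.5
tcp_pos: [0.4772, 0.2269, 0.3107]
ee_rot: [0.795, 0.606, -0.002, -0.0]
contact_force: [-0.3, -1.0, 0.6]
opening: 0.702
grip_force: 0.0
```

>>> {"api": "drive_tool", "payload": {"plan": "0.06 0 0 0 -0.169;0.06 0 0 0 0;0.06 0 0 0 0"}}

```text
time_s: 13.88
tcp_pos: [0.4777, 0.2271, 0.3116]
ee_rot: [0.744, 0.668, -0.001, -0.0]
contact_force: [0.7, -0.4, -0.2]
opening: 0.706
grip_force: 0.0
```

```bash
python3 - <<'E'
from h import *
s=manip.get_state();M=Ro.from_quat(s['ee_rot']).as_matrix();print(s['tcp_pos'],np.degrees(np.arctan2(M[1,0],M[0,0])))
im,d,c=snap('wrist','w6');snap('top','top6')
P=cloud(d,c)
m=(P[...,2]>.145)&(P[...,2]<.175)&(np.hypot(P[...,0]-.48,P[...,1]-.227)<.04)
vu=np.argwhere(m);w=np.array([cast(c,u,v,.159) for v,u in vu]);print(len(w),P[m][:,2].mean());r=cv2.minAreaRect(w[:,:2].astype(np.float32));print('handle top',r)
T=np.array([*r[0],.133]);print('shift',M.T@(T-s['tcp_pos']))
im,d,c=load('top5')
R=binR();o=corner();C=-c['R'].T@c['t']
for u,v in ((211,135),(265,157),(172,168),(220,187),(147,210)):
    rr=c['R'].T@np.linalg.solve(c['K'],[300+u/4,140+v/4,1]);b=R.T@(C-o);rb=R.T@rr;print((b+rb*(.017-b[2])/rb[2]).round(3))
E
```

```text
[0.47770786 0.22712858 0.31160106] 83.84996893918535
816 0.15732176696088632
handle top ((0.48073554039001465, 0.23043091595172882), (0.022148244082927704, 0.019416194409132004), 83.84378051757812)
shift [0.00372072 0.00290735 0.17859483]
[-0.032 -0.009  0.017]
[-0.06  -0.035  0.017]
[-0.048  0.022  0.017]
[-0.072 -0.002  0.017]
[-0.073  0.046  0.017]
```

The wrist view shows the scoop on the mat: handle top at (326,222), pan at (325,125) and nose up at (325,67). The blue pick is at (530,160), well clear. I grip the handle across its y faces.

>>> {"api": "drive_tool", "payload": {"plan": "0.06 0.0022 0.0027 0.05 0;0.06 0 0 0.05 0;0.06 0 0 0.05 0;0.06 0 0 0.0236 0;0.01 0 0 0 0;0.01 0 0 0 0;0.01 0 0 0 0;0.01 0 0 0 0;0.01 0 0 0 0", "force": 80}}

```text
time_s: 15.1
tcp_pos: [0.482, 0.2294, 0.1402]
ee_rot: [0.743, 0.669, 0.001, 0.001]
contact_force: [0.2, -0.4, 5.7]
opening: 0.22
grip_force: 78.9
```

>>> {"api": "drive_tool", "payload": {"plan": "0.01 0 0 -0.04 0;0.01 0 0 -0.05 0;0.01 0 0 -0.05 0;0.01 0 0 -0.05 0;0.01 0 0 0 0;0.01 0 0 0 0"}}

```text
time_s: 15.85
tcp_pos: [0.48, 0.2289, 0.3274]
ee_rot: [0.743, 0.669, -0.001, -0.001]
contact_force: [0.1, 0.8, -3.6]
opening: 0.224
grip_force: 79.1
```

```bash
python3 - <<'E'
from h import *
s=manip.get_state();M=Ro.from_quat(s['ee_rot']).as_matrix();print(s['tcp_pos'],s['contact_force'],s['ft_torque'])
im,d,c=snap('side','s7');P=cloud(d,c)
snap('wrist','w7')
u,v=proj(c,s['tcp_pos']+[0,0,-.08]);print(u,v)
x0,y0=int(u)-90,int(v)-90
crop(im,max(x0,0),max(y0,0),180,180,3,'cF')
E
```

```text
[0.47998868 0.22889967 0.3274074 ] [ 0.0715307   0.78625291 -3.62015185] [-0.08028792 -0.03353877 -0.0573066 ]
265.6217074689326 166.53793551320072
```

The crop shows the scoop held level by its handle, clear of the mat. The arm keeps the tool vertical but the tipped floor slopes 0.3 rad. So I'll pitch the scoop nose-down in the grip by pushing its nose into the bin's empty left corner, with a light grip.

>>> {"api": "drive_tool", "payload": {"plan": "0.01 0 0 0 -0.131;0.01 0 0 0 -0.131;0.01 0 0 0 -0.131;0.01 -0.044 0.0075 0 0;0.01 -0.044 0.0075 0 0;0.01 -0.044 0.0075 0 0;0.01 -0.044 0.0075 0 0;0.01 -0.044 0.0075 0 0;0.01 -0.044 0.0075 0 0;0.01 -0.044 0.0075 0 0;0.01 0 0 0 0;0.01 0 0 0 0"}}

```text
time_s: 17.45
tcp_pos: [0.6182, -0.0509, 0.3269]
ee_rot: [0.599, 0.801, -0.0, -0.002]
contact_force: [-0.5, -0.0, -2.4]
opening: 0.222
grip_force: 79.0
```

```bash
cat >> h.py <<'E'
def pose():
    s=manip.get_state();M=Ro.from_quat(s['ee_rot']).as_matrix();return s,M
def inbin(p):
    "world point -> level bin coordinates: along D from the corner, along Yb, z"
    q=np.asarray(p)-corner();return np.array([q@D,q@Yb,p[2]])
E
python3 - <<'E'
from h import *
s,M=pose();print(s['tcp_pos'],np.degrees(np.arctan2(M[1,0],M[0,0])),inbin(s['tcp_pos']))
T=np.array([.617,-.0519,.245]);print(M.T@(T-s['tcp_pos']))
im,d,c=snap('top','top8');snap('wrist','w8')
E
```

```text
[ 0.61815785 -0.05094721  0.32689941] 106.47043332654124 [-0.10269907 -0.01494351  0.32689941]
[-0.00079996 -0.00112651  0.08190148]
```

>>> {"api": "drive_tool", "payload": {"plan": "0.01 0 -0.001 0.041 0;0.01 0 0 0.041 0;0.01 0.01 0 0 0;0.01 0.006 0 0 0;0.01 0.003 0 0 0;0.01 0 0 0 0"}}

```text
time_s: 18.3
tcp_pos: [0.6139, -0.0332, 0.2488]
ee_rot: [0.598, 0.801, 0.001, 0.002]
contact_force: [1.8, -1.6, -2.5]
opening: 0.226
grip_force: 79.3
```

>>> {"api": "drive_tool", "payload": {"plan": "0.01 0.002 0 0 0;0.01 0.0067 0 -0.0056 0;0.01 0.0068 0 -0.0056 0;0.01 0.0072 0 -0.005 0;0.01 0.0073 0 -0.005 0;0.01 0 0 0 0", "force": 20}}

```text
time_s: 19.05
tcp_pos: [0.6084, -0.006, 0.2706]
ee_rot: [0.598, 0.801, 0.002, 0.006]
contact_force: [7.4, -2.6, 1.0]
opening: 0.225
grip_force: 80.4
```

```bash
python3 - <<'E'
from h import *
s,M=pose();print(s['tcp_pos'],inbin(s['tcp_pos']),s['contact_force'],s['grip_force'])
im,d,c=snap('wrist','w9')
im2,d2,c2=snap('side','s9')
a=cv2.resize(im[:,:,::-1],(400,300));b=cv2.resize(im2[150:360,260:540,::-1],(400,300));cv2.imwrite('pics/w9b.png',np.hstack([a,b]))
E
```

```text
[ 0.60839155 -0.00597641  0.27061477] [-0.09944946  0.03096086  0.27061477] [ 7.44107394 -2.64025252  1.02848531] 80.42839765548706
```

The view shows the nose pushed into the bin's left corner and the stones untouched in the far corner. I fit the plate's plane to read its pitch.

```bash
cat >> h.py <<'E'
def platepitch(tag,M):
    "pitch (+ nose up) and roll of the scoop plate from the wrist depth picture, scoop x = tool x"
    im,d,c=load(tag);Q=cloud(d,c)
    v,u=np.mgrid[:480,:640];m=(abs(u-320)<70)&(v>110)&(v<240)&(im.min(-1)>110)&(np.ptp(im.astype(int),axis=-1)<30)&(d>0)
    q=Q[m];t=q@M;A=np.c_[t[:,0],t[:,1],np.ones(len(t))];k=np.ones(len(t),bool)
    for _ in range(8):
        s=np.linalg.lstsq(A[k],t[k,2],rcond=None)[0];r=t[:,2]-A@s;k=abs(r)<max(.002,1.5*np.median(abs(r)))
    return -np.arctan(s[0]),np.arctan(s[1]),k.sum(),len(t)
E
python3 - <<'E'
from h import *
s,M=pose();print(platepitch('w9',M));
print('ref (held level)');
import numpy as np
print(platepitch('w8',M), platepitch('w7',Ro.from_quat([.743,.669,-.001,-.001]).as_matrix()))
E
```

```text
(np.float64(-0.22043701627535853), np.float64(-0.012400781394249768), np.int64(13869), 15691)
ref (held level)
(np.float64(0.0050470039727607465), np.float64(0.01483402503362814), np.int64(12917), 14847) (np.float64(-0.0048283095503520185), np.float64(0.0026592538132593742), np.int64(12990), 14452)
```

>>> {"api": "drive_tool", "payload": {"plan": "0.01 0.0063 0 -0.0032 0;0.01 0.0063 0 -0.0032 0;0.01 0.0063 0 -0.0032 0;0.01 0 0 0 0;0.01 0 0 0 0"}}

```text
time_s: 19.77
tcp_pos: [0.6045, 0.0113, 0.2812]
ee_rot: [0.598, 0.801, 0.003, 0.008]
contact_force: [9.8, -4.4, 2.8]
opening: 0.223
grip_force: 80.8
```

```bash
python3 - <<'E'
from h import *
s,M=pose();print(s['tcp_pos'],inbin(s['tcp_pos']),s['contact_force'],s['grip_force'])
snap('wrist','w10');print(platepitch('w10',M))
E
```

```text
[0.60452187 0.0112626  0.28116223] [-0.09832459  0.04859309  0.28116223] [ 9.80983182 -4.41829556  2.81945703] 80.78224897384644
(np.float64(-0.32035231740583564), np.float64(-0.014478682418219747), np.int64(11340), 13142)
```

>>> {"api": "drive_tool", "payload": {"plan": "0.01 -0.015 0 0 0;0.01 0 0 -0.04 0;0.01 0 0 -0.04 0;0.01 0 0 0 0.1745;0.01 0 0 0 0.1745;0.01 0 0 0 0.1745;0.01 0 0 0 0.1745;0.01 0 0 0 0.1745;0.01 0 0 0 0.1745;0.01 0 0 0 0.1745;0.01 0 0 0 0.1745;0.01 0 0 0 0.1745", "force": 100}}

```text
time_s: 21.32
tcp_pos: [0.6014, -0.0006, 0.3568]
ee_rot: [0.99, 0.141, -0.002, -0.001]
contact_force: [-0.3, -0.3, -2.7]
opening: 0.219
grip_force: 98.6
```

>>> {"api": "drive_tool", "payload": {"plan": "0.01 -0.034 0.017 0 0;0.01 -0.033 0.0166 0 0;0.01 0 0 0 0;0.01 0 0 0 0"}}

```text
time_s: 21.82
tcp_pos: [0.5478, -0.0517, 0.3574]
ee_rot: [0.99, 0.143, -0.0, -0.001]
contact_force: [-0.6, -0.1, -2.2]
opening: 0.225
grip_force: 98.8
```

```bash
python3 - <<'E'
from h import *
s,M=pose();print(s['tcp_pos'],np.degrees(np.arctan2(M[1,0],M[0,0])),inbin(s['tcp_pos']),s['contact_force'],s['grip_force'])
im,d,c=snap('wrist','w11');print(platepitch('w11',M));snap('top','top11')
# nose from wrist depth: extreme plate point along tool x
E
```

```text
[ 0.54779366 -0.05166813  0.35743006] 16.486971183731054 [-0.17043698  0.00411578  0.35743006] [-0.59238825 -0.11290192 -2.18016723] 98.77188563346863
(np.float64(-1.2019943774348836), np.float64(0.028651830198850755), np.int64(11347), 17330)
```

The wrist view shows the pitched scoop aligned with the bin: nose at (323,120), bin far corner at about (340,0), and the stones at (281,78), (303,55), (335,38), (329,78) and (362,67). I lower it onto the floor behind the stones.

>>> {"api": "drive_tool", "payload": {"plan": "0.01 0.005 0.004 0.04 0;0.01 0 0 0.045 0;0.01 0 0 0.035 0;0.01 0 0 0.005 0;0.01 0 0 0.003 0;0.01 0 0 0.003 0;0.01 0 0 0 0"}}

```text
time_s: 22.8
tcp_pos: [0.5546, -0.0545, 0.2276]
ee_rot: [0.99, 0.144, 0.001, 0.0]
contact_force: [0.3, -0.1, -1.8]
opening: 0.219
grip_force: 98.6
```

```bash
sed -i 's/(abs(u-320)<70)&(v>110)&(v<240)/(abs(u-320)<55)\&(v>v0)\&(v<v1)/; s/def platepitch(tag,M)/def platepitch(tag,M,v0=110,v1=240)/' h.py; python3 - <<'E'
from h import *
s,M=pose();print(s['tcp_pos'],inbin(s['tcp_pos']),s['contact_force'],s['ft_torque'])
im,d,c=snap('wrist','w12');print(platepitch('w12',M,165,265));print(platepitch('w11',M,165,265))
E
```

```text
[ 0.55461473 -0.05447742  0.22757252] [-0.16467869 -0.00049525  0.22757252] [ 0.3339521  -0.05367284 -1.79712525] [ 0.04064748  0.01327133 -0.01885068]
(np.float64(-0.2975978475133627), np.float64(-0.005467738763424298), np.int64(10141), 10549)
(np.float64(-0.29910520371076865), np.float64(-0.004101795858530253), np.int64(9995), 10272)
```

>>> {"api": "drive_tool", "payload": {"plan": "0.01 0 0 0.003 0;0.01 0 0 0.003 0;0.01 0 0 0.002 0;0.01 0 0 0 0;0.01 0 0 0 0"}}

```text
time_s: 23.48
tcp_pos: [0.5541, -0.0544, 0.2186]
ee_rot: [0.99, 0.144, 0.0, -0.0]
contact_force: [-0.9, -0.4, -2.6]
opening: 0.225
grip_force: 98.6
```

>>> {"api": "drive_tool", "payload": {"plan": "0.01 0 0 0.002 0;0.01 0 0 0.002 0;0.01 0 0 0 0;0.01 0 0 0 0"}}

```text
time_s: 23.98
tcp_pos: [0.5541, -0.0544, 0.2146]
ee_rot: [0.99, 0.144, 0.0, -0.0]
contact_force: [-0.0, -0.2, -1.8]
opening: 0.221
grip_force: 98.6
```

>>> {"api": "drive_tool", "payload": {"plan": "0.01 0 0 0.002 0;0.01 0 0 0 0;0.01 0 0 0 0"}}

```text
time_s: 24.35
tcp_pos: [0.5547, -0.0544, 0.213]
ee_rot: [0.99, 0.144, 0.001, 0.0]
contact_force: [0.8, -1.1, -0.2]
opening: 0.223
grip_force: 99.1
```

>>> {"api": "drive_tool", "payload": {"plan": "0.01 0 0 0.002 0;0.01 0 0 0 0;0.01 0 0 0 0"}}

```text
time_s: 24.72
tcp_pos: [0.5554, -0.0545, 0.2118]
ee_rot: [0.99, 0.144, 0.002, 0.0]
contact_force: [1.2, 0.6, 5.8]
opening: 0.219
grip_force: 99.8
```

>>> {"api": "drive_tool", "payload": {"plan": "0.01 0 0 0.002 0;0.01 0 0 0 0;0.01 0 0 0 0"}}

```text
time_s: 25.1
tcp_pos: [0.5558, -0.0547, 0.2104]
ee_rot: [0.99, 0.144, 0.003, 0.001]
contact_force: [0.8, 0.2, 7.4]
opening: 0.223
grip_force: 100.2
```

>>> {"api": "drive_tool", "payload": {"plan": "0.01 0.0076 0 0.0014 0;0.01 0.0076 0 0.0023 0;0.01 0.0076 0 0.0023 0;0.01 0.0076 0 0.0023 0;0.01 0.0076 0 0.0023 0;0.01 0 0 0 0"}}

```text
time_s: 25.85
tcp_pos: [0.5932, -0.0437, 0.1997]
ee_rot: [0.99, 0.144, 0.003, 0.001]
contact_force: [2.9, -0.6, 6.2]
opening: 0.22
grip_force: 100.1
```

```bash
python3 - <<'E'
from h import *
s,M=pose();print(s['tcp_pos'],inbin(s['tcp_pos']),s['contact_force'])
im,d,c=snap('wrist','w13');print(platepitch('w13',M,165,265))
cv2.imwrite('pics/w13c.png',im[0:320,120:520,::-1])
E
```

```text
[ 0.59321854 -0.04372542  0.19968873] [-0.12460866 -0.00101157  0.19968873] [ 2.92454168 -0.63995468  6.23374332]
(np.float64(-0.27577819912276325), np.float64(-0.00474562590510419), np.int64(10018), 10590)
```

The crop shows the plate's nose already under the nearest stone at crop (203,138), with all five stones still bunched between the plate and the far corner. I keep sliding.

>>> {"api": "drive_tool", "payload": {"plan": "0.01 0.0074 0 0.002 0;0.01 0.0074 0 0.0022 0;0.01 0.0074 0 0.0022 0;0.01 0.0074 0 0.0022 0;0.01 0 0 0 0;0.01 0 0 0 0", "force": 120}}

```text
time_s: 26.65
tcp_pos: [0.6205, -0.035, 0.1922]
ee_rot: [0.99, 0.144, 0.003, 0.0]
contact_force: [-0.4, 1.4, 12.2]
opening: 0.22
grip_force: 117.1
```

```bash
cat >> h.py <<'E'
def balls(tag,M,T,pitch,rmin=10):
    "stones seen by the wrist camera: depth bumps above the plate plane -> scoop coordinates (x from plate centre, y, height of top)"
    im,d,c=load(tag);Q=cloud(d,c)
    m=((im.min(-1)>90)&(np.ptp(im.astype(int),axis=-1)<75)&(im[...,0].astype(int)-im[...,2]>8)).astype(np.uint8)
    return m
def scoopcoords(P,M,T,pitch):
    "world points -> scoop frame (origin = centre of pan underside); grasp pivot 6 mm ahead of TCP is (-56,0,129) mm"
    t=(P-T)@M;t=t-np.array([0,0,.006]);x,y,z=t[...,0],-t[...,1],-t[...,2]
    c,s=np.cos(pitch),np.sin(pitch)
    return np.stack([c*x+s*z-.056,y,-s*x+c*z+.129],-1)
def heightmap(tag,M,T,pitch):
    "print a coarse top-height map (mm) over the scoop plate, rows x from nose to rear"
    im,d,c=load(tag);S=scoopcoords(cloud(d,c),M,T,pitch)
    for x in np.arange(.10,-.061,-.01):
        row=[]
        for y in np.arange(.08,-.081,-.01):
            k=(abs(S[...,0]-x)<.005)&(abs(S[...,1]-y)<.005)&(d>0);row.append('%4d'%(np.median(S[...,2][k])*1000) if k.sum()>3 else '   .')
        print('%4d|'%(x*1000),''.join(row))
E
python3 - <<'E'
from h import *
s,M=pose();print(s['tcp_pos'],inbin(s['tcp_pos']),s['contact_force'])
snap('wrist','w14');heightmap('w14',M,s['tcp_pos'],-.28)
E
```

```text
[ 0.62053812 -0.03498491  0.19215636] [-0.09593387 -0.00029104  0.19215636] [-0.35515187  1.36823511 12.16668787]
 100|  -20 -20 -20   0   0   0   0   .   .   .   0   0   0   0 -21 -21 -20
  90|  -23 -23 -23  -3   0  -1   .   .   .   .   .   0  -1  -2 -23 -23 -23
  80|  -26 -26 -26  -5   2   .   .  76  56  76   .   .   2  -5 -25 -26 -26
  70|  -29 -28   .   .   .   .  76  52  47  58  76   .   .   .   . -28 -29
  60|  -31   .   .   .   .  76  52  25  29  32  60  75   .   .   .   . -31
  50|    .   .   .   .  76  60  43  24  32  34  31  52  76   .   .   .   .
  40|    .   .   .  75  58  32  32  26  29  32  24  28  59  75   .   .   .
  30|    .   .  75  54  28  32  33  28   1   1  23  32  32  59  75   .   .
  20|    .  75  60  31  28  25  27  25  30  28  28  33  33  30  52  75   .
  10|   75  54  31  33  32  20   0  29  34  32  23  28  27   0   0  52  75
   0|   50   0  28  31  29   1   0  25  31  29   1   0   0   1   1  24  52
  -9|   -1  -1   0  21   1   0   0   0   1   0   0   0   1   2  19  -1   0
 -19|   -1  -1  -1   5   9   0   0   0   0   0   0   0   2  22  -1  -1  -1
 -29|   -1  -1  -1  -1   1   8   0   0   0   0   0   1  22  -2  -2  -2  -2
 -39|   -2  -2  -2  -2  -2   4  13 119   0 118   9  23  -2  -2  -2  -2  -2
 -49|   -2  -2  -2  -2 163 162 160 150 133 149 160 162 163  -2  -2  -2  -2
 -59|   -2  -2 192 188 179 164 193 192 188 191 193 164 178 188 192  -2  -2
```

>>> {"api": "drive_tool", "payload": {"plan": "0.01 0 0 -0.001 0;0.01 0.0045 -0.0045 0.0013 0;0.01 0.0045 -0.0045 0.0013 0;0.01 0.002 0.001 0.0006 0;0.01 0 0 0 0;0.01 0 0 0 0"}}

```text
time_s: 27.45
tcp_pos: [0.6273, -0.0241, 0.1902]
ee_rot: [0.99, 0.144, 0.001, 0.0]
contact_force: [-2.8, 1.4, 15.0]
opening: 0.219
grip_force: 118.3
```

```bash
python3 - <<'E'
from h import *
s,M=pose();print(s['tcp_pos'],inbin(s['tcp_pos']),s['contact_force'])
snap('wrist','w15');print(platepitch('w15',M,200,265));heightmap('w15',M,s['tcp_pos'],-.28)
E
```

```text
[ 0.62732477 -0.024098    0.19021953] [-0.08636409  0.00825321  0.19021953] [-2.76756174  1.35347183 14.96108141]
(np.float64(-0.27671082832983135), np.float64(-0.004033374141125188), np.int64(4607), 6021)
 100|  -18 -18 -18 -18 -17 -17 -17 -17   .   .   . -17 -17 -17 -17 -18 -18
  90|  -21 -21 -21 -21   0   0   0   0   .   .   .   0   0   0  -1 -21 -21
  80|  -24 -24 -24 -23  -3   0  -1   .   .   .   .   .  -2   0  -3 -24 -24
  70|  -27 -27 -27 -27  -6   1   .   .  75  57  75   .   .   1  -6 -26 -27
  60|  -29 -30 -29 -28  -8   .   .  75  51  43  59  75   .   .   .   . -29
  50|  -32 -32 -31   .   .   .  75  51   1  29  33  61  75   .   .   .   .
  40|  -35 -34   .   .   .  75  57  25  25  33  33  32  53  75   .   .   .
  30|  -36   .   .   .  75  56  31  32  25  29  31  25  39  61  75   .   .
  20|    .   .   .  74  54  25  32  33  26   1   1  29  33  33  58  75   .
  10|    .   .  74  57  30  27  24  26  26  30  25  30  33  30  39  53  74
   0|    .  74  55  30  33  31   1   0  31  33  30  21  26   1   1  33  53
  -9|   74  49  20  28  31  28   1   0  28  31  28   0   0   2  23  -2  21
 -19|   49  -2  -2  22  20   0   0   0   0   1   0   0   2  21  -2  -2  -2
 -29|   -2  -2  -2  -2  19   6   0   0   0   0   0   1  22  -2  -2  -2  -2
 -39|   -2  -2  -2  -2  -2  20  11 119   0 118   8  21  -2  -2  -2  -2  -2
 -49|   -2  -2  -3  -2 163 162 160 150 133 149 160 161 163  -2  -3  -2  -2
 -59|   -2  -3 192 188 179 164 193 192 188 191 193 164 178 188 192  -3  -3
```

>>> {"api": "drive_tool", "payload": {"plan": "0.024 0 0 -0.001 0;0.024 0 0 -0.001 0;0.01 0 0 0 0;0.01 0 0 0 0;0.01 0 0 0 0;0.01 0 0 0 0", "force": 25}}

```text
time_s: 28.25
tcp_pos: [0.6265, -0.0244, 0.1885]
ee_rot: [0.99, 0.144, -0.001, -0.0]
contact_force: [-1.0, -0.6, -3.2]
opening: 0.23
grip_force: 27.0
```

```bash
python3 - <<'E'
from h import *
s,M=pose();print(s['tcp_pos'],inbin(s['tcp_pos']),s['contact_force'],s['grip_force'])
im,d,c=snap('wrist','w16');p=platepitch('w16',M,200,265);print(p)
W=cloud(d,c)
# bin angle from rim points: world z vs level D coordinate, rim = bin z .076
q=W-corner();u=q@D;v=q@Yb
for a in (.26,.28,.30,.32):
    o=corner(a);R=binR(a);B=(W-o)@R
    on=(abs(abs(B[...,0])+abs(B[...,1])-.0)<9)&(B[...,2]>.06)&(B[...,2]<.09)&(B[...,0]>-.12)&(B[...,0]<.02)&(abs(B[...,1])<.13)&(abs(-B[...,0]-abs(B[...,1]))<.008)&(d>0)
    A=np.c_[B[on][:,0],np.ones(on.sum())];print(a,on.sum(),np.linalg.lstsq(A,B[on][:,2],rcond=None)[0].round(4),np.percentile(B[on][:,2],90).round(4))
E
```

```text
[ 0.62648502 -0.02440583  0.1884822 ] [-0.08725649  0.00819347  0.1884822 ] [-1.00747435 -0.61560173 -3.17510484] 27.040367424488068
(np.float64(-0.2550822555402396), np.float64(-0.001845603070097771), np.int64(4703), 6055)
0.26 14492 [0.0029 0.0737] 0.077
0.28 13952 [0.0167 0.0736] 0.0761
0.3 13314 [0.0307 0.0736] 0.0755
0.32 12741 [0.0447 0.0735] 0.0751
```

The press pushed the stiff bin down to about 0.26 rad. The scoop stands stably in the corner under the stones, so I let go of it and lift the bin back to its stop.

>>> {"api": "drive_tool", "payload": {"plan": "0.06 0 0 0 0;0.06 0 0 0 0;0.06 0 0 -0.05 0;0.06 0 0 -0.06 0;0.06 0 0 -0.03 0;0.06 -0.059 0.0028 0 0;0.06 -0.059 0.0028 0 0;0.06 -0.0583 0.0028 0 0;0.06 0 0 0.06 0;0.06 0 0 0.06 0;0.06 0 0 0.04 0;0.06 0 0 0 0", "force": 60}}

```text
time_s: 29.8
tcp_pos: [0.4587, -0.082, 0.1672]
ee_rot: [0.99, 0.144, -0.003, -0.001]
contact_force: [0.7, -0.3, 1.0]
opening: 0.701
grip_force: 0.0
```

```bash
python3 - <<'E'
from h import *
s,M=pose();print(s['tcp_pos'],np.degrees(np.arctan2(M[1,0],M[0,0])),inbin(s['tcp_pos']),s['contact_force'])
E
```

```text
[ 0.45868446 -0.08197332  0.16721785] 16.508367022223947 [-2.64470661e-01  4.18081045e-05  1.67217854e-01] [ 0.74746382 -0.27267017  1.04052999]
```

>>> {"api": "drive_tool", "payload": {"plan": "0.06 0 0 0.02 0;0.01 0 0 0 0;0.01 0 0 0 0;0.01 0 0 0 0;0.01 0 0 0 0;0.01 0 0 0 0;0.01 0.002 0 -0.0045 0;0.01 0.0017 0 -0.004 0;0.01 0.0018 0 -0.004 0;0.01 0.0005 0 -0.0025 0;0.01 0 0 0 0;0.01 0 0 0 0", "force": 60}}

```text
time_s: 31.3
tcp_pos: [0.4663, -0.0798, 0.1621]
ee_rot: [0.99, 0.143, -0.001, -0.002]
contact_force: [6.3, 4.0, -20.1]
opening: 0.196
grip_force: 61.8
```

>>> {"api": "drive_tool", "payload": {"plan": "0.01 0.0005 0 -0.002 0;0.01 0 0 0 0;0.01 0 0 0 0"}}

```text
time_s: 31.68
tcp_pos: [0.4663, -0.0798, 0.1622]
ee_rot: [0.99, 0.143, -0.002, -0.002]
contact_force: [8.6, 2.8, -32.7]
opening: 0.195
grip_force: 60.6
```

>>> {"api": "drive_tool", "payload": {"plan": "0.06 0 0 0 0;0.06 0 0 0 0;0.06 0 0 -0.06 0;0.06 0 0 -0.06 0;0.06 0 0 -0.055 0;0.06 0 0 0 0;0.06 0 0 0 0"}}

```text
time_s: 32.55
tcp_pos: [0.4664, -0.081, 0.342]
ee_rot: [0.99, 0.144, 0.001, 0.001]
contact_force: [-0.4, -0.8, -1.0]
opening: 0.705
grip_force: 0.0
```

```bash
python3 - <<'E'
from h import *
s,M=pose();print(s['tcp_pos'],inbin(s['tcp_pos']))
im,d,c=snap('wrist','w17');W=cloud(d,c)
for a in (.28,.30,.32):
    o=corner(a);R=binR(a);B=(W-o)@R
    on=(B[...,2]>.06)&(B[...,2]<.09)&(B[...,0]>-.12)&(B[...,0]<.02)&(abs(-B[...,0]-abs(B[...,1]))<.008)&(d>0)
    A=np.c_[B[on][:,0],np.ones(on.sum())];print(a,on.sum(),np.linalg.lstsq(A,B[on][:,2],rcond=None)[0].round(4))
# scoop handle: brown-wood pixels, high above the floor
hsv=cv2.cvtColor(im,cv2.COLOR_RGB2HSV)
m=(W[...,2]>.15)&(W[...,2]<.25)&(hsv[...,1]>70)&(hsv[...,0]<25)&(np.hypot(W[...,0]-.63,W[...,1]+.02)<.06)
if m.sum()>20:
    q=W[m];o=corner();B=np.stack([(q-o)@D,(q-o)@Yb,q[:,2]],1);print('handle pts',len(q));
    for lo in np.arange(.15,.25,.01):
        k=(B[:,2]>=lo)&(B[:,2]<lo+.01)
        if k.sum()>5: print(round(lo,3),k.sum(),np.median(B[k],0).round(4),B[k].min(0).round(3),B[k].max(0).round(3))
E
```

```text
[ 0.46639846 -0.08095581  0.34197933] [-0.25678114 -0.0011469   0.34197933]
0.28 11 [-0.4312  0.0096]
0.3 0 [0. 0.]
0.32 0 [0. 0.]
handle pts 89
0.15 89 [-0.1066  0.008   0.152 ] [-0.108 -0.002  0.15 ] [-0.106  0.016  0.154]
```

>>> {"api": "drive_tool", "payload": {"plan": "0.06 0.0485 0 0 0;0.06 0.0485 0 0 0;0.06 0 0 0 0;0.06 0 0 0 0"}}

```text
time_s: 33.1
tcp_pos: [0.5588, -0.0531, 0.3396]
ee_rot: [0.99, 0.144, -0.002, -0.001]
contact_force: [-0.5, -0.3, -0.1]
opening: 0.7
grip_force: 0.0
```

```bash
cat >> h.py <<'E'
def handletop(tag,zlo=.195,zhi=.225,near=(-.075,.008),rad=.05):
    im,d,c=load(tag);W=cloud(d,c);q=W-corner();B=np.stack([q@D,q@Yb,W[...,2]],-1)
    m=(B[...,2]>zlo)&(B[...,2]<zhi)&(np.hypot(B[...,0]-near[0],B[...,1]-near[1])<rad)&(d>0)
    return B[m]
def binang(tag):
    im,d,c=load(tag);W=cloud(d,c);out=[]
    for a in (.24,.27,.30,.33):
        o=corner(a);R=binR(a);B=(W-o)@R
        on=(B[...,2]>.066)&(B[...,2]<.086)&(B[...,0]>-.12)&(B[...,0]<.02)&(abs(-B[...,0]-abs(B[...,1]))<.010)&(d>0)
        A=np.c_[B[on][:,0],np.ones(on.sum())];out.append((a,on.sum(),np.linalg.lstsq(A,B[on][:,2],rcond=None)[0].round(3)))
    return out
E
python3 - <<'E'
from h import *
s,M=pose();print(s['tcp_pos'],inbin(s['tcp_pos']))
snap('wrist','w18');b=handletop('w18');print(len(b),b.min(0),b.max(0),np.median(b,0))
for lo in np.arange(.195,.225,.005):
    k=(b[:,2]>=lo)&(b[:,2]<lo+.005)
    if k.sum(): print(lo,k.sum(),b[k].min(0).round(4),b[k].max(0).round(4))
print(binang('w18'))
heightmap('w18',M,corner()+D*-.080+Yb*.008+np.array([0,0,.192-corner()[2]]),-.3)
E
```

```text
[ 0.55879114 -0.0531152   0.33956624] [-0.16028779 -0.00036011  0.33956624]
1277 [-0.09373313 -0.00193859  0.19500141] [-0.07011536  0.01762964  0.21384664] [-0.08099647  0.00772963  0.20977137]
0.195 63 [-0.0937 -0.0019  0.195 ] [-0.0898  0.0166  0.1999]
0.2 71 [-0.0923 -0.0019  0.2   ] [-0.0885  0.0174  0.205 ]
0.20500000000000002 550 [-0.0903 -0.0019  0.2051] [-0.0701  0.0176  0.21  ]
0.21000000000000002 593 [-0.089  -0.0018  0.21  ] [-0.0725  0.0168  0.2138]
[(0.24, np.int64(4831), array([-0.038,  0.074])), (0.27, np.int64(4978), array([-0.024,  0.074])), (0.3, np.int64(4515), array([-0.004,  0.074])), (0.33, np.int64(3947), array([0.017, 0.074]))]
 100|  -18 -18 -18 -18   .   .   .   .   .   .   .   .   .   .   . -18 -17
  90|  -20 -21 -20 -20   0   0   .   .   .   .   .   .   .   0   0 -20 -20
  80|  -24 -24 -23 -21  -2   .   .   .   .   .   .   .   .   0  -2 -22 -23
  70|  -27 -26 -26   .   .   .   .   .   .  19   .   .   .   .   .   . -25
  60|  -29   .   .   .   .   .   .   .  26  21  33   .   .   .   .   .   .
  50|    .   .   .   .   .   .   .  36   2  29  37  46   .   .   .   .   .
  40|    .   .   .   .   .  75  54  52  26  33  33  35  52  75   .   .   .
  30|    .   .   .   .  75  53  33  32  25  30  32  26  52  59  75   .   .
  20|    .   .   .  76  51  28  33  33  27  21  21  29  32  44  54  75   .
  10|    .   .  75  54  32  26  25  27  25  30  24  30  34  30  32  51  75
   0|    .  75  52  31  33  32  21  16  31  33  31  20  24  19   0  33  50
  -9|   75  46  18  28  32  28  15   .  31  33  26   1   0   1   8   0  30
 -19|   45   0  -1   6  23   1   1   .   .   8   1   0   2   9   0  -1  -1
 -29|    0  -1  -1  -1   5   1   0   .   .   0   0   1   9  -1   0   0   0
 -39|   -1  -1  -1  -1  -1   5  16   .   .   1   1  10  -1  -1  -1  -1  -1
 -49|   -1  -1  -1  -1  -1  -1   4 151 152 151  10  -1  -1  -1  -1  -1  -1
 -59|   -1  -1  -1  -1  -1  -1  -1 152 152 151  -1  -1  -1  -1  -1  -1  -1
```

>>> {"api": "drive_tool", "payload": {"plan": "0.06 0.0364 -0.0042 0 0;0.06 0.0363 -0.0042 0.028 0;0.06 0 0 0.06 0;0.06 0 0 0.06 0;0.01 0 0 0 0;0.01 0 0 0 0;0.01 0 0 0 0;0.01 0 0 0 0;0.01 0 0 0.002 0;0.01 0 0 0 0", "force": 25}}

```text
time_s: 34.4
tcp_pos: [0.6287, -0.0247, 0.1961]
ee_rot: [0.99, 0.144, 0.003, 0.001]
contact_force: [-2.4, 0.3, 13.7]
opening: 0.232
grip_force: 28.7
```

```bash
python3 - <<'E'
from h import *
s,M=pose();print(s['tcp_pos'],inbin(s['tcp_pos']),s['contact_force'],s['grip_force'],s['opening'])
snap('wrist','w19');print(platepitch('w19',M,200,265));heightmap('w19',M,s['tcp_pos'],-.3)
E
```

```text
[ 0.62872094 -0.02465354  0.19612152] [-0.08517998  0.0073281   0.19612152] [-2.35487745  0.2558365  13.73394346] 28.652461767196655 0.23160339213296235
(np.float64(-0.3018039660062195), np.float64(0.001382362082468757), np.int64(4742), 6080)
 100|  -22 -22 -22 -22  -4  -4  -4  -3   .   .   .  -5  -4  -4  -4 -23 -23
  90|  -25 -25 -25 -24  -5  -4  -4   .   .   .   .   .  -4  -5  -5 -26 -26
  80|  -28 -28 -28 -28  -7  -2   .   .  72  72   .   .   .  -4  -8 -28 -28
  70|  -31 -31 -31 -29  -9   .   .  72  58  47  72   .   .   . -11 -30 -32
  60|  -34 -34 -33   .   .   .  72  60  35  -4  52  72   .   .   .   . -33
  50|  -37 -36   .   .   .  72  61  33  17  28  28  51  72   .   .   .   .
  40|  -39   .   .   .  72  64  42  25  23  30  30  23  48  72   .   .   .
  30|    .   .   .  72  59  38  30  29  21  23  23  23  27  53  72   .   .
  20|    .   .  72  64  38  22  29  28  21  -1  -1  28  30  27  49  72   .
  10|    .  72  62  40  29  26  17  18  26  29  23  26  29  25  -4  46  72
   0|   72  61  35  27  31  28  -1  -1  28  31  26  -1  -1  -1  14  -4  46
  -9|   58  29  -3  25  25  19  -1  -2  22  26  18  -2  -2  20  -4  -4  -4
 -19|   27  -3  -3  -3  11  -1  -1  -1  -1  -2  -2  -1  16  -4  -4  -4  -4
 -29|   -3  -3  -3  -3  -3  12  -1  -1  -1  -1  -1  18  -3  -4  -4  -4  -4
 -39|   -3  -3  -3  -3  -3  -3  18 118 109 118  26  -3  -4  -3  -4  -4  -4
 -49|   -3  -3  -3  -3 161 160 157 149 149 149 157 160 161  -3  -3  -3  -4
 -59|   -3  -3 192 187 177 164 191 190 187 190 191 164 177 187 192  -3  -3
```

>>> {"api": "drive_tool", "payload": {"plan": "0.01 -0.0061 0 -0.0022 0;0.01 -0.0062 0 -0.0022 0;0.01 -0.0063 0 -0.0014 0;0.01 -0.0064 0 -0.0014 0;0.01 0 0 0 0"}}

```text
time_s: 35.08
tcp_pos: [0.6077, -0.0316, 0.2028]
ee_rot: [0.99, 0.143, 0.007, 0.001]
contact_force: [5.7, 2.7, 9.9]
opening: 0.227
grip_force: 27.2
```

```bash
python3 - <<'E'
from h import *
s,M=pose();print(s['tcp_pos'],inbin(s['tcp_pos']),s['contact_force'],s['grip_force'],s['opening'])
snap('wrist','w20');p=platepitch('w20',M,200,265);print(p,binang('w20'));heightmap('w20',M,s['tcp_pos']+[0,0,-.003],p[0])
E
```

```text
[ 0.60771307 -0.03164749  0.20282265] [-0.10730654  0.00651221  0.20282265] [5.70987063 2.70474707 9.86541689] 27.150102853775024 0.22721751750343708
(np.float64(-0.30239649202755203), np.float64(-0.0006810644837734828), np.int64(6211), 6772) [(0.24, np.int64(13023), array([-0.035,  0.075])), (0.27, np.int64(13968), array([-0.019,  0.075])), (0.3, np.int64(12909), array([0.001, 0.075])), (0.33, np.int64(11738), array([0.022, 0.075]))]
 100|  -27 -26 -26  -6  -5   .   .   .  74  74   .   .   .   .  -5 -26 -27
  90|  -29 -29   .   .   .   .   .  74  57  52  73   .   .   .   .   . -29
  80|  -32   .   .   .   .   .  74  56  30  28  52  74   .   .   .   .   .
  70|    .   .   .   .   .  74  55  25  29  30  25  49  74   .   .   .   .
  60|    .   .   .   .  74  59  33  25  24  25  22  27  54  74   .   .   .
  50|    .   .   .  75  53  31  33  32   1   1  27  31  28  50  74   .   .
  40|    .   .  75  58  32  27  32  30  23  20  26  30  26  -1  46  74   .
  30|    .  75  58  32  32  26  15  22  31  32  24  16  -1  -1  -1  45  74
  20|   75  52  27  32  33  28   1  21  32  33  28   0   0  -1  -1  -1  45
  10|   52   0  -1  24  27   2   0   1  25  27   1   0   0   0  -1  -1  -1
   0|    0   0   5   0   1   0   1   0   0   0   0   0   1   1  16  -1  -1
  -9|    0   0   0  12   1   1   0   1   1   0   1   0   1  20  -1  -1  -1
 -19|    0   0   0   0  16   1   1   0   0   0   1   1  19  -1  -1  -1  -1
 -29|    0   0   0   0   0  15   1   1   1   1   1  17  -1  -1  -1  -1  -1
 -39|    0   0   0   0   0   0  19  18   1  13  24   0  -1  -1  -1  -1  -1
 -49|    0   0   0   0 161 161 149 149 149 150 149 160 161  -1  -1  -1  -1
 -59|   25   0 193 189 179 167 192 191 187 191 192 167 178 189 193  -1  -1
```

>>> {"api": "drive_tool", "payload": {"plan": "0.01 0.0075 0 0.0021 0;0.01 0.0075 0 0.0021 0;0.01 0.0075 0 0.0021 0;0.01 0.002 0 0.0006 0;0.024 0 0 0 0;0.024 0 0 0 0;0.0192 0 0 0 0;0.0192 0 0 0 0;0.0192 0 0 0 0", "force": 20}}

```text
time_s: 36.25
tcp_pos: [0.6262, -0.0245, 0.1913]
ee_rot: [0.99, 0.144, -0.0, -0.0]
contact_force: [-1.4, 0.8, 2.1]
opening: 0.231
grip_force: 19.5
```

```bash
python3 - <<'E'
from h import *
s,M=pose();print(s['tcp_pos'],inbin(s['tcp_pos']),s['contact_force'],s['grip_force'],s['opening'])
snap('wrist','w21');p=platepitch('w21',M,200,265);print(p);heightmap('w21',M,s['tcp_pos']+[0,0,-.003],p[0])
E
```

```text
[ 0.62619905 -0.02452681  0.19134503] [-0.08756492  0.00815763  0.19134503] [-1.3728766   0.79853636  2.05740576] 19.548019766807556 0.23082636485957542
(np.float64(-0.29569626516515185), np.float64(-0.001889411544813051), np.int64(4798), 6134)
 100|  -14 -14 -14 -14   4   4   4   3   .   .   .   .   4   4   4 -14 -14
  90|  -17 -17 -17 -17   3   3   3   .   .   .   .   .   4   3   3 -17 -17
  80|  -20 -20 -20 -20   0   6   .   .  80  80   .   .   .   6   0 -20 -20
  70|  -23 -23 -23 -22  -1   .   .  80  79  61  80   .   .   .   . -22 -22
  60|  -26 -26 -25   .   .   .  80  77  54  36  60  80   .   .   .   .   .
  50|  -29 -28   .   .   .  80  72  45  37  39  35  54  80   .   .   .   .
  40|  -31   .   .   .  80  79  54  32  33  36  31  33  61  80   .   .   .
  30|    .   .   .  80  70  51  37  38  29   6  31  38  37  59  80   .   .
  20|    .   .  80  78  49  30  37  37  30   6  32  38  37   5  53  80   .
  10|    .  80  72  52  37  33  27  28  33  37  31  29  23   6   4  52  80
   0|   80  74  48  36  39  36   6   6  37  39  35   6   6   6  19   4  53
  -9|   68  43   4  33  34  29   6   6  31  35  31   6   6  22   4   4   4
 -19|   41   4   4   4  16   6   6   6   6   6   6   6  23   4   4   4   4
 -29|    4   4   4   4   4  17   6   6   6   6   6  21   4   4   4   4   4
 -39|    4   4   4   4   4   4  25  16   6   7  28   4   4   4   4   4   4
 -49|    4   4   4   4 161 161 156 150 151 150 155 161 162   4   4   4   4
 -59|    4   4 194 190 179 167 192 192 188 192 193 167 179 189 194   4   4
```

>>> {"api": "drive_tool", "payload": {"plan": "0.0199 0 0 0.0015 0;0.0199 0 0 0 0;0.0199 0 0 0 0"}}

```text
time_s: 36.67
tcp_pos: [0.6264, -0.0246, 0.1912]
ee_rot: [0.99, 0.144, 0.0, 0.0]
contact_force: [-3.5, 0.2, 7.9]
opening: 0.233
grip_force: 13.6
```

>>> {"api": "drive_tool", "payload": {"plan": "0.0197 0 0 0 0;0.0197 0 0 0 0"}}

```text
time_s: 36.92
tcp_pos: [0.6264, -0.0246, 0.1913]
ee_rot: [0.99, 0.144, 0.0, 0.0]
contact_force: [-2.3, 0.7, 7.3]
opening: 0.233
grip_force: 13.6
```

>>> {"api": "drive_tool", "payload": {"plan": "0.0202 0 0 0 0;0.0202 -0.006 0 -0.0018 0;0.0202 -0.0062 0 -0.0018 0;0.0202 -0.0063 0 -0.0014 0;0.0202 0 0 0 0"}}

```text
time_s: 37.55
tcp_pos: [0.6082, -0.0302, 0.195]
ee_rot: [0.99, 0.143, -0.0, 0.0]
contact_force: [0.1, 0.2, 0.6]
opening: 0.241
grip_force: 0.1
```

```bash
python3 - <<'E'
from h import *
s,M=pose();print(s['tcp_pos'],inbin(s['tcp_pos']),s['contact_force'],s['grip_force'],s['opening'])
snap('wrist','w22');p=platepitch('w22',M,200,265);print(p);heightmap('w22',M,s['tcp_pos']+[0,0,-.009],p[0])
E
```

```text
[ 0.60815643 -0.03015614  0.19501516] [-0.10646238  0.00781915  0.19501516] [0.09396346 0.1939386  0.56590917] 0.05815355689264834 0.2407767060440448
(np.float64(-0.24603475838556704), np.float64(-0.006420714464044656), np.int64(4668), 5553)
 100|  -17 -17 -17 -17   2   3   .   .   .   .   .   .   .   3   2 -17 -17
  90|  -20 -20 -20 -19   0   .   .   .  81  68  81   .   .   .   0 -18 -19
  80|  -22 -22 -22   .   .   .   .  81  66  49  72  82   .   .   .   .   .
  70|  -25 -24   .   .   .   .  82  64  37  39  50  71  82   .   .   .   .
  60|  -26   .   .   .   .  83  64  30  38  40  36  45  72  82   .   .   .
  50|    .   .   .   .  83  67  38  36  32  35  32  38  52  74  83   .   .
  40|    .   .   .  84  63  37  41  41  32   9  36  42  40  49  71  84   .
  30|    .   .  84  67  36  34  39  39  33  35  34  40  38   8  41  72  84
  20|    .  85  67  39  42  38  11  28  40  42  37  25  10   9   8  43  72
  10|   85  66  39  40  43  39  10  10  41  43  38  10  10  10  26   8  42
   0|   64   9   9  37  36  26  10  11  32  35  11  10  11  25   9   8   8
  -9|   10   9   9   9  22  11  11  11  11  11  11  11  23   9   9   9   9
 -19|   10  10  10  10  10  24  12  12  12  12  12  28  10  10  10  10  10
 -29|   10  10  10  10  10  10  27 148 162 157  27  10  10  10  10  10  10
 -39|   11  10  11  11  11  11  11 164 165 164  11  11  11  11  11  11  11
 -49|   11  11  11  11 169 168 166 166 165 166 166 167 169  11  11  11  11
 -59|   12  12 201 197 186 173 201 200 200 200 202 172 186 196 201  12  12
```

>>> {"api": "drive_tool", "payload": {"plan": "0.024 0.009 0 0.0028 0;0.024 0.0085 0 0.0025 0;0.0199 0 0 0.001 0;0.0199 0 0 0 0;0.0199 0 0 0 0;0.0199 0 0 0 0"}}

```text
time_s: 38.35
tcp_pos: [0.6261, -0.0248, 0.1891]
ee_rot: [0.99, 0.144, 0.001, 0.0]
contact_force: [3.9, 0.8, 1.5]
opening: 0.233
grip_force: 3.2
```

>>> {"api": "drive_tool", "payload": {"plan": "0.0199 -0.004 0 -0.001 0;0.0199 -0.004 0 -0.001 0;0.0199 -0.004 0 -0.001 0;0.0199 0 0 0 0"}}

```text
time_s: 38.85
tcp_pos: [0.6137, -0.0285, 0.192]
ee_rot: [0.99, 0.144, 0.0, 0.0]
contact_force: [2.3, 1.8, 2.8]
opening: 0.236
grip_force: 3.3
```

```bash
python3 - <<'E'
from h import *
s,M=pose();print(s['tcp_pos'],inbin(s['tcp_pos']),s['contact_force'],s['grip_force'],s['opening'])
snap('wrist','w23');p=platepitch('w23',M,200,265);print(p);heightmap('w23',M,s['tcp_pos']+[0,0,-.009],-.3)
E
```

```text
[ 0.61371535 -0.02845217  0.19204141] [-0.10064862  0.00789423  0.19204141] [2.28837437 1.78985757 2.81197545] 3.2662303000688553 0.23634172269403467
(np.float64(-0.2750403066375167), np.float64(-0.002123203806100077), np.int64(6126), 6677)
 100|   -8  -8  -8  -8  12  12  13   .   .   .   .   .   .  13  12  -8  -8
  90|  -11 -11 -11 -10   9  15   .   .  90  90   .   .   .   .  10 -10 -11
  80|  -14 -14 -13   .   .   .   .  90  79  69  88   .   .   .   .   . -12
  70|  -17 -16   .   .   .   .  90  77  59  48  69  82   .   .   .   .   .
  60|  -20   .   .   .   .  90  76  53  48  50  46  64  83   .   .   .   .
  50|    .   .   .   .  90  79  63  44  42  45  41  45  69  89   .   .   .
  40|    .   .   .  90  72  58  49  49  39  17  43  49  47  67  81   .   .
  30|    .   .  90  78  59  42  48  48  41  39  42  48  46  13  60  79   .
  20|    .  90  77  58  48  44  35  38  46  48  43  36  17  13  13  60  80
  10|   90  72  57  46  49  46  16  17  48  49  45  16  16  16  13  13  60
   0|   71  54  19  39  43  36  16  16  40  44  17  16  16  16  17  13  13
  -9|   45  13  14  27  16  16  16  16  16  16  16  16  16  23  24  13  13
 -19|   13  13  13  14  26  16  15  16  16  16  16  16  24  20  13  13  13
 -29|   13  13  13  13  14  27  15  15  15  15  15  24  16  13  13  13  13
 -39|   13  13  13  13  13  13  28  15  15  15  27  21  13  13  13  13  13
 -49|   13  13  13  13  13  13 144 145 145 144 144  13  13  13  13  13  13
 -59|   13  13  13 191 183 172 195 196 167 196 195 172 182 191  14  13  13
```

>>> {"api": "drive_tool", "payload": {"plan": "0.0195 0 0 0.001 0;0.0195 0 0 0 0;0.0195 -0.0045 0 -0.0012 0;0.0195 -0.0045 0 -0.0012 0;0.0195 -0.0045 0 -0.001 0;0.0195 -0.0045 0 -0.001 0;0.0195 0 0 0 0"}}

```text
time_s: 39.78
tcp_pos: [0.5983, -0.0335, 0.1967]
ee_rot: [0.99, 0.144, 0.002, 0.001]
contact_force: [3.8, 1.9, 7.8]
opening: 0.23
grip_force: 16.0
```

```bash
python3 - <<'E'
from h import *
s,M=pose();print(s['tcp_pos'],inbin(s['tcp_pos']),s['contact_force'],s['grip_force'],s['opening'])
snap('wrist','w24');p=platepitch('w24',M,200,265);print(p);heightmap('w24',M,s['tcp_pos']+[0,0,-.020],-.3)
E
```

```text
[ 0.59833666 -0.03353007  0.19668535] [-0.11683446  0.00733727  0.19668535] [3.80352419 1.9340868  7.8297079 ] 15.984835624694824 0.2296196354454142
(np.float64(-0.26346542070834855), np.float64(-0.0012694821824630405), np.int64(6120), 6751)
 100|   -2  -1  -1   .   .   .   .   .  58  63   .   .   .   .   .   .   0
  90|   -4  -3   .   .   .   .   . 100  72  66  77 100   .   .   .   .   .
  80|    .   .   .   .   .   . 100  77  54  55  72  82 100   .   .   .   .
  70|    .   .   .   .   . 100  81  48  54  56  51  74  87 100   .   .   .
  60|    .   .   .   . 100  82  59  58  48  47  47  54  74  86 100   .   .
  50|    .   .   . 100  77  57  61  61  51  29  51  56  55  70  82 100   .
  40|    .   . 100  82  57  53  57  56  53  57  50  53  50  23  64  82 100
  30|    . 100  80  58  61  57  29  44  59  61  57  29  23  23  23  64  82
  20|  100  74  24  57  60  56  28  29  59  61  55  28  28  23  23  23  64
  10|   74  24  23  28  48  28  28  28  29  49  28  28  28  27  23  23  23
   0|   24  23  28  28  28  28  28  28  28  28  28  28  28  28  28  23  23
  -9|   24  23  43  29  27  27  27  27  27  27  27  27  27  28  56  23  23
 -19|   24  24  24  47  29  27  27  27  27  27  27  27  28  51  23  23  23
 -29|   24  24  24  24  46  29  27  26  27  26  27  28  49  23  24  23  23
 -39|   24  24  24  24  24  47  28  26  26  26  27  51  23  23  23  23  23
 -49|   24  24  24  24  24  24 141 145 143 144 143  24  24  23  23  24  23
 -59|   70  24  24 193 189 181 197 199 178 198 197 180 188 193  23  24  23
```

>>> {"api": "drive_tool", "payload": {"plan": "0.03 0 0 0 0;0.03 0 0 0 0;0.03 0.004 0 -0.001 0;0.01 0 0 0 0;0.01 0 0 0 0;0.01 0 0 0 0;0.01 0.0075 0 0.0024 0;0.01 0.0075 0 0.0024 0;0.01 0.0075 0 0.0024 0;0.01 0.0065 0 0.002 0;0.01 0 0 0 0", "force": 80}}

```text
time_s: 41.2
tcp_pos: [0.6263, -0.0235, 0.1881]
ee_rot: [0.99, 0.144, -0.003, -0.001]
contact_force: [-8.2, 0.8, 11.3]
opening: 0.224
grip_force: 79.8
```

```bash
python3 - <<'E'
from h import *
s,M=pose();print(s['tcp_pos'],inbin(s['tcp_pos']),s['contact_force'],s['grip_force'],s['opening'])
snap('wrist','w25');p=platepitch('w25',M,200,265);print(p,binang('w25')[2]);heightmap('w25',M,s['tcp_pos']+[0,0,-.020],-.3)
E
```

```text
[ 0.62628359 -0.02352485  0.18812574] [-0.08720253  0.00909558  0.18812574] [-8.19070672  0.82951816 11.30949547] 79.82242226600647 0.22383410713940757
(np.float64(-0.29719080279093774), np.float64(-0.0007595553618840363), np.int64(4621), 6062) (0.3, np.int64(13342), array([0.002, 0.075]))
 100|    7   7   7   7   8   8   8   8   .   .   .   .   8   8   8   8   8
  90|    4   4   4   4  24  24  24  25   .   .   .   .  25  25  24   4   4
  80|    1   1   1   1  22  24  23   .   .   .   .   .   .  23  22   1   1
  70|   -2  -1  -1  -1  19  26   .   . 101  90 101   .   .   .  20   0  -1
  60|   -4  -5  -4  -3  16   .   . 101  88  78  87 101   .   .   .   .  -3
  50|   -8  -7   .   .   .   . 100  84  57  58  60  83 101   .   .   .   .
  40|  -10   .   .   .   . 100  85  57  55  58  56  66  85 101   .   .   .
  30|    .   .   .   . 100  86  57  55  50  50  49  55  65  87 100   .   .
  20|    .   .   . 100  82  53  57  59  54  26  51  58  58  68  80 100   .
  10|    .   . 100  87  56  51  54  56  50  53  50  55  55  25  53  80 101
   0|    . 100  84  57  58  57  43  26  54  58  55  26  26  26  25  63  80
  -9|  100  80  56  53  57  55  26  26  54  58  56  26  26  26  51  23  54
 -19|   79  24  23  55  48  26  26  26  26  51  26  26  26  51  23  23  23
 -29|   24  23  23  23  52  26  26  25  26  26  26  26  51  23  23  23  23
 -39|   23  23  23  23  23  51  26  26  26  26  26  52  23  23  23  23  23
 -49|   23  23  23  23  23  23 141 147 154 148 141  23  23  23  23  23  23
 -59|   23  23  23 192 189 181 196 199 178 198 197 181 188 192  23  23  23
```

>>> {"api": "drive_tool", "payload": {"plan": "0.03 0 0 0 0;0.03 0 0 0 0;0.03 -0.0038 0 -0.0416 0;0.03 0 0 0 0;0.01 0 0 0 0;0.01 0 0 0 0;0.01 0 0 0 0;0.01 0 0 0.002 0;0.01 0 0 0.001 0;0.01 0 0 0 0", "force": 25}}

```text
time_s: 42.5
tcp_pos: [0.6257, -0.0251, 0.2288]
ee_rot: [0.99, 0.144, 0.002, 0.001]
contact_force: [-3.9, 0.6, 18.3]
opening: 0.224
grip_force: 25.4
```

>>> {"api": "drive_tool", "payload": {"plan": "0.01 -0.0054 0 -0.0013 0;0.01 -0.0054 0 -0.0013 0;0.01 -0.0055 0 -0.0012 0;0.01 0 0 0 0"}}

```text
time_s: 43.0
tcp_pos: [0.6132, -0.0295, 0.2317]
ee_rot: [0.99, 0.144, 0.006, 0.001]
contact_force: [5.6, 1.2, 9.0]
opening: 0.221
grip_force: 24.7
```

```bash
python3 - <<'E'
from h import *
s,M=pose();print(s['tcp_pos'],inbin(s['tcp_pos']),s['contact_force'],s['grip_force'],s['opening'])
snap('wrist','w26');p=platepitch('w26',M,190,255);print(p,binang('w26')[2]);heightmap('w26',M,s['tcp_pos']+[0,0,.020],-.3)
E
```

```text
[ 0.61317599 -0.02947738  0.23170181] [-0.10145408  0.00706164  0.23170181] [5.61670613 1.20017223 8.98438529] 24.709016382694244 0.22056726281837244
(np.float64(-0.17112439260363502), np.float64(0.001760046405859391), np.int64(4481), 5631) (0.3, np.int64(9440), array([0.003, 0.075]))
 100|  -81 -81 -80 -60   .   .   .  23  12   4  22   .   .   .   .   . -80
  90|  -84 -83   .   .   .   .  23  11 -10 -11   5  22   .   .   .   .   .
  80|  -86   .   .   .   .  23   8 -15 -10  -9 -13   0  22   .   .   .   .
  70|    .   .   .   .  23  13  -6 -17 -15 -13 -18 -16   5  23   .   .   .
  60|    .   .   .  23   5 -12 -11 -12 -24 -43 -15 -11 -13   1  23   .   .
  50|    .   .  23  11 -13 -17 -12 -13 -22 -43 -16 -12 -15 -53  -6  23   .
  40|    .  23  10 -13 -13 -19 -25 -22 -16 -14 -20 -23 -45 -46 -53  -5  23
  30|   24   8 -15 -14 -12 -16 -45 -44 -14 -13 -18 -46 -46 -46 -39 -53  -5
  20|    2 -35 -32 -19 -18 -27 -46 -46 -21 -18 -46 -47 -47 -30 -52 -53 -53
  10|  -30 -52 -52 -44 -45 -47 -47 -47 -47 -47 -47 -47 -32 -52 -53 -53 -52
   0|  -52 -52 -52 -52 -38 -47 -48 -48 -48 -48 -48 -36 -52 -52 -52 -52 -52
  -9|  -52 -52 -52 -52 -52 -51 -47 -49 -49 -49 -36 -52 -52 -52 -52 -52 -52
 -19|  -52 -52 -52 -52 -52 -52 -51 -19  18 -20 -52 -52 -52 -52 -52 -52 -52
 -29|  -52 -52 -52 -52 -52 -52 -52  99 100  99 -52 -52 -52 -52 -52 -52 -52
 -39|  -52 -52 -52 -52 -52 -52 108 110 100 109 109 -52 -52 -52 -52 -52 -52
 -49|  -41 -52 -52 160 153 144 165 169  99 169 165 144 153 159 -52 -52 -52
 -59|    0 -44 173 171 164 144 175 168 171 168 175 144 163 171 173 -52 -52
```

>>> {"api": "drive_tool", "payload": {"plan": "0.01 -0.005 0 -0.0007 0;0.01 -0.005 0 -0.0006 0;0.01 -0.005 0 -0.0005 0;0.01 -0.005 0 -0.0003 0;0.01 0 0 0 0"}}

```text
time_s: 43.68
tcp_pos: [0.5935, -0.0352, 0.2336]
ee_rot: [0.99, 0.144, 0.005, 0.001]
contact_force: [3.9, 1.4, 9.9]
opening: 0.219
grip_force: 24.6
```

```bash
cat >> h.py <<'E'
def look(tag,dz,v0=190,v1=255,pp=None):
    s,M=pose();print(s['tcp_pos'].round(4),inbin(s['tcp_pos']).round(4),s['contact_force'].round(1),s['grip_force'].round(1),s['time_s'])
    snap('wrist',tag);p=platepitch(tag,M,v0,v1);print(p,binang(tag)[2]);heightmap(tag,M,s['tcp_pos']+[0,0,dz],p[0] if pp is None else pp)
E
python3 -c "
from h import *
look('w27',.02,pp=-.3)"
```

```text
Traceback (most recent call last):
  File "h.py", line 78, in look
    s,M=pose();print(s['tcp_pos'].round(4),inbin(s['tcp_pos']).round(4),s['contact_force'].round(1),s['grip_force'].round(1),s['time_s'])
                                                                                                    ^^^^^^^^^^^^^^^^^^^^^
AttributeError: 'float' object has no attribute 'round'
```

```bash
sed -i "s/s\['grip_force'\].round(1)/round(s['grip_force'],1)/" h.py
python3 -c "
from h import *
look('w27',.02,pp=-.3)"
```

```text
[ 0.5935 -0.0352  0.2336] [-0.1219  0.0071  0.2336] [3.9 1.4 9.9] 24.6 43.675
(np.float64(-0.1005809462206576), np.float64(0.009318320780268957), np.int64(2534), 4153) (0.3, np.int64(9894), array([-0.002,  0.074]))
 100|    .   .   .   .   .  27  16   1   7   9   4   8  27   .   .   .   .
  90|    .   .   .   .  27  19   3  -1   2   4   0   0  13  27   .   .   .
  80|    .   .   .  27  11   1   4   3  -6 -27   0   4   1   6  26   .   .
  70|    .   .  27  17   0  -3   3   2  -6  -9  -1   3   0 -48  -1  26   .
  60|    .  27  14  -1  -1  -5 -13  -8  -3  -2  -6 -11 -32 -32 -49  -1  26
  50|   27  11  -7  -2   0  -4 -34 -33  -1   0  -6 -34 -34 -34 -33 -49  -1
  40|    5 -20 -11 -12  -7 -16 -36 -36 -10  -8 -35 -36 -36 -28 -18 -49 -49
  30|  -25 -48 -48 -10 -37 -38 -38 -38 -38 -38 -38 -38 -30 -16 -48 -49 -49
  20|  -48 -48 -48 -48 -12 -39 -40 -40 -40 -40 -40 -33 -18 -48 -48 -48 -49
  10|  -48 -48 -48 -48 -48 -13 -41 -42 -42 -42 -35 -22 -48 -48 -48 -48 -48
   0|  -48 -48 -48 -48 -48 -48 -15 -24 -23 -24 -24 -48 -48 -48 -48 -48 -48
  -9|  -48 -48 -48 -48 -48 -48 -48  13  23   7 -48 -48 -48 -48 -48 -48 -48
 -19|  -48 -48 -48 -48 -48 -48 -48  69  73  70 -48 -48 -48 -48 -48 -48 -48
 -29|  -37 -48 -48 -48 -48 -48 -48 102 103 102 -48 -48 -48 -48 -48 -48 -48
 -39|    6 -37 -48 -48 -48 -48 109 110 102 109 109 -48 -48 -48 -48 -48 -48
 -49|   28   6 -35 159 153 144 165 169 100 169 165 144 153 159 -48 -48  -1
 -59|    .  28 169 171 164 144 175 168 171 168 175 144 163 171 173   0  27
```

>>> {"api": "drive_tool", "payload": {"plan": "0.01 -0.0047 0 -0.0002 0;0.01 -0.0047 0 -0.0001 0;0.01 -0.0047 0 0 0;0.01 -0.0047 0 0 0;0.01 -0.0047 0 0 0;0.01 -0.0047 0 0.0001 0;0.01 -0.0047 0 0.0001 0;0.01 0 0 0 0"}}

```text
time_s: 44.72
tcp_pos: [0.5596, -0.0448, 0.2318]
ee_rot: [0.99, 0.144, 0.001, 0.0]
contact_force: [2.6, 0.9, 5.3]
opening: 0.217
grip_force: 24.5
```

```bash
python3 -c "
from h import *
look('w28',.02,pp=-.3)"
```

```text
[ 0.5596 -0.0448  0.2318] [-0.1572  0.0074  0.2318] [2.6 0.9 5.3] 24.5 44.725
(np.float64(-0.29878204147428566), np.float64(0.0011710349863690022), np.int64(2727), 2745) (0.3, np.int64(8107), array([-0.009,  0.073]))
 100|    .   .  40  21   0   1   1   2   2   1   2  32  34  30   8  17  40
  90|    .  40  19  -3  -3  -3  -3  20  22  20  -2  19  21  -3   .   9  17
  80|   40  20  -8  -7  -5  13  -5  23  26  22  -7  -7  -8  -8  -6 -36   2
  70|   12 -35   0 -10  16  18  15  17  23  17 -12 -12 -12  -7   5 -36 -36
  60|  -36 -36   8   5  16  19  14 -15  12   6 -16 -17 -11   9 -35 -36 -36
  50|  -36 -36 -36 -35   8   9 -20   0   9   9   4 -14   5 -36 -36 -36 -36
  40|  -36 -36 -36 -36 -35  -1 -23  -3   8   9   2   2 -36 -36 -36 -36 -36
  30|  -36 -36 -36 -36 -36 -35  -4 -10   0   1  -1 -36 -36 -36 -36 -36 -36
  20|  -36 -36 -36 -36 -36 -36 -36  -2   7  -1 -36 -36 -36 -36 -36 -36 -36
  10|  -36 -36 -36 -36 -36 -36 -36  25  29  24 -36 -36 -36 -36 -36 -36 -36
   0|    7 -36 -36 -36 -36 -36 -36  48  51  49 -36 -36 -36 -36 -36 -36 -36
  -9|   40   8 -36 -36 -36 -36 -36  70  72  71 -36 -36 -36 -36 -36 -36 -35
 -19|    .  40   8 -36 -36 -36 -36  92  93  92 -36 -36 -36 -36 -36 -35  19
 -29|    .   .  40   6 -36 -36 -36 106 107 106 -36 -36 -36 -36 -35  18  40
 -39|    .   .   .  40   7 -36 110 112 103 111 110 -36 -36 -35  19  40   .
 -49|    .   .   . 161 153 143 165 169   . 169 166 144 153 156  40   .   .
 -59|    .   . 174 172 164 144 174 168 171 168 175 144 162 171 174   .   .
```

>>> {"api": "drive_tool", "payload": {"plan": "0.0 0 0 0 0;0.0 0 0 0 0;0.0 0 0 0 0", "force": 120}}

```text
time_s: 45.15
tcp_pos: [0.5599, -0.0448, 0.232]
ee_rot: [0.99, 0.144, 0.002, 0.0]
contact_force: [1.6, 0.5, 6.0]
opening: 0.174
grip_force: 117.7
```

```bash
cat >> h.py <<'E'
def zmap(tag,x0,x1,y0,y1,frame):
    "height map (mm) in a frame function"
    im,d,c=load(tag);S=frame(cloud(d,c))
    print('     '+''.join('%4d'%(y*1000) for y in np.arange(y1,y0-.001,-.01)))
    for x in np.arange(x1,x0-.001,-.01):
        row=[]
        for y in np.arange(y1,y0-.001,-.01):
            k=(abs(S[...,0]-x)<.005)&(abs(S[...,1]-y)<.005)&(d>0);row.append('%4d'%(np.median(S[...,2][k])*1000) if k.sum()>3 else '   .')
        print('%4d|'%(x*1000),''.join(row))
E
python3 - <<'E'
from h import *
s,M=pose();print(s['tcp_pos'],s['grip_force'],s['contact_force'])
snap('wrist','w29');snap('top','top29')
T=s['tcp_pos']+np.array([0,0,-.020])
zmap('w29',-.07,.11,-.08,.08,lambda P:scoopcoords(P,M,T,.12)+[0.006,0,-.0])
E
```

```text
[ 0.55986016 -0.04478876  0.23197694] 117.68084683455527 [1.5841562  0.46244066 6.04726936]
       80  70  60  50  40  30  20  10   0  -9 -19 -29 -39 -49 -59 -69 -79
 110|    .   .   .   .   .   .   .   .   .   .   .   .   .   .   .   .   .
 100|    .   .   .   .   .   .   .   .   .   .   .   .   .   .   .   .   .
  90|  -96   .   .   .   .   .   .   .   .   .   .   .   .   .   .   .   .
  80|  -95 -95   .   .   .   . -20 -11 -11   .   . -26 -13   .   .   .   .
  70|  -94   .   .  21  16  -5 -17 -11 -11   8   7 -42  -6   7  20  21   .
  60|    .   .  25  21  -2 -17 -11 -11 -11 -11 -11  12  17  15  10  23  26
  50|    .  30  23   0 -16 -11 -11 -11 -11 -11 -11  14  19  17  -3  10  28
  40|   34  24   1 -16 -11 -11 -11 -11 -12 -11 -10   5  14  12 -31 -11  12
  30|   27   3 -16 -12 -12 -12 -11 -12 -11  17  19  13 -12 -12 -45 -34  -9
  20|    5 -14  -4 -12 -11  16  14 -12 -11  19  20  16 -12 -11   8 -42 -31
  10|  -16 -34  16   0  15  20  19   8 -11  12  16 -11 -12   9   . -36 -37
   0|  -31 -32 -30  16  14  17  17  12  18  16 -12 -12   9 -30 -32 -32 -32
  -9|  -28 -28 -28 -26  17  10 -12  15  20  19   7   8 -26 -27 -28 -28 -28
 -19|  -23 -23 -23 -23 -22  16 206 209  16 208 207 -22 -23 -23 -23 -23 -23
 -29|  -16 -19 210 205 197 182 182 176 138 177 182 182 196 206 209 -19 -19
 -39|   48  59 -14 -14 201 183 151 153 138 152 149 183 201 -14 -14 -14 -14
 -49|   -8  49  68 -10 189 186 -10 167 137 166 -10 186 190 -10 -10  -9  64
 -59|   -4  -3  50  74  -5  -5  -6 152   . 151  -5  -5  -5  -5  -5  66  33
 -69|   -2   0   0  50  78  -1  -1   .   .   .  -1  -1  -1   0  69  33   0
```

>>> {"api": "drive_tool", "payload": {"plan": "0.0 0 0 -0.001 0;0.0 0.0022 0.0022 0 0;0.0 0.0022 0.0022 0 0;0.0 0.0022 0.0022 0 0;0.0 0.0022 0.0022 0 0;0.0 0.0022 0.0022 0 0;0.0 0 0 0 0;0.0 0 0 0 0"}}

```text
time_s: 46.25
tcp_pos: [0.5718, -0.0515, 0.2322]
ee_rot: [0.99, 0.144, -0.0, -0.001]
contact_force: [0.2, 2.3, 3.5]
opening: 0.177
grip_force: 117.9
```

```bash
python3 - <<'E'
from h import *
s,M=pose();print(s['tcp_pos'],s['grip_force'],s['contact_force'],s['opening'])
snap('wrist','w30')
T=s['tcp_pos']+np.array([0,0,-.032])
zmap('w30',-.07,.07,-.08,.08,lambda P:scoopcoords(P,M,T,.12)+[-0.0135,-.0055,-.0])
E
```

```text
[ 0.57180794 -0.05147392  0.23220429] 117.88141027092934 [0.2199722  2.33205615 3.4625798 ] 0.17683034269322043
       80  70  60  50  40  30  20  10   0  -9 -19 -29 -39 -49 -59 -69 -79
  70|  -83 -83 -83   .   .   .   .   .   .   .   .   .   .   .   . -83 -82
  60|  -82 -82   .   .   .  16   0 -16  -5 -39  18  14   .   .   . -82 -82
  50|  -81   .   .  31  29  14  -8  -4  -4  21  25  22  20  30  32   . -81
  40|    .   .  36  33  16  -6  -3  -4  -4  23  27  25   7  22  34  36   .
  30|    .  40  37  19  -5  -3  -3  -3  -4  17  24  21 -18   6  25  39  40
  19|   44  41  21  -3  -3  -2  -3  -3  -3  -4  -4  -4  22  25  20  27  43
   9|   45  23  -1  -2  -2  -2  -2  -3  -3  -3  -4  -3  25  28  24   8  30
   0|   24   0  -1  -1  22  27  22  -2  -3  -3  23  21  21  24  22 -10   6
 -10|    2  -9  17  12  28  31  28  -2  -2  22  29  28  21  10  24 -25 -15
 -20|  -19 -22 -20  27  26  28  25  21  23  21  27  26  20  24 -21 -22 -22
 -30|  -18 -18 -18 -16  28  17  20  29  30  24  -2  19  25 -17 -18 -18 -18
 -40|  -14 -14 -14 -13 -12  21  21 219 219 219 219 211 -12 -13 -13 -13 -13
 -50|   -9  -9  -9 220 215 202 194 186 156 150 186 193 199 214 220  -8  -9
 -60|   -3  -5  -5  -5 215 198 194 157 156 151 155 188 197 214  -4  -4  -5
 -70|   66   1   0   0 196 202 196   0 179 178   0   0 201 198   0   0  76
```

>>> {"api": "drive_tool", "payload": {"plan": "0.0 0.002 0.002 0 0;0.0 0.002 0.002 0 0;0.0 0.002 0.002 0 0;0.0 0 0 0 0;0.0 0 0 0 0;0.0 0 0 0 0"}}

```text
time_s: 47.05
tcp_pos: [0.5788, -0.0555, 0.2323]
ee_rot: [0.99, 0.144, -0.001, -0.001]
contact_force: [-1.4, 4.5, 5.4]
opening: 0.173
grip_force: 118.1
```

```bash
python3 - <<'E'
from h import *
s,M=pose();print(s['tcp_pos'],s['grip_force'],s['contact_force'],s['opening'])
snap('wrist','w31')
T=s['tcp_pos']+np.array([0,0,-.032])
zmap('w31',-.04,.07,-.08,.08,lambda P:scoopcoords(P,M,T,.12)+[-0.0135,-.0055,-.0])
E
```

```text
[ 0.57884639 -0.05547633  0.23233566] 118.14405621495098 [-1.37229113  4.46901053  5.43747357] 0.17347748734621235
       80  70  60  50  40  30  20  10   0  -9 -19 -29 -39 -49 -59 -69 -79
  70|  -83 -83 -83   .   .   .   .   .   .   .   .   .   .   . -83 -83 -82
  60|  -82 -82 -83   .   .  15   0 -19 -33 -13   5   .   . -63 -82 -82 -82
  50|  -81   .   .  30  28  13  -9  -8 -10 -26   0  22  29   .   . -81 -81
  40|    .   .  34  32  15  -8  -7  -7  -8  18  21  15  24  33   .   . -80
  30|    .  38  36  18  -6  -7  -6  -7  -7  22  24  21   6  27  37  39   .
  19|   42  40  20  -4 -12  -5  -5  -6  -6  19  22  18  18  16  29  42  43
   9|   44  21  -2 -13  -4  -4  -5  -5  -6  -6  -6  19  26  26  16  31  46
   0|   23   0 -15  -3  21  21  -4  -5  -5  -5  -5  19  27  26  19   9  34
 -10|    1 -15   6  20  28  29  21  -4  -4  24  27  22  20  20  21 -10  12
 -20|  -18 -22  12  24  28  28  20  14  14  26  28  24   2  19 -23 -23 -11
 -30|  -20 -20 -18  28  23  21  24  29  25  21  24  20  21 -18 -19 -20 -19
 -40|  -16 -15 -15 -13  29  16  26 218 219 219 219 209 -14 -15 -15 -15 -15
```

>>> {"api": "drive_tool", "payload": {"plan": "0.0182 -0.001 0 0.001 0;0.0182 -0.004 0 0 0;0.0182 -0.0045 0 0.0002 0;0.0182 -0.0045 0 0.0004 0;0.0182 -0.0045 0 0.0005 0;0.0182 -0.0045 0 0.0006 0;0.0182 0 0 0 0", "force": 25}}

```text
time_s: 47.98
tcp_pos: [0.5578, -0.0636, 0.2298]
ee_rot: [0.99, 0.144, 0.0, 0.001]
contact_force: [2.8, 0.4, 2.6]
opening: 0.214
grip_force: 38.4
```

```bash
python3 - <<'E'
from h import *
s,M=pose();print(s['tcp_pos'],s['grip_force'],s['contact_force'],s['opening'])
snap('wrist','w32')
T=s['tcp_pos']+np.array([0,0,-.032])
zmap('w32',-.04,.08,-.08,.08,lambda P:scoopcoords(P,M,T,.15)+[-0.0135,-.0055,-.0])
E
```

```text
[ 0.55783997 -0.06364098  0.22982314] 38.40935272615752 [2.78903005 0.37577718 2.58704287] 0.21435327124650394
       80  70  60  50  40  30  20  10   0  -9 -19 -29 -39 -49 -59 -69 -79
  80|    .   .   .   .   .   .   .   .   .   .   .   .   .   .   .   .   .
  70|    .   .   .   .   .   .   .   .   .   .   .   .   .   .   .   .   .
  60|    .   .   .   .   . -31 -38   .   .   .   .   .   .   .   .   .   .
  50|    .  34  28   7 -14 -31   4   4   3   3   3 -13   4  24  34   .   .
  40|   39  34  12 -10 -30   4   3   3   4  22   3   2 -10  11  32  38   .
  30|   36  15  -8 -28   3   3   3   4  33  34  27   2  27  31  25  34  43
  20|   17  -6 -26   3   3   4   3  24  34  35  29   2  32  34  30  17  36
  10|   -3 -24  10   3  29  33  30   2  28  29  25  23  28  31  28   0  16
   0|  -22 -29  32  22  31  35  32   2   1  22  32  32  25  17  29 -22  -4
  -9|  -23 -22 -21  32  29  31  27  27  27  25  32  32  26  27 -21 -22 -21
 -19|  -18 -18 -18 -16  31  19  26  33  33  27  26  26  29 -16 -18 -18 -18
 -29|  -13 -13 -13 -13 -12  30  26  31  31  23   8  26 -12 -13 -14 -13 -13
 -39|   -8  -8  -8 220 217  -7 212 217 147 136 218 215  -8 216 219  -8  -8
```

>>> {"api": "drive_tool", "payload": {"plan": "0.005 0 0 0 0;0.005 0 0 0 0;0.005 0 0 0 0;0.005 0.0005 0.003 0 0;0.005 0.0005 0.003 0 0;0.005 0.0005 0.003 0 0;0.005 0 0 0 0;0.005 0 0 0 0", "force": 110}}

```text
time_s: 49.02
tcp_pos: [0.5605, -0.0693, 0.2298]
ee_rot: [0.99, 0.144, -0.001, -0.002]
contact_force: [-0.1, 5.3, 7.0]
opening: 0.179
grip_force: 108.2
```

```bash
python3 - <<'E'
from h import *
s,M=pose();print(s['tcp_pos'],s['grip_force'],s['contact_force'],s['opening'])
snap('wrist','w33')
T=s['tcp_pos']+np.array([0,0,-.032])
zmap('w33',-.04,.08,-.08,.08,lambda P:scoopcoords(P,M,T,.15)+[-0.0175,-.0055,-.0])
E
```

```text
[ 0.56053731 -0.0693384   0.22984799] 108.22678503580391 [-0.13797471  5.33304356  6.99100046] 0.17919556457931038
       80  70  60  50  40  30  20  10   0  -9 -19 -29 -39 -49 -59 -69 -79
  80|    .   .   .   .   .   .   .   .   .   .   .   .   .   .   .   .   .
  70|    .   .   .   .   .   .   .   .   .   .   .   .   .   .   .   .   .
  60|    .   .   .   .   .   .   .   .   .   .   .   .   .   .   .   . -84
  50|    .  33  20   0 -20 -33   4   3   3   2 -19   0  19  33   .   . -84
  40|   36  31  10 -12 -30   4   4   3   2   2   1 -12   9  33  37   .   .
  30|   33  12 -10 -28   4   4   3  23  24   1   1   0  23  22  36  41   .
  20|   14  -8 -27   4   4   3  24  33  33  24   0  26  33  31  22  37  46
  10|   -6 -26   5   4  29  29  27  33  34  26   0  26  33  32  22  16  39
   0|  -23   3  17  28  35  35  28  28  28  26  30  26  27  25  27  -1  19
  -9|  -24   .  33  29  33  34  25  20   2  29  33  29  14  26 -23 -22  -2
 -19|  -21 -20 -18  33  28  23  28  32  29  26  29  26  27 -18 -20 -20 -18
 -29|  -16 -16 -15 -14  32  21  30  33  30   0  14  27 -14 -15 -15 -15 -15
 -39|  -11 -11 -11 -11 -10  31  28 218 216 214 219 212 -10 -10 -10 -10 -10
```

>>> {"api": "drive_tool", "payload": {"plan": "0.005 0 0 -0.003 0;0.005 0 0 -0.005 0;0.005 0 0 -0.006 0;0.005 0 0 -0.006 0;0.005 0 0 -0.005 0;0.005 0 0 0 0;0.005 0 0 0 0", "force": 120}}

```text
time_s: 49.95
tcp_pos: [0.5613, -0.071, 0.2546]
ee_rot: [0.99, 0.144, -0.0, -0.0]
contact_force: [-0.6, 0.2, -5.0]
opening: 0.17
grip_force: 117.8
```

```bash
python3 - <<'E'
from h import *
s,M=pose();print(s['tcp_pos'],s['grip_force'],s['contact_force'],s['opening'])
snap('wrist','w34')
T=s['tcp_pos']+np.array([0,0,-.032])
zmap('w34',-.04,.08,-.08,.08,lambda P:scoopcoords(P,M,T,.15)+[-0.0175,-.0055,-.0])
E
```

```text
[ 0.5612823  -0.07098045  0.25456225] 117.82528644427657 [-0.56254114  0.20180105 -5.01885406] 0.16964318617948687
       80  70  60  50  40  30  20  10   0  -9 -19 -29 -39 -49 -59 -69 -79
  80|    .   .   .   .   .   .   .   .   .   .   .   .   .   .   .   .   .
  70|    .   .   .   .   .   .   .   .   .   .   .   .   .   .   .   .   .
  60|    .   .   .   .   .   . -78 -82 -73   .   .   .   .   .-109-109-109
  50|    .   6   2 -18 -39 -61 -78 -80 -74 -53 -31 -10   6   6   .-109-108
  40|   10   7 -10 -34 -57 -74 -75 -75 -75 -71 -48 -25  -2   9  11   .-107
  30|   12  -8 -31 -55 -70 -70 -70 -70 -70 -70 -68 -46 -22   0  14  16   .
  20|   -6 -29 -52 -65 -66 -66 -66 -20 -20 -20 -66 -64 -43 -19   3  18  21
  10|  -28 -50 -60 -61 -61 -61 -19 -18 -17   3 -18 -61 -58  -1   2   6  23
   0|  -48 -56 -56 -56 -56 -16 -16   5  15  16   5 -17  -1  11  11   4   8
  -9|  -51 -51 -51 -51 -14  12  12  10  16  16   9 -15  -1  10  11   6 -11
 -19|  -46 -47 -47 -13  13  20  20  13  11  11  14  18  12   0   5   1 -31
 -29|  -42 -42  -9  -9  13  19  20  12  -9 -10  19  22  18 -11   0 -42 -41
 -39|  -37 -37   .  -1  -6  10  12 218 218 217 219 209  16   6  -6 -35 -36
```

>>> {"api": "drive_tool", "payload": {"plan": "0.005 0.004 -0.004 0.006 0;0.005 0.005 -0.004 0.006 0;0.005 0.005 -0.004 0.006 0;0.005 0.005 -0.003 0.004 0;0.005 0.005 -0.002 0.0015 0;0.005 0.005 -0.001 0.0015 0;0.005 0 0 0 0"}}

```text
time_s: 50.88
tcp_pos: [0.5859, -0.0453, 0.2312]
ee_rot: [0.99, 0.144, 0.002, 0.0]
contact_force: [0.5, 0.6, 6.1]
opening: 0.172
grip_force: 119.5
```

```bash
python3 - <<'E'
from h import *
s,M=pose();print(s['tcp_pos'],inbin(s['tcp_pos']),s['grip_force'],s['contact_force'],s['opening'])
snap('wrist','w35')
# bin frame map (tipped)
R=binR();o=corner()
zmap('w35',-.17,.02,-.11,.11,lambda P:(P-o)@R)
E
```

```text
[ 0.58589409 -0.04528699  0.23115639] [-0.132077   -0.00045439  0.23115639] 119.51046483591199 [0.46240728 0.59872253 6.06609319] 0.17206769682220885
      110 100  90  80  70  60  50  40  30  20  10   0  -9 -19 -29 -39 -49 -59 -69 -79 -89 -99-109
  20|  -21 -21 -21 -21 -21 -20   0   0   .   .   .   .   .   .   .   0   0 -20 -20 -20 -20 -20 -20
  10|  -24 -24 -24 -24 -23   .  -2   .   .   .   .   .   .   .   .   .  -2   . -23 -24 -24 -24 -24
   0|  -27 -27 -27 -26   .   .   .   .   .   .   .  34   .   .   .   .   .   .   . -26 -27 -27 -27
  -9|  -30 -30 -29   .   .   .   .   .   .   .  46  38  42   .   .   .   .   .   .   . -29 -30 -30
 -20|  -33 -32   .   .   .   .   .   .  76  55  36  35  36  60  76   .   .   .   .   .   . -32 -32
 -30|  -35   .   .   .   .   .   .  76  59  44  33  33  58  59  66  76   .   .   .   .   .   . -34
 -39|    .   .   .   .   .   .  76  57  54  56  56  52  60  62  59  58  76   .   .   .   .   .   .
 -50|    .   .   .   .   .  76  56  27  53  59  59  50  56  59  53  49  63  76   .   .   .   .   .
 -60|    .   .   .   .  75  55  24  23  24  55  55  24  24  
[... 427 characters left out ...]
 48  76
-110|   48   0  -1  -1  -1  -1  -1   0  33  18   6   6   6  22   0  -1  -1   0  -1   0   0   0  48
-120|    0  -1  -1  -1  -1  -1  -1  -1  -1  30  24  25  24   0  -1  -1  -1  -1  -1   0  -1  -1   0
-130|    0  -1  -1  -1  -1  -1  -1  -1  -1  -1  48  56  32  -1  -1  -1  -1  -1   0  -1  -1   0   0
-140|   50   0  -1  -1  -1  -1  -1  -1  -1  -1  82  86  82  -1  -1  -1  -1  -1  -1  -1  -1   0  49
-150|   75  50   0  -1  -1  -1  -1  -1  -1  -1 114 116 116  -1  -1  -1  -1  -1  -1  -1  -1  49  75
-160|    .  75  50   0  -1  -1  -1  -1  -1  -1 143 145 144  -1  -1  -1  -1  -1  -1  -1  48  75   .
-170|    .   .  75  50  -1  -1  -1  -1  -1  -1 147 146 146  -1  -1  -1  -1  -1  -1  49  75   .   .
```

>>> {"api": "drive_tool", "payload": {"plan": "0.03 0 0 0 0;0.05 0 0 0 0;0.05 0 0 -0.06 0;0.05 -0.05 0 -0.04 0;0.05 0 0 0 0;0.05 0 0 0 0", "force": 22}}

```text
time_s: 51.68
tcp_pos: [0.5374, -0.0592, 0.3281]
ee_rot: [0.99, 0.143, -0.0, -0.0]
contact_force: [0.1, -0.1, -0.5]
opening: 0.583
grip_force: 0.0
```

```bash
python3 - <<'E'
from h import *
s,M=pose();print(s['tcp_pos'],inbin(s['tcp_pos']),s['opening'],s['time_s'])
snap('wrist','w36')
b=handletop('w36',zlo=.185,zhi=.225,near=(-.07,.0));print(len(b))
for lo in np.arange(.185,.22,.005):
    k=(b[:,2]>=lo)&(b[:,2]<lo+.005)
    if k.sum()>4: print(lo.round(3),k.sum(),b[k].min(0).round(4),b[k].max(0).round(4))
R=binR();o=corner()
zmap('w36',-.15,.0,-.08,.08,lambda P:(P-o)@R)
E
```

```text
[ 0.5373746  -0.05924322  0.32810959] [-1.82563525e-01 -2.30161415e-04  3.28109592e-01] 0.5828356550812367 51.675
1767
0.185 108 [-0.092  -0.0061  0.185 ] [-0.0871  0.0135  0.19  ]
0.19 97 [-0.0905 -0.0059  0.19  ] [-0.0868  0.0131  0.1949]
0.195 109 [-0.0887 -0.0064  0.195 ] [-0.0844  0.0135  0.2   ]
0.2 159 [-0.0874 -0.0063  0.2001] [-0.0658  0.0134  0.205 ]
0.205 1075 [-0.086  -0.0061  0.205 ] [-0.066   0.0136  0.21  ]
0.21 219 [-0.0844 -0.0055  0.21  ] [-0.0753  0.0128  0.2123]
       80  70  60  50  40  30  20  10   0  -9 -19 -29 -39 -49 -59 -69 -79
   0|  -25   .   .   .   .   .   .   .   .   .   .   .   .   .   .   .   .
 -10|    .   .   .   .   .   .   .   1   1   4   .   .   .   .   .   .   .
 -20|    .   .   .   .   .   .  17   1   1  28  23   .   .   .   .   .   .
 -30|    .   .   .   .   .  31  29  28  28  32  32  27  19   .   .   .   .
 -40|    .   .   .   .  33  31  33  31  27  33  32  26  38  34   .   .   .
 -50|    .   .  75  41   2  29  33  30  24  28  25  27  31  50  75   .   .
 -60|    .  75  50   1   .  24  27   .   .  30  26  33  34  30  51  75   .
 -70|   75  47  30   1  29  32  31   .   .  32  23  28  30  27  15  45  75
 -80|   45   0   0  20  29  33  32   .   .  25   1   1  22  15  -1   0  45
 -90|    0  -1  -1   0  26  26  20   .   .   0   0   1  14   0  -1  -1   0
-100|   -1  -1  -1  -1   0  23   0   .   .   0  14  12  -1  -1   0  -1   0
-110|   -1  -1  -1  -1  -1   0  22   .   .  26  12  -1  -1  -1  -1   0  -1
-120|   -1  -1  -1  -1  -1  -1   0 152 152  18  -1  -1  -1  -1  -1  -1   0
-130|   -1  -1  -1  -1  -1  -1  -1 123 123  57  -1  -1  -1  -1  -1  -1  -1
-140|   -1  -1  -1  -1  -1  -1  -1   0   0  -1  -1  -1  -1  -1  -1  -1  -1
-150|   -1  -1  -1  -1  -1  -1  -1  -1  -1  -1  -1  -1  -1  -1  -1  -1  -1
```

>>> {"api": "drive_tool", "payload": {"plan": "0.05 0.0506 -0.0019 0 0;0.04 0.0505 -0.0019 0.03 0;0.04 0 0 0.04 0;0.04 0 0 0.0361 0;0.01 0 0 0 0;0.01 0 0 0 0;0.01 0 0 0 0;0.01 0 0 0.0025 0;0.01 0 0 0 0", "force": 22}}

```text
time_s: 52.85
tcp_pos: [0.6332, -0.027, 0.2207]
ee_rot: [0.99, 0.144, 0.0, -0.0]
contact_force: [-1.2, 0.5, -3.4]
opening: 0.229
grip_force: 24.1
```

>>> {"api": "drive_tool", "payload": {"plan": "0.01 -0.0047 0 -0.0013 0;0.01 -0.0047 0 -0.0013 0;0.01 -0.0048 0 -0.0013 0;0.01 -0.0048 0 -0.001 0;0.01 0 0 0 0"}}

```text
time_s: 53.48
tcp_pos: [0.6149, -0.0325, 0.2258]
ee_rot: [0.99, 0.144, 0.0, 0.0]
contact_force: [-1.0, 0.2, -1.5]
opening: 0.229
grip_force: 24.4
```

```bash
cat >> h.py <<'E'
def bmap(tag,x0=-.16,x1=.0,y=.08):
    s,M=pose();print(s['tcp_pos'].round(4),inbin(s['tcp_pos']).round(4),s['contact_force'].round(1),'grip',round(s['grip_force'],1),round(s['opening'],3),s['time_s'])
    snap('wrist',tag);R=binR();o=corner();zmap(tag,x0,x1,-y,y,lambda P:(P-o)@R)
E
python3 -c "
from h import *
bmap('w37')"
```

```text
[ 0.6149 -0.0325  0.2258] [-0.1007  0.0037  0.2258] [-1.   0.2 -1.5] grip 24.4 0.229 53.475
       80  70  60  50  40  30  20  10   0  -9 -19 -29 -39 -49 -59 -69 -79
   0|  -27 -27 -26  -5   2   .   .  76  53  76   .   .   .  -5 -25 -26 -27
 -10|  -30 -29   .   .   .   .  76  50  14  54  76   .   .   .   . -28 -29
 -20|  -32   .   .   .   .  76  50   0  27  31  57  76   .   .   .   .   .
 -30|    .   .   .   .  75  57  38  21  31  33  30  51  76   .   .   .   .
 -40|    .   .   .  76  54  32  33  26  28  32  27  29  56  75   .   .   .
 -50|    .   .  75  54  25  32  34  28  14  21  25  32  32  55  76   .   .
 -60|    .  75  58  32  30  24  26  26  31  29  28  33  32  25  49  75   .
 -70|   75  51  31  34  33  22   1  30  34  32  22  26  24   0   0  48  75
 -80|   50   0  23  31  30   2   1  24  32  29   2   1   1   1  -1   0  48
 -90|    0  -1   2   1   1   1   1   2   2   2   2   2   2   2   6   0   0
-100|   -1  -1   0   2   1   1   1   2   2   2   2   2   2  26  -1  -1  -1
-110|   -1  -1  -1   0   2   2   2   2   2   2   2   2  27  -1  -1  -1  -1
-120|   -1  -1  -1  -1   0   3   2   2   2   2   2  22  -1  -1  -1  -1  -1
-130|   -1  -1  -1  -1  -1   0   3  99 111   2  22  -1  -1  -1  -1  -1  -1
-140|   -1  -1  -1  -1  -1  -1 150 154 154 153   0  -1  -1  -1  -1  -1  -1
-150|   -1  -1  -1 194 192 182 194 172 154 195 187 191 195  -1  -1  -1  -1
-160|   -1  -1 218 212 202 190 223 218 217 222 219 192 210 216 218  -1  -1
```

>>> {"api": "drive_tool", "payload": {"plan": "0.01 0 0 0.002 0;0.01 0.005 0 0.0016 0;0.01 0.005 0 0.0016 0;0.01 0.005 0 0.0016 0;0.01 0.006 0 0.0018 0;0.01 0 0 0.0015 0;0.01 0 0 0 0"}}

```text
time_s: 54.4
tcp_pos: [0.6337, -0.027, 0.2205]
ee_rot: [0.99, 0.144, -0.0, 0.001]
contact_force: [-11.4, -1.7, 24.8]
opening: 0.226
grip_force: 29.8
```

```bash
python3 -c "
from h import *
bmap('w38')"
```

```text
[ 0.6337 -0.027   0.2205] [-0.0811  0.0037  0.2205] [-11.4  -1.7  24.8] grip 29.8 0.226 54.4
       80  70  60  50  40  30  20  10   0  -9 -19 -29 -39 -49 -59 -69 -79
   0|  -27 -27 -27  -6   1   .   .  76  56  76   .   .   1  -6 -26 -27 -27
 -10|  -30 -30 -29  -9   .   .  76  52   0  54  76   .   .   .   . -29 -30
 -20|  -33 -32   .   .   .  76  52   1  28  31  58  75   .   .   .   . -32
 -30|  -35   .   .   .  75  59  30  20  31  34  31  52  76   .   .   .   .
 -40|    .   .   .  75  56  32  34  29  29  33  28  27  56  76   .   .   .
 -50|    .   .  76  56  24  32  34  30   2  19  26  33  32  56  76   .   .
 -60|    .  75  59  33  32  26  26  26  31  30  29  34  33  26  49  75   .
 -70|   75  55  31  35  35  26   2  30  35  33  23  27  25   2   0  49  75
 -80|   50   0  32  32  31   3   2  26  32  30   2   2   2   8   0   0  49
 -90|    0  -1  -1  24   3   3   2   2   3   2   2   2  16  -1  -1  -1   0
-100|   -1  -1  -1  -1  25   3   3   3   3   3   3  20  -1  -1  -1  -1   0
-110|   -1  -1  -1  -1  -1  25   3   3 127   3  28  -1  -1  -1  -1  -1  -1
-120|   -1  -1  -1  -1  -1  -1 150 154 155 154   0  -1  -1  -1  -1  -1  -1
-130|   -1  -1  -1 196 193 183 197 174 155 203 188 192 196  -1  -1  -1  -1
-140|   -1  -1 218 213 203 191 224 218 218 223 219 193 212 217 218  -1  -1
-150|   -1  -1  -1 208 192 189 181 171   . 177 189 191 204  -1  -1  -1  -1
-160|   -1  -1  -1  -1 196 186   .   .   .   .   . 196 201  -1  -1  -1  -1
```

>>> {"api": "drive_tool", "payload": {"plan": "0.01 -0.004 0 -0.0022 0;0.01 -0.0047 0 -0.0014 0;0.01 -0.0047 0 -0.0014 0;0.01 -0.0048 0 -0.0012 0;0.01 -0.0048 0 -0.001 0;0.01 0 0 0 0"}}

```text
time_s: 55.2
tcp_pos: [0.6142, -0.0331, 0.2234]
ee_rot: [0.99, 0.144, 0.002, 0.0]
contact_force: [3.8, 1.8, 6.5]
opening: 0.226
grip_force: 25.9
```

```bash
python3 -c "
from h import *
bmap('w39')"
```

```text
[ 0.6142 -0.0331  0.2234] [-0.1015  0.0033  0.2234] [3.8 1.8 6.5] grip 25.9 0.226 55.2
       80  70  60  50  40  30  20  10   0  -9 -19 -29 -39 -49 -59 -69 -79
   0|  -27 -27 -26  -5   .   .   .  76  53  76   .   .   .  -5 -25 -26 -27
 -10|  -30 -29   .   .   .   .  76  52  55  56  76   .   .   .   .   . -29
 -20|  -32   .   .   .   .  76  50  27  31  31  55  75   .   .   .   .   .
 -30|    .   .   .   .  75  57  39  27  33  33  27  52  76   .   .   .   .
 -40|    .   .   .  75  56  32  32  25  27  26  26  31  57  76   .   .   .
 -50|    .   .  75  53  27  33  34  27   1   1  31  33  31  52  75   .   .
 -60|    .  75  58  31  27  25  27  26  30  26  29  32  27   0  48  75   .
 -70|   75  52  31  33  32   2   1  30  34  31  16  13   0   0   0  48  76
 -80|   50   0  26  32  30   1   0  27  32  28   1   1   0   0   0   0  49
 -90|    0   0   1   1   1   0   0   1   1   0   0   0   0   2   0  -1   0
-100|   -1  -1   0   2   0   0   0   0   0   0   0   0   1   0  -1  -1  -1
-110|   -1  -1  -1   0   2   0   0   0   0   0   0   1   0  -1  -1  -1  -1
-120|   -1  -1  -1  -1   0   5   0   0   0   0   1   2  -1  -1  -1  -1  -1
-130|   -1  -1  -1  -1  -1  -1   9  68  96   5  13  -1  -1  -1  -1  -1  -1
-140|   -1  -1  -1  -1  -1  -1 147 152 152 151   0  -1  -1  -1  -1  -1  -1
-150|   -1  -1  -1 191 189 179 191 171 152 191 185 188 192  -1  -1  -1  -1
-160|   -1  -1 215 210 200 187 220 215 215 219 216 189 207 214 216  -1  -1
```

>>> {"api": "drive_tool", "payload": {"plan": "0.0194 0.005 0 0.0014 0;0.0194 0.005 0 0.0014 0;0.0194 0.005 0 0.0014 0;0.0194 0.0055 0 0.0016 0;0.0194 0 0 0.001 0;0.0194 0 0 0 0", "force": 20}}

```text
time_s: 56.0
tcp_pos: [0.6288, -0.0278, 0.2193]
ee_rot: [0.99, 0.144, -0.003, 0.001]
contact_force: [-9.9, -0.4, 22.8]
opening: 0.228
grip_force: 26.0
```

>>> {"api": "drive_tool", "payload": {"plan": "0.0194 -0.0045 0 -0.0002 0;0.0194 -0.0045 0 -0.0009 0;0.0194 -0.0045 0 -0.001 0;0.0194 0 0 0 0"}}

```text
time_s: 56.5
tcp_pos: [0.6223, -0.0303, 0.2204]
ee_rot: [0.99, 0.143, 0.004, -0.0]
contact_force: [5.2, 2.9, 10.7]
opening: 0.227
grip_force: 22.5
```

```bash
python3 -c "
from h import *
bmap('w40')"
```

```text
[ 0.6223 -0.0303  0.2204] [-0.093   0.0037  0.2204] [ 5.2  2.9 10.7] grip 22.5 0.227 56.5
       80  70  60  50  40  30  20  10   0  -9 -19 -29 -39 -49 -59 -69 -79
   0|  -27 -27 -26  -5   2   .   .  76  55  76   .   .   2  -5 -26 -26 -27
 -10|  -30 -29   .   .   .   .  76  53  56  57  76   .   .   .   . -28 -29
 -20|  -32   .   .   .   .  76  52  30  34  34  56  76   .   .   .   . -31
 -30|    .   .   .   .  75  58  30  29  36  35  29  53  76   .   .   .   .
 -40|    .   .   .  75  56  34  34  28  30  29  28  32  57  76   .   .   .
 -50|    .   .  75  54  29  34  35  29   2   3  33  35  32  52  76   .   .
 -60|    .  75  58  32  29  27  29  27  31  27  31  34  29   0  49  75   .
 -70|   75  54  32  35  34   3   2  31  35  32   3   3   2   1   0  48  75
 -80|   50  31  30  33  31   2   2  28  33  30   1   1   1  22   0   0  49
 -90|    0  -1   0  23   2   1   1   1   2   1   1   1  23  -1  -1   0   0
-100|   -1  -1  -1   0   5   1   1   1   1   1   1  19  -1  -1  -1  -1  -1
-110|   -1  -1  -1  -1   0   6   1   1   1   1  13  -1  -1  -1  -1  -1  -1
-120|   -1  -1  -1  -1  -1   0  17  49  64  19   0  -1  -1  -1  -1  -1  -1
-130|   -1  -1  -1  -1  -1  -1 146 151 151 149  -1  -1  -1  -1  -1  -1  -1
-140|   -1  -1  -1 186 187 178 187 154 152 186 182 187 188  -1  -1  -1  -1
-150|   -1  -1 215 209 197 186 218 214 214 217 212 190 206 213 215  -1  -1
-160|   -1  -1  -1 207 188 186 177 167 217 171 186 187 203  -1  -1  -1  -1
```

>>> {"api": "drive_tool", "payload": {"plan": "0.01 0.0045 0 0.0013 0;0.01 0.0045 0 0.0013 0;0.01 0.0045 0 0.0013 0;0.03 0 0 -0.001 0;0.03 0 0 0 0;0.03 -0.006 0 -0.0065 0;0.03 0 0 0 0;0.01 0 0 0 0;0.01 0 0 0 0;0.01 0 0 0.002 0;0.01 0 0 0.001 0;0.01 0 0 0 0", "force": 25}}

```text
time_s: 58.05
tcp_pos: [0.627, -0.0286, 0.2209]
ee_rot: [0.99, 0.144, 0.001, 0.0]
contact_force: [-4.0, 0.5, 12.4]
opening: 0.229
grip_force: 25.7
```

```bash
python3 -c "
from h import *
bmap('w41')"
```

```text
[ 0.627  -0.0286  0.2209] [-0.0879  0.004   0.2209] [-4.   0.5 12.4] grip 25.7 0.229 58.05
       80  70  60  50  40  30  20  10   0  -9 -19 -29 -39 -49 -59 -69 -79
   0|  -27 -27 -27  -6   1   .   .  76  56  76   .   .   1  -5 -26 -27 -27
 -10|  -30 -29 -29   .   .   .  76  53  46  57  76   .   .   .   . -29 -30
 -20|  -32   .   .   .   .  76  51  27  32  32  56  76   .   .   .   . -32
 -30|    .   .   .   .  75  58  27  27  34  34  29  52  76   .   .   .   .
 -40|    .   .   .  75  57  31  32  26  28  28  26  30  57  76   .   .   .
 -50|    .   .  75  54  26  32  33  28   1   1  31  34  31  53  76   .   .
 -60|    .  75  58  31  28  26  27  25  30  25  29  32  28   0  49  75   .
 -70|   75  54  30  33  32  17   0  30  34  31  18   2   1   1   0  49  75
 -80|   50  30  28  31  29   1   0  27  32  28   0   0   1  18  -1   0  48
 -90|    0  -1   0  22   1   0   0   0   1   0   0   1  22  -1  -1   0   0
-100|   -1  -1  -1  -1  12   0   0   0   0   0   1  23  -1  -1  -1  -1  -1
-110|   -1  -1  -1  -1  -1  17   0   0   0   0  22  -1  -1  -1  -1  -1  -1
-120|   -1  -1  -1  -1  -1  -1  20 131 135  26  -1  -1  -1  -1  -1  -1  -1
-130|   -1  -1  -1  -1  -1   0 159 152 152 160 151  -1  -1  -1  -1  -1  -1
-140|   -1  -1 205 202 194 186 213 212 152 214 191 192 202 207  -1  -1  -1
-150|   -1  -1 217 213 191 189 179 215 216 173 190 190 212 217 215  -1  -1
-160|   -1  -1  -1 191 192 186 180 181   . 180   . 190 194  -1  -1  -1  -1
```

>>> {"api": "drive_tool", "payload": {"plan": "0.01 -0.001 0 0.0015 0;0.01 -0.0052 0 -0.0008 0;0.01 -0.0052 0 -0.0012 0;0.01 -0.0052 0 -0.0012 0;0.01 -0.0052 0 -0.001 0;0.01 0 0 0 0"}}

```text
time_s: 58.85
tcp_pos: [0.6106, -0.0345, 0.2243]
ee_rot: [0.99, 0.143, 0.006, 0.001]
contact_force: [4.6, 2.7, 8.4]
opening: 0.228
grip_force: 24.7
```

```bash
python3 -c "
from h import *
bmap('w42')"
```

```text
[ 0.6106 -0.0345  0.2243] [-0.1054  0.003   0.2243] [4.6 2.7 8.4] grip 24.7 0.228 58.85
       80  70  60  50  40  30  20  10   0  -9 -19 -29 -39 -49 -59 -69 -79
   0|  -27 -27 -25  -5   .   .   .  76  55  76   .   .   .  -5   . -26 -27
 -10|  -29 -28   .   .   .   .  76  54  59  59  76   .   .   .   .   . -29
 -20|    .   .   .   .   .  76  53  36  41  42  59  76   .   .   .   .   .
 -30|    .   .   .   .  75  60  48  37  44  44  39  53  76   .   .   .   .
 -40|    .   .   .  75  58  41  41  35  38  39  35  38  59  76   .   .   .
 -50|    .   .  75  55  36  41  42  37  10  10  38  41  39  54  75   .   .
 -60|    .  75  59  38  35  33  35  33  36  33  37  41  37   0  48  75   .
 -70|   75  54  37  40  39  26   7  36  40  38  26  27   7   6   0  49  75
 -80|   50  35  34  38  36   7   6  33  38  34   6   5   5  13   0   0  48
 -90|    0  -1  10  26   5   5   5   5   5   5   4   5   9   0  -1  -1   0
-100|   -1  -1  -1   0  13   4   4   4   4   3   3   6   0  -1  -1  -1  -1
-110|   -1  -1  -1  -1   0  12   3   3   2   2   7  21  -1  -1  -1  -1  -1
-120|   -1  -1  -1  -1  -1   0  15   3   3  10  11  -1  -1  -1  -1  -1  -1
-130|   -1  -1  -1  -1  -1  -1   0  87  93  30  -1  -1  -1  -1  -1  -1  -1
-140|   -1  -1  -1  -1  -1  -1   0 150 151 146  -1  -1  -1  -1  -1  -1  -1
-150|   -1  -1  -1  -1 181   0 164 152 151 166 158 181  -1  -1  -1  -1  -1
-160|   -1  -1 209 205 195 186 213 211 207 213 206 190 202 209  -1  -1  -1
```

>>> {"api": "drive_tool", "payload": {"plan": "0.01 -0.0045 0 -0.0006 0;0.01 -0.0045 0 -0.0006 0;0.01 -0.0045 0 -0.0005 0;0.01 -0.0045 0 -0.0004 0;0.01 -0.0045 0 -0.0003 0;0.01 -0.0045 0 -0.0002 0;0.01 -0.0045 0 -0.0001 0;0.01 -0.0045 0 0 0;0.01 -0.0045 0 0 0;0.01 -0.0045 0 0 0;0.01 -0.0045 0 0.0001 0;0.01 0 0 0 0"}}

```text
time_s: 60.4
tcp_pos: [0.5585, -0.0493, 0.2236]
ee_rot: [0.99, 0.144, 0.0, 0.0]
contact_force: [2.8, 0.1, 5.9]
opening: 0.229
grip_force: 24.6
```

```bash
python3 -c "
from h import *
bmap('w43')"
```

```text
[ 0.5585 -0.0493  0.2236] [-0.1595  0.0033  0.2236] [2.8 0.1 5.9] grip 24.6 0.229 60.4
       80  70  60  50  40  30  20  10   0  -9 -19 -29 -39 -49 -59 -69 -79
   0|    .   .   .   .   .   .   .   .   .   .   .   .   .   .   .   .   .
 -10|    .   .   .   .   .   .   .   .   .   .   .   .   .   .   .   .   .
 -20|    .   .   .   .   .   .  24   .   .   .   2   .   .   .   .   .   .
 -30|    .   .   .   .   .  29  26   .   .   .   .  20  42   .   .   .   .
 -40|    .   .   .   .  38  38  46  47  46   .   .  40  50   .   .   .   .
 -50|    .   .  75  47  41  42  42  42  43  60  63  64  65  64  76   .   .
 -60|    .  75  54  52  37  38  37  37  38  38  38  66  69  66  58  75   .
 -70|   75  52  51  32  33  33  33  50  55  34  33  62  67  64  57  49  75
 -80|   52  55  27  29  47  47  29  57  59  56  27  30  53  29  31   0  48
 -90|    0   0  30  46  53  54  48  57  59  53  23  22  23  34   0  -1   0
-100|   -1  -1  46  45  53  54  45  48  51  43  18  18  31  45  -1  -1  -1
-110|   -1  -1  -1  42  44  44  15  42  44  41  14  28  41  -1  -1  -1  -1
-120|   -1  -1  -1  -1  36  26  10  42  45  41  27  34  -1  -1  -1  -1  -1
-130|   -1  -1  -1  -1  -1   0  26  31  38  31  28  -1  -1  -1  -1  -1  -1
-140|   -1  -1  -1  -1  -1  -1   0  38  40  25  -1  -1  -1  -1  -1  -1  -1
-150|   -1  -1  -1  -1  -1  -1  -1  59  61  -1  -1  -1  -1  -1  -1  -1  -1
-160|   -1  -1  -1  -1  -1  -1  -1  80  81   0  -1  -1  -1  -1  -1  -1  -1
```

>>> {"api": "drive_tool", "payload": {"plan": "0.01 0 0 0 0;0.01 0.0012 0.003 0 0;0.01 0.0012 0.003 0 0;0.01 0.0012 0.003 0 0;0.01 0.0012 0.003 0 0;0.01 0.0012 0.003 0 0;0.01 0 0 0 0;0.01 0 0 0 0", "force": 40}}

```text
time_s: 61.45
tcp_pos: [0.5686, -0.0621, 0.2229]
ee_rot: [0.99, 0.144, -0.0, 0.0]
contact_force: [2.3, 1.0, -0.4]
opening: 0.226
grip_force: 40.8
```

```bash
python3 -c "
from h import *
bmap('w44')"
```

```text
[ 0.5686 -0.0621  0.2229] [-0.1534 -0.0118  0.2229] [ 2.3  1.  -0.4] grip 40.8 0.226 61.45
       80  70  60  50  40  30  20  10   0  -9 -19 -29 -39 -49 -59 -69 -79
   0|    .   .   .   .   .   .   .   .   .   .   .   .   .   .   .   .   .
 -10|    .   .   .   .   .   .   .  10   .   .   .   .   .   .   .   .   .
 -20|    .   .   .   .   .   .  18  12   .   .   .   .   .   .   .   .   .
 -30|    .   .   .   .   .  27  23  46  47  47   .   .   .   .   .   .   .
 -40|    .   .   .   .  38  35  42  43  44  45  71  72  64  50   .   .   .
 -50|    .   .  75  48  48  37  39  39  39  41  73  73  67  59  75   .   .
 -60|    .  75  48  44  33  34  34  35  34  54  69  69  56  54  66  75   .
 -70|   75  49  47  28  29  30  30  30  30  55  58  58  53  59  59  64  75
 -80|   48   0  -1  27  25  26  46  46  27  57  60  56  53  60  59  54  54
 -90|    0  -1  -1  44  28  43  51  51  45  52  56  48  22  51  51  47   0
-100|   -1  -1  -1  -1  45  42  51  51  45  42  43  17  15  29  43  -1  -1
-110|   -1  -1  -1  -1  -1  40  41  40  38  44  45  38  26  38  -1  -1  -1
-120|   -1  -1  -1  -1  -1  -1  32  25  20  41  42  33  33  -1  -1  -1  -1
-130|   -1  -1  -1  -1  -1  -1  -1   0  27  32  32  23  -1  -1  -1  -1  -1
-140|   -1  -1  -1  -1  -1  -1  -1  -1  32  51  48  -1  -1  -1  -1  -1  -1
-150|   -1  -1  -1  -1  -1  -1  -1  -1  65  72  72  -1  -1  -1  -1  -1  -1
-160|   -1  -1  -1  -1  -1  -1  -1  -1  89  93  93  -1  -1  -1  -1  -1  -1
```

>>> {"api": "drive_tool", "payload": {"plan": "0.01 -0.001 0 -0.003 0;0.01 0 -0.0005 -0.005 0;0.01 0 -0.0005 -0.006 0;0.01 0 0 -0.006 0;0.01 0 0 -0.006 0;0.01 0 0 -0.004 0;0.01 0 0 0 0"}}

```text
time_s: 62.38
tcp_pos: [0.5677, -0.0612, 0.2539]
ee_rot: [0.99, 0.144, 0.0, 0.0]
contact_force: [0.1, 0.6, -4.9]
opening: 0.221
grip_force: 40.1
```

```bash
python3 -c "
from h import *
bmap('w45')"
```

```text
[ 0.5677 -0.0612  0.2539] [-0.154  -0.0106  0.2539] [ 0.1  0.6 -4.9] grip 40.1 0.221 62.375
       80  70  60  50  40  30  20  10   0  -9 -19 -29 -39 -49 -59 -69 -79
   0|    .   .   .   .   .   .   .   .   6   .   .   .   .   .   .   . -25
 -10|    .   .   .   .   .   .   .  12   0  11  28   .   .   .   .   .   .
 -20|    .   .   .   .   .   .  22   0   0   0  25   .   .   .   .   .   .
 -30|    .   .   .   .   .  33   0   0  -1   .  43  45   .   .   .   .   .
 -40|    .   .   .  76  45   0   0   0   .  56   .  61  60  76   .   .   .
 -50|    .   .  75  47   0  -1   0   .  54  55  55   .  68  55  75   .   .
 -60|    .  75  47   0  -1   0   .  51  52  52  79  80  77  42  50  75   .
 -70|   75  47   0  -1  -1   .  48  49  49  50  82  83  78   .  65  56  75
 -80|   47   0  -1  -1   .  45  46  46  46  47  78  79  68  46   .  65  54
 -90|    0  -1  -1   .  42  43  43  43  43  67  70  69  63  71  70  65  51
-100|   -1  -1  -1  39  40  40  41  41  41  71  73  69  68  74  72  66  -1
-110|   -1  -1  -1  54  37  38  65  66  60  68  72  65  59  69  68  62  -1
-120|   -1  -1  -1   0  57  60  67  68  62  58  60  35  34  35  59   0  -1
-130|   -1  -1  -1  -1  -1  57  61  61  56  62  62  56  32  55  -1  -1  -1
-140|   -1  -1  -1  -1  -1  -1  53  29  53  62  62  54  53  -1  -1  -1  -1
-150|   -1  -1  -1  -1  -1  -1  -1  51  38  53  54  51  -1  -1  -1  -1  -1
-160|   -1  -1  -1  -1  -1  -1  -1  -1  53  66  54  -1  -1  -1  -1  -1  -1
```

>>> {"api": "drive_tool", "payload": {"plan": "0.01 0 0 0.01 0;0.01 0 0 0.01 0;0.01 0 0 0.003 0;0.0194 0 0 0.003 0;0.0194 0 0 0 0", "force": 25}}

```text
time_s: 63.05
tcp_pos: [0.5695, -0.0612, 0.2297]
ee_rot: [0.99, 0.144, 0.003, 0.001]
contact_force: [1.0, 0.3, 5.1]
opening: 0.232
grip_force: 18.6
```

>>> {"api": "drive_tool", "payload": {"plan": "0.0194 -0.0048 0 0 0;0.0194 -0.0048 0 0 0;0.0194 -0.0048 0 0 0;0.0194 -0.0048 0 0 0;0.0194 -0.0048 0 0.0002 0;0.0194 -0.0048 0 0.0002 0;0.0194 -0.0048 0 0.0004 0;0.0194 -0.0048 0 0.0005 0;0.0194 -0.0048 0 0.0006 0;0.0194 -0.0048 0 0.0007 0;0.0194 0 0 0 0"}}

```text
time_s: 64.42
tcp_pos: [0.521, -0.0748, 0.225]
ee_rot: [0.99, 0.144, -0.0, 0.0]
contact_force: [2.2, 0.6, 1.3]
opening: 0.227
grip_force: 17.6
```

```bash
python3 -c "
from h import *
bmap('w46',-.19,-.03)"
```

```text
[ 0.521  -0.0748  0.225 ] [-0.2027 -0.0106  0.225 ] [2.2 0.6 1.3] grip 17.6 0.227 64.425
       80  70  60  50  40  30  20  10   0  -9 -19 -29 -39 -49 -59 -69 -79
 -30|    .   .   .   .   .   .   .   .   .   .   .   .   .   .   .   .   .
 -40|    .   .   .   .   .   .   .   .   .   .   .   .   .   .   .   .   .
 -50|    .   .   .   .   .   .   .   .   .   .   .   .   .   .   .   .   .
 -60|    .   .   0  -1  -1  -1   .   .   .   .   .   .   .   .   4   2   .
 -70|    .   9  -1  -1  -1   .   .   .   .   .   .   .   .   .   0  11  10
 -80|   19  -1  -1  -1   .   .   .   .   .   .   .   .   .   .   .  23  21
 -90|   -1  -1  -1   .   .  45  46  46  46  46  46   .   .  44   .   .   0
-100|   -1  -1   .  37  38  40  40  40  41  60  68  75  73  68  59   .   .
-110|   -1  -2  -2  34  33  34  35  35  54  64  65  66  64  65  62  39  -2
-120|   -2  -2  -2  42  30  28  54  54  54  64  65  53  59  65  62  45  -1
-130|   -2  -2  -2  -1  44  48  56  56  51  55  56  22  48  55  51  -1  -1
-140|   -2  -2  -2  -2  -1  43  50  50  42  46  46  41  24  39  -1  -2  -2
-150|   -2  -2  -2  -2  -2  -2  36  26  35  45  45  37  34  -2  -2  -2  -2
-160|   -2  -2  -2  -2  -2  -2  -2  29  24  33  34  30  -2  -2  -2  -2  -2
-170|   53  -2  -2  -2  -2  -2  -2  -2  31  40  32  -2  -2  -2  -2  -2  55
-180|   74  53  -2  -2  -2  -2  -2  -2  51  55  53  -2  -2  -2  -2  54  74
-190|    .  74  52  -2  -2  -2  -2  -2  67  70  69  -2  -2  -2  54  74   .
```

>>> {"api": "drive_tool", "payload": {"plan": "0.01 0 0 0 0;0.01 0 0 0 0;0.01 0 0 -0.003 0;0.01 0 0 -0.004 0;0.01 0 0 -0.005 0;0.01 0 0 -0.006 0;0.01 0 0 -0.006 0;0.01 0 0 -0.006 0;0.01 0 0 0 0;0.01 0 0 0 0", "force": 55}}

```text
time_s: 65.72
tcp_pos: [0.5213, -0.0747, 0.2548]
ee_rot: [0.99, 0.144, -0.0, -0.0]
contact_force: [0.6, 0.3, -5.7]
opening: 0.216
grip_force: 53.9
```

```bash
python3 -c "
from h import *
bmap('w47',-.19,-.03)"
```

```text
[ 0.5213 -0.0747  0.2548] [-0.2023 -0.0106  0.2548] [ 0.6  0.3 -5.7] grip 53.9 0.216 65.725
       80  70  60  50  40  30  20  10   0  -9 -19 -29 -39 -49 -59 -69 -79
 -30|    .   .   .   .   .   .   .   .   .   .   .   .   .   .   .   .   .
 -40|    .   .   .   .   .   .   .   .   .   .   .   .   .   .   .   .   .
 -50|    .   .   .   0  -1  -1  -1  -1   .   .   .   .   .   .   .   .   .
 -60|    .   .   8  -1  -1  -1  -1   .   .   .   .   .   .   .  17  16   .
 -70|    .  17  -1  -1  -1  -1   .   .   .   .   .   .   .   .  10  17  13
 -80|   28  -1  -1  -1  -1   .   .   .   .   .   .   .   .   .  -1  -1  29
 -90|    0  -1  -1  -1  -2   .   .  65  65  65  65   .   .   .   .  -1  -1
-100|   -1  -1  -1  -1   .   .  60  61  61  61  83  92  90  85   .   .  -1
-110|   -1  -1  -1   .   .  55  56  56  56  56  84  92  91  84   .   .  -2
-120|   -2  -2   .  48  50  51  51  51  51  74  79  84  83  76  73   .   .
-130|   -2  -2  -2  47  46  46  48  48  70  78  79  72  75  78  76  53  -2
-140|   -2  -2  -2  59  44  43  69  70  67  76  77  65  72  77  74  63  -2
-150|   -2  -2  -2  -1  61  62  71  71  65  66  67  37  37  65  65  -1  -2
-160|   -2  -2  -2  -2  -2  59  63  63  58  62  63  58  39  57  -2  -2  -2
-170|   53  -2  -2  -2  -2  -2  53  38  49  61  62  54  52  -2  -2  -2  71
-180|   74  54  -2  -2  -2  -2  -2  47  43  51  51  48  -2  -2  -2  72  74
-190|    .  73  53  -2  -2  -2  -2  -2  51  63  55  -2  -2  -2  72  74   .
```

>>> {"api": "drive_tool", "payload": {"plan": "0.01 0 0 -0.004 0;0.01 0 0 -0.008 0;0.01 0 0 -0.012 0;0.01 0 0 -0.015 0;0.01 0 0 -0.017 0;0.01 0 0 -0.017 0;0.01 0 0 -0.017 0;0.01 0 0 -0.015 0;0.01 0 0 -0.011 0;0.01 0 0 -0.007 0;0.01 0 0 -0.003 0;0.01 0 0 0 0"}}

```text
time_s: 67.28
tcp_pos: [0.5214, -0.0748, 0.3806]
ee_rot: [0.99, 0.144, -0.0, -0.0]
contact_force: [-0.6, -0.1, -4.8]
opening: 0.214
grip_force: 54.0
```

>>> {"api": "drive_tool", "payload": {"plan": "0.01 -0.0019 0.0023 0 0;0.01 -0.0043 0.0055 0 0;0.01 -0.0068 0.0086 0 0;0.01 -0.0093 0.0117 0 0;0.01 -0.0118 0.0149 0 0;0.01 -0.0136 0.0172 0 0;0.01 -0.0149 0.0188 0 0;0.01 -0.0149 0.0188 0 0;0.01 -0.0149 0.0188 0 0;0.01 -0.0149 0.0188 0 0;0.01 -0.0149 0.0188 0 0;0.01 -0.0149 0.0188 0 0"}}

```text
time_s: 68.78
tcp_pos: [0.4381, -0.2815, 0.3809]
ee_rot: [0.99, 0.143, -0.0, 0.0]
contact_force: [-0.2, -0.6, -5.8]
opening: 0.213
grip_force: 54.0
```

>>> {"api": "drive_tool", "payload": {"plan": "0.01 -0.0149 0.0188 0 0;0.01 -0.0143 0.018 0 0;0.01 -0.013 0.0164 0 0;0.01 -0.0118 0.0149 0 0;0.01 -0.0099 0.0125 0 0;0.01 -0.0081 0.0102 0 0;0.01 -0.0062 0.0078 0 0;0.01 -0.005 0.0063 0 0;0.01 -0.0031 0.0039 0 0;0.01 -0.0019 0.0023 0 0;0.01 -0.0006 0.0008 0 0;0.01 0 0 0 0"}}

```text
time_s: 70.28
tcp_pos: [0.386, -0.4119, 0.3809]
ee_rot: [0.99, 0.144, 0.0, -0.0]
contact_force: [0.8, 0.6, -5.6]
opening: 0.216
grip_force: 54.0
```

```bash
sed -n 1,200p h.py | head -120; python3 - <<'E'
from h import *
s,M=pose()
print(s['time_s'],s['tcp_pos'],s['contact_force'],s['grip_force'])
import numpy as np
T=np.array(s['tcp_pos'])
im,d=manip.read_camera('wrist'); c=manip.get_calibration('wrist')
P=cloud(d,c).reshape(-1,3)
L=(P-T)@M
# tool-frame map
H={}
for x,y,z in L:
    if -.01<x<.26 and abs(y)<.1 and z>.02:
        k=(int(x//.01),int(y//.01)); H.setdefault(k,[]).append(z)
for i in range(25,-2,-1):
    print('%4d'%(i*10),' '.join('%4d'%(1000*(T[2]-np.percentile(H[(i,j)],10))) if (i,j) in H else '   .' for j in range(-9,9)))
E
```

```text
from station import manip
import cv2,numpy as np
from scipy.spatial.transform import Rotation as Ro
def load(n):
    f=np.load(f"pics/{n}.npz");return f['im'],f['d'],dict(K=f['K'],R=f['R'],t=f['t'])
def snap(n,tag):
    c=manip.get_calibration(n);im,d=manip.read_camera(n)
    np.savez(f"pics/{tag}.npz",im=im,d=d,**c);cv2.imwrite(f"pics/{tag}.png",im[:,:,::-1]);return im,d,c
def cast(c,u,v,z):
    "ray through pixel onto the plane z"
    r=c['R'].T@np.linalg.solve(c['K'],[u,v,1.]);o=-c['R'].T@c['t'];return o+r*(z-o[2])/r[2]
def cloud(d,c):
    v,u=np.mgrid[:480,:640];p=np.stack([(u-c['K'][0,2])/c['K'][0,0]*d,(v-c['K'][1,2])/c['K'][1,1]*d,d],-1)
    return (p-c['t'])@c['R']
def proj(c,X):
    p=c['K']@(c['R']@np.asarray(X,float)+c['t']);return p[:2]/p[2]
def crop(im,x0,y0,w,h,k,name):
    cv2.imwrite(f"pics/{name}.png",cv2.resize(im[y0:y0+h,x0:x0+w,::-1],None,fx=k,fy=k,interpolation=cv2.INTER_CUBIC))
D=np.array([.9598,.2807,0]);Yb=np.array([-.2807,.9598,0]);H=np.array([.7169,-.0065,.020])
def binR(a=.3):
    ex=D*np.cos(a)-np.array([0,0,np.sin(a)]);ez=D*np.sin(a)+np.array([0,0,np.cos(a
[... 6450 characters left out ...]
  250  259  261    .    .  103  107
  50   45  108  103    .    .  259  258  236  261  262  261  258  259    .    .   82  107  107
  40   45  107  107   93    .    .  257  256  262  262  256  257    .    .   72  100  107    .
  30   45   45  107  107   94    .    .  256  318  318  282    .    .   76   96  107  107   44
  20   45   45   45  107  107  102    .    .  358  357  355    .   88  102  107  108   45   44
  10   45   45   45   45  107  107  107  360    .    .  360  107  107  107   44   45   45   45
   0   45   45   45   45   45   45  107  108    .    .  107  107  107   43   45   45   45   44
 -10   44   43   43   43   43   43   43    .  358  358    .    .   41   42   42   41   40   38
```

>>> {"api": "drive_tool", "payload": {"plan": "0.01 0 0 0.004 0;0.01 0 0 0.008 0;0.01 0 0 0.012 0;0.01 0 0 0.015 0;0.01 0 0 0.017 0;0.01 0 0 0.018 0;0.01 0 0 0.018 0;0.01 0 0 0.017 0;0.01 0 0 0.015 0;0.01 0 0 0.012 0;0.01 0 0 0.009 0;0.01 0 0 0.006 0"}}

```text
time_s: 71.82
tcp_pos: [0.3859, -0.4121, 0.2294]
ee_rot: [0.99, 0.144, 0.0, -0.0]
contact_force: [-1.1, -0.2, -4.6]
opening: 0.215
grip_force: 53.9
```

>>> {"api": "drive_tool", "payload": {"plan": "0.01 0.003 0 0 0;0.01 0.005 0 0 0;0.01 0.005 0 0 0;0.01 0.004 0 0 0;0.01 0.004 0 -0.002 0;0.01 0.0045 0 -0.0025 0"}}

```text
time_s: 72.58
tcp_pos: [0.4104, -0.4048, 0.2345]
ee_rot: [0.99, 0.144, -0.0, 0.0]
contact_force: [-1.0, -0.3, -4.2]
opening: 0.216
grip_force: 54.4
```

>>> {"api": "drive_tool", "payload": {"plan": "0.01 0.0065 0 -0.004 0;0.01 0.0065 0 -0.004 0;0.01 0.0065 0 -0.005 0"}}

```text
time_s: 72.95
tcp_pos: [0.4295, -0.3991, 0.2475]
ee_rot: [0.99, 0.144, 0.0, -0.0]
contact_force: [-1.3, 1.1, -5.0]
opening: 0.214
grip_force: 54.7
```

```bash
cat >> h.py <<'E'
def tmap(tag,x0=-.02,x1=.2,y=.1):
    "world heights (mm) in tool-aligned axes about the TCP"
    s,M=pose();T=np.array(s['tcp_pos']);print(T.round(4),np.round(s['contact_force'],1),'grip',round(s['grip_force'],1),s['time_s'])
    snap('wrist',tag);zmap(tag,x0,x1,-y,y,lambda P:np.stack([(P-T)@M[:,0],(P-T)@M[:,1],P[...,2]],-1))
E
python3 -c "
from h import *
tmap('t1')"
```

```text
[ 0.4295 -0.3991  0.2475] [-1.3  1.1 -5. ] grip 54.7 72.95
      100  90  80  70  60  50  40  30  20  10   0  -9 -19 -29 -39 -49 -59 -69 -79 -89 -99
 200|    .   .   .   .   .   .   .   .   .   .   .   .   .   .   .   .   .   .   .   .   .
 190|    .   .   .   .   .   .   .   .   .   .   .   .   .   .   .   .   .   .   .   .   .
 180|    .   .   .   .   .   .   .   .   .   .   .   .   .   .   .   .   .   .   .   .   .
 169|    .   .   .   .   .   .   .   .   .   .   .   .   .   .   .   .   .   .   .   .   .
 159|    0   0   0   0   0   0   0   0   0   0   0   0   0   0   0   0   0   0   0   0   0
 149|    0   0   0   0   0   0   0   0   0   0   0   0   0   0   0   0   0   0   0   0   0
 139|    0   0  42  42  43  42  41  37   .   .   .   .   .  38  41  41  41  41  40  38  37
 129|    0   0  43  44  44  44   . 107 106 105 104 106 107   .  43  44  44  44  43  43  43
 119|    0  18  43  44   . 107 102  93  81  77  80  80  87  98 106   .  44  44  44  44  44
 109|    0   .  42   . 106  94  78 106 108  80  80  80  56  62  85 102 107  44  44  44  44
  99|    0   .   . 106  90  62 106 112 11
[... 441 characters left out ...]
110 110  84  84 108 107 110 117 117 110  97 113  74 100   .  47
  39|    . 107  84  56  56 114  98  84  85 115 115 109 114 114 110 114  56  67  99   .  47
  29|    . 107  88  56  56  56 114  98 111 118 118 110  85 109 115  56  56  71 101   .  47
  19|    .   .  96  61  56  56  56 115 301 299 214 300 300 115  56  56  56  83 106   .  45
   9|    .   . 104  77 304 300 289 275 268 267 300 264 268 275 290 300 304  95 107   .  44
   0|    .   . 107  95  65  56 294 277  56 259 238 259  56 277 294  57  83 105   .   .  44
 -10|    .   .   . 106  91  65 283 278  56 259   . 259  56 278 282  80 102   .   .  44  44
 -20|    .   .   .   . 106  94  74  59  56   .   .   .  57  66  86 102 107   .  44  44  44
```

>>> {"api": "drive_tool", "payload": {"plan": "0.01 0.005 0 -0.003 0;0.01 0.006 0 -0.003 0;0.01 0.006 0 -0.003 0;0.01 0.006 0 -0.003 0;0.01 0 0 0 0"}}

```text
time_s: 73.62
tcp_pos: [0.4517, -0.3925, 0.2594]
ee_rot: [0.99, 0.144, 0.0, -0.0]
contact_force: [-1.6, 1.0, -4.5]
opening: 0.217
grip_force: 55.0
```

```bash
python3 -c "
from h import *
tmap('t2',-.02,.14,.09)"
```

```text
[ 0.4517 -0.3925  0.2594] [-1.6  1.  -4.5] grip 55.0 73.625
       90  80  70  60  50  40  30  20  10   0  -9 -19 -29 -39 -49 -59 -69 -79 -89
 140|   62  53   0   0   0   0   0   0   0   0   0   0   0   0   0   0   0   0   0
 130|    0   0   0   0   0   0   0   0   0   0   0   0   0   0   0   0   0   0   0
 120|    0  38  40  39  37  36  18   0   0   0   0   0   0   0   0   0   0   0   0
 109|    0  43  44  44  44  43  43  43 107 107 107  42  42  43  43  43  43  43  43
  99|   36  43  44  44  44 106 104 105 101  88  91  98 105 107  44  44  44  44  44
  89|    .  43  44 107 102  88 107 111 109  78  76  58  76  98 106  44  44  44  44
  79|   37  43 107 104 106 103 107 112 109  98  80  79 104 111 107 106  44  44  44
  69|    .   . 102 107 111 109 100 105 104 113 115 106 111 115 112  98 106  44  44
  59|    . 106  88 106 110 107  84  83 103 115 116 111 108 112 109  77 100   .  44
  49|    .  98  67  56 100  86  86 108 112 111 112  87  86  87  86  56  87 107  44
  39|  107  90  56  89  88  87  89 120 121 115  88  88  88  88  88  89  75 104   .
  29|  107  84  56  89  99  90  92 120 121 116  90  90  90  90  92  91  79 100   .
  19|  106  82  56  56  91 101  92 313 314 244 313 313  92  94  95   .  69  99   .
   9|  107  86  56 316 312 301 286 279 276 311 275 279 286 302 312 316  71 101   .
   0|  107  92  58  56  56 306 289 104 252 150 252 101 289 306  56  56  78 105   .
 -10|    . 100  70  56  56 295 291 100 256  98 257  98 291 294  56  58  92 107   .
 -20|    . 107  89  58  56  56  56   .   .   .   .   .  56  56  56  77 102   .   .
```

>>> {"api": "drive_tool", "payload": {"plan": "0.01 0.006 0 -0.003 0;0.01 0.006 0 -0.003 0;0.01 0.006 0 -0.004 0;0.01 0.005 0 -0.004 0;0.01 0 0 0 0;0.01 -0.006 0 0 0;0.01 -0.012 0 0 0;0.01 -0.012 0 0 0;0.01 -0.008 0 0 0;0.01 0 0 0 0"}}

```text
time_s: 74.92
tcp_pos: [0.4361, -0.3976, 0.2739]
ee_rot: [0.99, 0.143, 0.0, 0.0]
contact_force: [-1.0, -0.2, -3.4]
opening: 0.216
grip_force: 55.5
```

```bash
python3 -c "
from h import *
tmap('t3',-.04,.16,.09)"
```

```text
[ 0.4361 -0.3976  0.2739] [-1.  -0.2 -3.4] grip 55.5 74.925
       90  80  70  60  50  40  30  20  10   0  -9 -19 -29 -39 -49 -59 -69 -79 -89
 160|   34  22   0   0   0   0   0   0   0   0   0   0   0   0   0   0   0   0   0
 150|    0   0   0   0   0   0   0   0   0   0   0   0   0   0   0   0   0   0   0
 139|    0   0   0   0   0   0   0   0   0   0   0   0   0   0   0   0   0   0   0
 129|    0  42  43  43  43  43  42   .   .   .   .   .  41  42  42  42  42  42  42
 119|    0  43  44  44  44 107 106 101  98  98 100 104 107  43  44  44  44  44  44
 109|    0  43  44  46 106  96  85  82  74  58  63  73  88 102 107  44  44  44  44
  99|    0  43 106 105  85  62  85  89  86  57  83  84  57  71  96 107  44  44  44
  89|    .   . 105  82  57  56  86  89  86  81  88  88  82  56  66  96 107  44  44
  79|    . 107  91  57  56 104 106 100  57  81  87  87  78  56  56  72 103   .  44
  69|    . 102  72  56  82 107 109 105  83  84  84  57  57  73  56  57  89 107  44
  59|  107  94  63  85  88 103 106  99  87  87  88  87  86  88  84  56  76 104   .
  49|  107  89  59  87  89  85  90  90  90  91  90  91  91  89  85  56  66  99   .
  39|  107  85  56  83  85  92  93  93  93  93  94  94  94  94  57  56  63  97   .
  29|  107  87  57  56  96  96  96  96  96  97  97  97  97  97  97  56  66  99   .
  19|  107  92  57  99 100  99  99 327 328 257 328 327 100 100 101 101  70 102   .
   9|    .  99  75 331 326 315 301 293 292 326 290 294 301 316 326 331  93 107   .
   0|    . 106  86  66 328 320 303 105 271 262 269 106 303 320 328  80  97   .   .
 -10|    .   . 101  77 305 310 305 110 269 109 264 110 305 309  76  91 107   .  44
 -20|    .   . 107  99  77  68   . 112 113 112 113 112   .  77  90 104   .   .  44
 -30|    .   .   . 107 101  88  81   .   .   . 113   .  89  95 105   .   .  44  44
 -40|   42  44   .   .   . 106 100  99  96   .   . 102 103 106   .   .  44  44  44
```

>>> {"api": "drive_tool", "payload": {"plan": "0.01 -0.005 0 -0.002 0;0.01 -0.009 0 -0.003 0;0.01 -0.009 0 -0.003 0;0.01 -0.005 0 -0.003 0;0.01 0 0 0 0;0.01 0 0 0 0"}}

```text
time_s: 75.72
tcp_pos: [0.41, -0.405, 0.2843]
ee_rot: [0.99, 0.144, 0.0, -0.0]
contact_force: [-0.2, -0.1, -1.6]
opening: 0.217
grip_force: 55.5
```

```bash
python3 -c "
from h import *
tmap('t4',-.04,.17,.09)"
```

```text
[ 0.41   -0.405   0.2843] [-0.2 -0.1 -1.6] grip 55.5 75.725
       90  80  70  60  50  40  30  20  10   0  -9 -19 -29 -39 -49 -59 -69 -79 -89
 170|    0   0   0   0   0   0   .   .   .   .   .   .   0   0   0   0   0   0   0
 160|    0  42  43  43  42  39   .   .   .   .   .   .   .  40  42  41  41  41  40
 150|    0  43  44  44  44   . 107 104 100  99 103 107 106   .  43  44  44  44  44
 139|    0  43  44   . 107 101  92  85  82  73  76  86  97 106   .  44  44  44  44
 129|    .  42   . 106  93  70  80  88  87  75  80  84  71  83 102 107  44  44  44
 119|    .   . 106  89  60  56  83  89  88  80  87  89  85  56  76 102 106  44  44
 109|    . 107  95  68  84  82  56  81  80  57  86  88  83  56  56  81 105   .  44
  99|    . 103  76  84  89  88  77  56  56  56  57  77  57  56  56  60  94 107  44
  89|  106  95  60  82  88  87  72  56  56  56  56  57  85  86  81  56  82 106   .
  79|  107  88  56  56  76  57  56  56  56  57  56  57  88  89  85  56  71 101   .
  69|  107  83  56  56  56  56  56  56  75  95  95  56  84  86  79  56  66 100   .
  59|  107  85  80  85  79  56  56  97  98  9
[... 167 characters left out ...]
 104 105 105 105  56  56  83 106   .
  29|    . 104  80  79 107 107 107 107 107 107 107 107 108 108 108  69  96 107  44
  19|    . 107  95 109 111 110 110 338 339 268 339 338 111 111 112 111 100   .  44
   9|    .   . 107 341 337 326 311 304 302 336 300 304 312 327 337 341   .   .  44
   0|   42  43   . 106 107 331 314 116 279 273 279 117 314 331 338   .   .  44  44
 -10|   42  44  44   . 315 320 315 120 279 120 275 121 315 320 316   .  44  44  44
 -20|   41  43  43  42   .   .   . 122 123 123 123 123   .   .   .  44  44  44  44
 -30|    .  40  41   .   .   .   .   .   .   .   .   .   .   .   .  42  43  43  42
 -40|    0   0   0   0   .   .   .   .   .   .   .   .   .   .   .   0   0   0   0
```

>>> {"api": "drive_tool", "payload": {"plan": "0.01 0 0 -0.012 0;0.01 0 0 -0.024 0;0.01 0 0 -0.03 0;0.01 0 0 -0.03 0;0.01 0 0 -0.026 0;0.01 0.007 -0.0165 -0.015 0;0.01 0.014 -0.033 -0.005 0;0.01 0.0199 -0.0471 0 0;0.01 0.0199 -0.0471 0 0;0.01 0.0199 -0.0471 0 0;0.01 0.0199 -0.0471 0 0;0.01 0.0199 -0.0471 0 0"}}

```text
time_s: 77.28
tcp_pos: [0.4435, -0.0946, 0.4265]
ee_rot: [0.99, 0.144, 0.0, -0.001]
contact_force: [1.2, 0.7, -1.7]
opening: 0.219
grip_force: 55.5
```

>>> {"api": "drive_tool", "payload": {"plan": "0.01 0.0199 -0.0471 0 0;0.01 0.0199 -0.0471 0 0;0.01 0.0199 -0.0471 0 0;0.01 0.0199 -0.0471 0 0;0.01 0.0199 -0.0471 0 0;0.01 0.014 -0.033 0 0;0.01 0.007 -0.0165 0 0;0.01 0 0 0 -0.1;0.01 0 0 0 -0.18;0.01 0 0 0 -0.18;0.01 0 0 0 -0.18;0.01 0 0 0 -0.18"}}

```text
time_s: 78.78
tcp_pos: [0.4782, 0.2093, 0.4265]
ee_rot: [0.849, 0.528, -0.0, 0.0]
contact_force: [-0.7, -0.0, -3.7]
opening: 0.215
grip_force: 55.5
```

>>> {"api": "drive_tool", "payload": {"plan": "0.01 0 0 0 -0.18;0.01 0 0 0 -0.1;0.01 0 0 0 -0.075;0.01 0 0 0 0;0.01 0 0 0 0"}}

```text
time_s: 79.4
tcp_pos: [0.4786, 0.2097, 0.4264]
ee_rot: [0.745, 0.668, -0.0, 0.0]
contact_force: [0.0, -0.1, -2.1]
opening: 0.217
grip_force: 55.5
```

```bash
python3 -c "
from h import *
tmap('m1',-.04,.19,.12)
s,M=pose();print(M[:,0],platepitch('m1',M,250,400))"
```

```text
[0.4786 0.2097 0.4264] [ 0.  -0.1 -2.1] grip 55.5 79.4
      120 110 100  90  80  70  60  50  40  30  20  10   0  -9 -19 -29 -39 -49 -59 -69 -79 -89 -99-109-119
 190|    0   0   0   0   0   0   0   0   0   0   0   0   4   4   4   4   4   4   4   4   4   0   0   0   0
 180|    0   0   0   0   0   0   0   0   0   2   4   4   4   4   4   4   4   4   4   4   4   3   0   0   0
 169|    0   0   0   0   0   0   0   3   4   4   4   4   4   4   4   4   4   4   4   4   4   4   0   0   0
 159|    0   0   0   0   1   4   4   4   4   4   4   4   4   4   4   4   4   4   4   4   3   4   2   0   0
 149|    0   0   3   4   4   4   4   4   4   4   4   4   4   4   4   4   4   4   4   4   4   4   4   0   0
 139|    0   0   4   4   4   4   4   4   4   4   4   4   4   4   4   4   4   4   4   4   4   4   4   0   0
 129|    0   0   4   4   4   4   4   4   4   4   4   4   4   4   4   4   4   4   4   4   4   4   4   3   0
 119|    0   0   0   4   4   4   4   4   4   4   4   4   4   4   4   4   4   4   4   4   4   4   4   4   0
 109|    0   0   0   4   4   4   4   4   4   4   4   4   4   4   4   4   4   4   4 
[... 1066 characters left out ...]
484   .   3   0   0   0   0
   0|    0   0   0   0   0   .   . 481 473 456 258 424 415 420 259 456 473 480   .   .   .   0   0   0   0
 -10|    0   0   0   0   .   .   . 458 462 458 262 422 262 417 263 457 462 459   .   .   .   .   0   0   0
 -20|    0   0   0   .   .   .   .   .   .   . 264 266 265 266 265   .   .   .   .   .   .   .   .   0   0
 -30|   -1  -1   .   .   .   .   .   .   .   .   .   .   .   .   .   .   .   .   .   .   .   .   .   .  -1
 -40|    0   .   .   .   .   .   .   .   .   .   .   .   .   .   .   .   .   .   .   .   .   .   .   .   0
[ 1.08445672e-01  9.94102371e-01 -1.13967353e-04] (np.float64(1.2631046557750372), np.float64(-0.12253963408904682), np.int64(933), 1318)
```

>>> {"api": "drive_tool", "payload": {"plan": "0.01 0.01 0 0.01 0;0.01 0.02 0 0.02 0;0.01 0.015 0 0.03 0;0.01 0.01 0 0.03 0;0.01 0 0 0.03 0;0.01 0 0 0.03 0;0.01 0 0 0.025 0;0.01 0 0 0.02 0;0.01 0 0 0.015 0;0.01 0 0 0.008 0;0.01 0 0 0.005 0;0.01 0 0 0 0"}}

```text
time_s: 80.95
tcp_pos: [0.4849, 0.2648, 0.2035]
ee_rot: [0.744, 0.668, 0.0, 0.0]
contact_force: [0.1, -0.1, -2.0]
opening: 0.212
grip_force: 55.5
```

>>> {"api": "drive_tool", "payload": {"plan": "0.01 0 0 0.002 0;0.01 0 0 0.002 0;0.01 -0.0095 0 0.0048 0;0.01 -0.0093 0 0.005 0;0.01 -0.009 0 0.0053 0"}}

```text
time_s: 81.58
tcp_pos: [0.4822, 0.2363, 0.1849]
ee_rot: [0.744, 0.668, 0.001, 0.0]
contact_force: [-1.2, -0.2, 4.4]
opening: 0.216
grip_force: 56.0
```

```bash
python3 -c "
from h import *
tmap('m2',-.01,.12,.07)"
```

```text
[0.4822 0.2363 0.1849] [-1.2 -0.2  4.4] grip 56.0 81.575
       70  60  50  40  30  19   9   0 -10 -20 -30 -40 -50 -60 -70
 120|    4   4   4   4   4   4   4   4   4   4   4   4   4   4   4
 110|    4   4   4   4   4   4   4   4   4   4   4   4   4   4   4
 100|    4   4   4   4   4   4   4   6   4   4   4   4   4   4   4
  90|    4   4   4   4   4   4   7   7   8   4   4   4   4   4   4
  80|    4   4   4   4   4   9   9   9   9   9   4   4   4   4   4
  70|    4   4   4   4  10  11  11  11  11  11  11   4   4   4   4
  60|    4   4   4  12  12  12  12  12  12  12  12  12   4   4   4
  50|    4   4  13  14  14  14  14  14  14  14  14  14  14   5   4
  40|    4  25  16  15  15  15  15  15  15  15  15  16  16  25   4
  30|    4   4  28  17  17  17  17  17  17  17  17  18  27   4   4
  20|    0   4   4  30  19 238 239 164 239 238  19  30   4   4   4
  10|    0 242 238 228 213 204 200 236 199 204 212 227 237 241   4
   0|    0   3   4 232 215  35 175  71 175  31 215 231   4   4   4
  -9|    0   0   4 220 216   4 196   . 196   5 216 220   4   4   4
```

>>> {"api": "drive_tool", "payload": {"plan": "0.01 -0.0087 0 0.0058 0;0.01 -0.0085 0 0.006 0;0.01 -0.007 0 0.0055 0;0.01 -0.002 0 0.002 0"}}

```text
time_s: 82.12
tcp_pos: [0.4796, 0.2111, 0.1674]
ee_rot: [0.745, 0.668, 0.002, -0.0]
contact_force: [-3.8, 0.3, 23.8]
opening: 0.214
grip_force: 58.2
```

```bash
python3 -c "
from h import *
tmap('m3',-.01,.15,.07)"
```

```text
[0.4796 0.2111 0.1674] [-3.8  0.3 23.8] grip 58.2 82.125
       70  60  50  40  30  19   9   0 -10 -20 -30 -40 -50 -60 -70
 150|    .   .   .   .   .   .   .   .   .   .   .   .   .   .   .
 139|    4   4   4   4   4   4   4   4   4   4   4   4   4   4   4
 129|    4   4   4   4   4   4   4   4   4   4   4   4   4   4   4
 119|    4   4   4   4   4   4   4   6   6   4   4   4   4   4   4
 109|    4   4   4   4   4   4   6   6   6   6   4   4   4   4   4
  99|    4   4   4   4   4   6   6   6   6   6   5   4   4   4   4
  89|    4   4   4   5   6   6   6   6   6   6   6   5   4   4   4
  79|    4   4   5   6   6   6   6   6   6   6   6   6   5   4   4
  69|    4   6   6   6   6   6   6   6   6   6   6   6   6   6   4
  59|    4  33  13   6   6   6   6   6   6   6   6   6   7  29   4
  49|    3   4  34  11   6   6   6   6   6   6   6   7  29   4   4
  39|    0   4   4  33  11   6   6   6   6   6   7  31   4   4   4
  29|    0   4   4   4  32  11   6   6   6   7  29   4   4   4   4
  19|    0   0   4   4   4 221 219 126 218 221   4   4   4   4   4
   9|    0 224 220 210 195 188 188 221 189 188 195 209 220 224   4
   0|    0   0   1 214 197   4 178 158 178   4 197 214   4   4   0
 -10|    0   0   0 202 198   4 179   . 179   4 198 202   0   0   0
```

>>> {"api": "drive_tool", "payload": {"plan": "0.01 0 0 -0.001 0;0.03 0 0 0 0;0.05 0 0 0 0;0.06 0 0 0 0;0.06 0 0 0 0;0.06 -0.003 0 -0.02 0;0.06 0 0 -0.04 0;0.06 0 0 -0.05 0;0.06 0 0 -0.05 0;0.06 0 0 -0.03 0;0.06 0 0 0 0"}}

```text
time_s: 83.55
tcp_pos: [0.4797, 0.2083, 0.3584]
ee_rot: [0.744, 0.668, 0.003, 0.001]
contact_force: [0.4, -0.0, 0.5]
opening: 0.703
grip_force: 0.0
```

```bash
python3 -c "
from h import *
tmap('m4',-.03,.15,.09)
snap('top','top9');snap('side','side9')
im,d,c=load('top9');W=cloud(d,c)
# height map of pan and bin
zmap('top9',.38,.57,-.48,-.29,lambda P:P)"
```

```text
[0.4797 0.2083 0.3584] [ 0.4 -0.   0.5] grip 0.0 83.55
       90  80  70  60  50  40  30  20  10   0  -9 -19 -29 -39 -49 -59 -69 -79 -89
 150|    4   4   4   4   4   4   4   4   4   4   4   4   4   4   4   4   4   4   4
 139|    4   4   4   4   4   4   4   4   4   4   4   4   4   4   4   4   4   4   4
 129|    4   4   4   4   4   4   4   4   4   5   4   4   4   4   4   4   4   4   4
 119|    4   4   4   4   4   4   4   4   5   6   6   4   4   4   4   4   4   4   4
 109|    3   4   4   4   4   4   4   4   6   6   6   6   4   4   4   4   4   4   4
  99|    0   4   4   4   4   4   5   6   6   6   6   6   6   4   4   4   4   4   4
  89|    0   4   4   4   4   4   6   6   6   6   6   6   6   6   4   4   4   4   4
  79|    0   2   4   4   5   6   6   6   6   6   6   6   6   6   6   4   4   4   4
  69|    0   0   4   6   6   6   6   6   6   6   6   6   6   6   6   6   4   4   4
  59|    0   0   3   4  24   6   6   6   6   6   6   6   6   6   6  28   4   4   4
  49|    0   0   0   4   4  22   6   6   6   6   6   6   6   7  29   4   4   4   4
  39|    0   0   0   4   4   4  20   6   6   6   6
[... 1739 characters left out ...]
   .
 449|   43  43  59  44  55  55  56  54  56  56  55  54  54  54  54  55  55  74 101   .
 439|   46  43  45  45  54  56  55  55  55  55  56  55  55  56  56  55  58  91   .   .
 429|   45  43  43  55  44  56  56  55  55  55  55  55  56  56  55  55  73 102   .  44
 419|   47  44  44  45  44  46  54  54  56  55  56  55  55  55  56  71  99   .   .  44
 409|   44  43  42  43  44  45  44  53  56  55  55  54  53  57  77  96   .  43  42  43
 399|   42  43  43  43  44  43  46  45  43  49  57  60  76  92 100  42  41  39   1   0
 389|   43  43  42  44  43  43  43  43  43  44  44  44  44  41  40   0  -1  -2  -1  -2
 379|   43  43  41  43  44  44  42  44  42  43  42  37  -2   0  -1   0  -1   0  -1   0
```

>>> {"api": "drive_tool", "payload": {"plan": "0.07 0 0 0 0.1;0.07 0 0 0 0.18;0.07 0 0 0 0.18;0.07 0 0 0 0.18;0.07 0 0 0 0.18;0.07 0 0 0 0.18;0.07 0 0 0 0.1;0.07 0 0 0 0.075;0.07 -0.01 0.028 0 0;0.07 -0.017 0.049 0 0;0.07 -0.017 0.049 0 0;0.07 -0.017 0.049 0 0"}}

```text
time_s: 85.2
tcp_pos: [0.469, 0.0215, 0.3539]
ee_rot: [0.99, 0.144, -0.002, -0.0]
contact_force: [1.1, -0.1, -0.2]
opening: 0.822
grip_force: 0.0
```

>>> {"api": "drive_tool", "payload": {"plan": "0.07 -0.017 0.049 0 0;0.07 -0.0117 0.034 0 0;0.07 -0.005 0.0147 0 0;0.07 0 0 0.02 0;0.07 0 0 0.03 0;0.07 0 0 0.02 0;0.07 0 0 0 0"}}

```text
time_s: 86.08
tcp_pos: [0.4641, -0.0792, 0.2837]
ee_rot: [0.99, 0.144, -0.002, -0.002]
contact_force: [-0.1, 1.2, 0.3]
opening: 0.816
grip_force: 0.0
```

```bash
python3 -c "
from h import *
tmap('b1',-.03,.12,.06);s,M=pose();print(M[:,0]);print(binang('top9'))"
```

```text
[ 0.4641 -0.0792  0.2837] [-0.1  1.2  0.3] grip 0.0 86.075
       60  49  39  29  19   9   0 -10 -20 -30 -40 -50 -60
 120|   66  66  66  66  66  66  66  66  66  66  66  66  66
 110|   69  69  69  69  69  69  69  69  69  69  69  69  69
 100|   73  72  72  72  72  72  72  72  72  72  72  72 151
  90|  154  76  75  75  75  75  75  75  75  75  75 154 118
  80|  105 156  79  78  78  78  78  78  78  78 157 121  97
  70|   88 108 159  82  80  81  81  81  81 160 124 101  81
  60|    .  97 110 162  85  84  84  84 163 128 104  86   0
  50|    0  20 100 118 165  89  87 166 127 107  55  19   0
  40|    0  19  19  98 120 167 169 131 105  85  19  19   0
  30|    0  19  19  19  99 147 147 144  88  19  19  19   0
  20|    0  19 329 336 343 347 150 349 343 336  20  19   0
  10|  331 314 303 318 336 338 338 338 336 297 308 318 332
   0|  322 319 290  18   0 155 156 153   0 288 303 319 322
  -9|  323 319 284   0   0 158 159 156   0 282 279 320 323
 -19|    0   0   0   0   0 161 162 159   0   0   0   0   0
 -29|    0   0   0   0   0 161 160   0   0   0   0   0   0
[ 0.95850398  0.28507311 -0.00185361]
[(0.24, np.int64(525), array([-0.024,  0.074])), (0.27, np.int64(550), array([-0.005,  0.075])), (0.3, np.int64(505), array([0.012, 0.074])), (0.33, np.int64(459), array([0.032, 0.074]))]
```

>>> {"api": "drive_tool", "payload": {"plan": "0.07 0 0 0.02 0;0.07 0.002 0 0.035 0;0.07 0 0 0.035 0;0.07 0 0 0.022 0;0.07 0 0 0.012 0;0.07 0 0 0 0;0.03 0 0 0 0;0.01 0 0 0 0;0.01 0 0 0 0;0.01 0 0 0 0;0.01 0 0 0 0", "force": 60}}

```text
time_s: 87.5
tcp_pos: [0.4675, -0.0795, 0.1627]
ee_rot: [0.99, 0.143, 0.001, -0.0]
contact_force: [-1.4, 2.2, 6.1]
opening: 0.193
grip_force: 61.9
```

>>> {"api": "drive_tool", "payload": {"plan": "0.01 -0.0031 0 0.0066 0;0.01 -0.0031 0 0.0067 0;0.01 -0.0028 0 0.0068 0;0.01 -0.0027 0 0.0068 0;0.01 -0.0024 0 0.0069 0;0.01 -0.0024 0 0.007 0;0.01 -0.0021 0 0.007 0;0.01 -0.0021 0 0.0071 0;0.01 -0.0017 0 0.0071 0;0.01 -0.0017 0 0.0072 0;0.01 -0.0014 0 0.0072 0;0.01 -0.0013 0 0.0072 0"}}

```text
time_s: 89.0
tcp_pos: [0.4406, -0.0874, 0.0816]
ee_rot: [0.99, 0.144, -0.001, -0.0]
contact_force: [-19.6, 6.0, 86.4]
opening: 0.194
grip_force: 75.4
```

>>> {"api": "drive_tool", "payload": {"plan": "0.01 0 0 -0.003 0;0.01 0.001 0 -0.002 0;0.01 0 0 0 0"}}

```text
time_s: 89.38
tcp_pos: [0.4405, -0.0873, 0.0824]
ee_rot: [0.99, 0.144, -0.002, -0.0]
contact_force: [-4.9, -3.5, -1.8]
opening: 0.192
grip_force: 63.4
```

```bash
python3 -c "
from h import *
tmap('b2',-.02,.1,.06);R=binR(0);o=corner(0)
im,d,c=load('b2');B=(cloud(d,c)-o)@R
for a in (0,.02,.04,.06):
    B=(cloud(d,c)-corner(a))@binR(a);m=(abs(B[...,1])<.05)&(B[...,0]<-.09)&(B[...,0]>-.17)&(abs(B[...,2])<.012)&(d>0)
    q=B[m];print(a,m.sum(),np.polyfit(q[:,0],q[:,2],1).round(4))"
```

```text
[ 0.4405 -0.0873  0.0824] [-4.9 -3.5 -1.8] grip 63.4 89.375
       60  49  39  29  19   9   0 -10 -20 -30 -40 -50 -60
 100|   24  23  23  23  23  23  23  23  23  23  23  23  61
  90|   87  24  23  23  23  23  23  23  23  23  23  59  91
  80|  100  86  24  23  23  23  23  23  23  23  57  91 100
  70|    . 100  86  24  23  23  23  23  23  55  90 100   .
  60|    .   . 100  86  24  23  23  23  53  90 100   .   .
  50|    .   .   . 100  86  24  23  51  89 100   .   .   .
  40|    .   .   .   . 100  85  66  88 100   .   .   .   .
  30|    0  19   .   .   . 100  99 100   .   .   .  18   0
  20|    0   0   .   . 137 138  76 138 137   .   .   0   0
  10|  138 134 125 110 103 103 136 103 104 111 126 134 138
   0|    0   0 128 112   .  92  75  93   . 112 129   0   0
  -9|    0   0 116 113   0  81  75  87   0 113 116   0   0
 -19|    0   0   0   0   0  75  75  75   0   0   0   0   0
0 5117 [-0.0103 -0.002 ]
0.02 5093 [ 0.0078 -0.0024]
0.04 5110 [ 0.027  -0.0027]
0.06 5033 [ 0.0332 -0.005 ]
```

>>> {"api": "drive_tool", "payload": {"plan": "0.03 0 0 0 0;0.05 0 0 0 0;0.07 0 0 0 0;0.07 0 0 0 0;0.07 0 0 -0.02 0;0.07 0 0 -0.04 0;0.07 0 0 -0.06 0;0.07 0 0 -0.05 0;0.07 -0.03 0 -0.03 0;0.07 0 0 0 0;0.07 0 0 0 0"}}

```text
time_s: 90.8
tcp_pos: [0.4138, -0.0954, 0.2827]
ee_rot: [0.99, 0.143, 0.0, -0.0]
contact_force: [-0.2, 0.4, 0.3]
opening: 0.823
grip_force: 0.0
```

```bash
python3 -c "
from h import *
tmap('f1',.0,.30,.1)
im,d,c=snap('top','f2')
for a in (0,.02):
    B=(cloud(d,c)-corner(a))@binR(a);m=(abs(B[...,1])<.05)&(B[...,0]<-.06)&(B[...,0]>-.19)&(abs(B[...,2])<.012)&(d>0)
    q=B[m];print(a,m.sum(),np.polyfit(q[:,0],q[:,2],1).round(4))
zmap('f2',.41,.55,.2,.37,lambda P:P)
zmap('f2',.43,.55,-.47,-.3,lambda P:P)
a=im[80:400,60:620,::-1];cv2.imwrite('pics/f2c.png',im[:,:,::-1])"
```

```text
[ 0.4138 -0.0954  0.2827] [-0.2  0.4  0.3] grip 0.0 90.8
      100  90  80  70  60  50  40  30  20  10   0  -9 -19 -29 -39 -49 -59 -69 -79 -89 -99
 300|    .   .   .   .   .   .   .   .   .   .   .   .   .   .   .   .   .   .   .   .   .
 290|    .   .   .   .   .   .   .   .   .   .   .   .   .   .   .   .   .   .   .   .   .
 279|    .   .   .   .   .   .   .   .   .   .   .   .   .   .   .   .   .   .   .   .   .
 269|    .   .   .   .   .   .   .   .   .   .   .   .   .   .   .   .   .   .   .   .   .
 259|    .   .   .   .   .   .   .   .   .   .   .   .   .   .   .   .   .   .   .   .   .
 249|    .   .   .   .   .   .   .   .   .   .   .   .   .   .   .   .   .   .   .   .   .
 239|    .   .   .   .   .   .   .   .   .   .   .   .   .   .   .   .   .   .   .   .   .
 229|    .   .   .   .   .   .   .   .   .   .   .   .   .   .   .   .   .   .   .   .   .
 219|    .   .   .   .   .   .   .   .   .   .   .   .   .   .   .   .   .   .   .   .   .
 209|    .   .   .   .   .   .   .   .   .   .   .   .   .   .   .   .   .   .   .   .   .
 199|    .   .   .   .   .   .   .   .   . 
[... 3588 characters left out ...]
   .   .   .  79  87  85  56  55  55  55  78  88  85  55  59  87 104
 500|    .   .   .   .  55  73  58  55  56  55  56  59  73  54  54  55  75 102
 490|    .   .   .  61  80  81   .  56  55  55  56  56  55  55  56  58  74  99
 480|    .   .   .  75  88  88  82  55  55  55  55  56  54  59  85  88  78  95
 470|    .   .  55  68  84  87  81  56  55  55  56  55  55  63  84  87  82  95
 459|    .  66  45  55  58  57  55  55  56  53  54  55  55  56  74  80  69  95
 449|   44  46  44  55  55  55  56  55  55  55  55  57  57  54  55  54  74  99
 439|   45  45  44  54  55  55  55  56  55  55  54  55  55  55  55  58  90 104
 429|   43  43  46  43  55  53  55  54  54  56  57  55  55  55  55  75  99   .
```

View pics/f2.png

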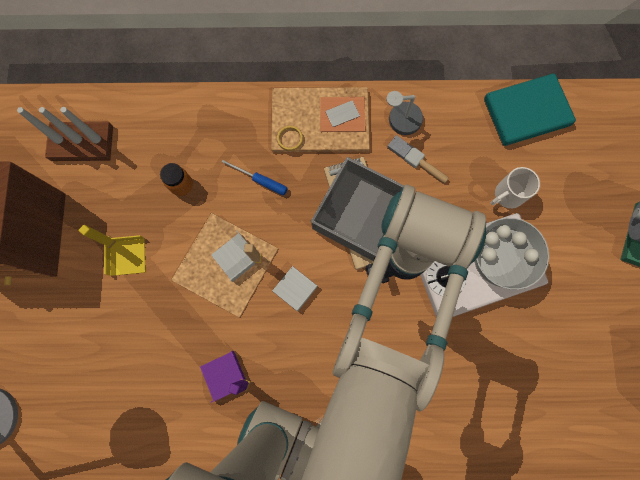

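The picture shows five stones in the pan (x 487–535, y 233–260), the bin flat and empty (360, 210), and the scoop standing on the mat (235, 258). The other things look to be in their places.

```bash
python3 -c "from station import manip; print(manip.finish_job())"
```

```text
the job is handed in; nothing more can be done
None
```

I handed the job in at about 91 s: tare pointer on zero, all five stones in the weighing pan, bin flat and empty, scoop standing on the cork mat; the wrist force peaked at about 86 N of the 120 N limit as the bin reached flat.

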